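Load the contact grill with a ring frame and frozen patties

ROBOT

A 6-joint arm with a two-finger parallel gripper is mounted at the origin on the work surface. World frame = base frame: x ahead of the robot, y to its left, z up, the work surface at z = 0. Lengths are in m, angles in rad, forces in N, time in s.
With the tool pointing down it reaches from about 0.15 to 0.775 m from the base axis. Payload 6.1 kg.
Tool frame: the origin (TCP) lies between the finger pads; the fingertips stand 8 mm ahead of it and the grasp point (between the pads) lies 11 mm behind it; x points along the fingers, y is the direction in which the jaws open and shut, and the axes are right-handed (so a half turn about x gives the same grasp; the last joint's range is limited). The gripper opens to 85 mm and grips with 20 to 120 N. Pads are 22 mm wide; open, the fingers measure 114 mm over their backs; the gripper's body (76 mm by 85 mm) begins 54 mm behind the grasp point. The pads swing forward as they close: fully open they stand 13 mm farther back than shut.
Start: joints at [1.235, 0.126, -0.04, 1.405, 0, 1.571], TCP at [0.173, 0.496, 0.218] pointing down, gripper open.
Joint ranges: [-2.72, 2.72], [-0.95, 1.95], [-1.27, 1.35], [-1.78, 2.02], [-1.46, 1.47], [-3.14, 3.14]. Speed limits (rad/s): [2.39, 2.39, 3.01, 3.14, 3.14, 3.14].

INTERFACE

Orientations are given as a unit quaternion [w, x, y, z].
In Python, from station import r, imaging gives the robot as it stands. The module is installed in compiled form; this text tells all that it offers.
- The arm moves only by the tool play_rows, never from a script. Its argument "steps" is text: rows parted by semicolons, each of 7 numbers parted by spaces: the shift along the tool's x, y, z in mm, then the turn, a rotation vector about the tool's x, y, z in rad, then the opening, from 0 (shut) to 1 (fully open). A call has 1 to 12 rows; each row is the pose to reach, as a shift and turn from the pose commanded when the call began, along the tool's axes at that moment; what a row does not reach only later rows make up. A row lasts 1/8 s, in which the tool goes at most 62.5 mm and 10.7 degrees, less where a joint would pass 70% of its speed; a pose out of reach is approached as far as the arm can. A call with a gripper value outside its range is refused whole. The fingers move at their own pace and stop on an object; the grip force is fixed at half the most. Time passes only in rows, so rows that repeat a pose let the fingers close. It gives the time, the measured TCP pose, the force and the opening at its end, in the units of the state.
- r.observe(): the state, without advancing time (a new reading comes with each control period).
- imaging.camera(name): name is "scene" or "top"; returns (picture, depth): 384x512x3 uint8, red, green, blue; 384x512 float32, m along the optical axis (not along the pixel's ray), 0 where there is no reading.
- imaging.calibration(name): a dict with "vfov" (degrees; the focal length in pixels is half the picture's height over the tangent of half this angle, whatever the lens; pixels are square), "cx", "cy" (the principal point, pixels), "world_to_cam" (4x4, takes a point from world to camera coordinates). Camera axes: x right, y down, z forward; pixel columns grow to the right and rows downward; lengths in m; the calibration is good to about 2 mm. A picture is of the moment at which its call begins. calibration takes no time and is no camera call.
- r.close_job(): hands the job in, once; it reports no verdict.
The state is a dict: "t": time; "q": joint angles; "joint_velocities": joint speeds; "joint_torque": joint torques, N m; "tool_pos": TCP position; "tcp_rot": TCP orientation; "force": force on the tool from outside, world axes, zero at the start; "torque": the same for the moment, N m; "width": finger opening in m.
Only numpy, scipy, OpenCV 4.12 (cv2) and the standard library are available. Lean on these libraries where they do the work, as an engineer would, in place of code of your own. Each camera call takes 0.05 s, during which the arm holds its last target.

TASK

Load the small contact grill: slide its red safety catch clear, raise the top plate all the way so that it stays up, and lay the ring frame on the dark lower plate exactly flush with that plate's edges all round. Then put every frozen patty there is flat into a ring of its own, let go, and bring the top plate right down over them, with the frame still flush. Do not disturb the other things on the counter.

Things in the scene. Friction and masses are not known exactly. Their poses are not given: they have to be found in the camera images.
- grill: the contact grill (steel, 280 mm wide, 290 mm deep), fixed. Origin: on the table under the middle of the lower plate. Its own +x points from its front (handle) to its rear (hinge), +y to the left as one looks from its front to its rear, z up. The front edge of its base is at own x = -145 mm, the base's top (also the front ledge) 55 mm above the table.
- plate (a point): centre of the top face of the dark, smooth lower plate, 65 mm above the table; axes as the grill's. The plate measures 180 mm (own x) by 220 mm (own y) and stands 10 mm proud of the base around it.
- head (a joint): angle of the hinged top plate (rad): 0 closed (on stops, underside 30 mm above the lower plate), grows as it opens, end stop 1.90 (a little past upright). Friction hinge: stays where it is left; the handle takes 4 to 8 N. Locked until the catch is clear. 183 mm deep, 222 mm wide, 45 mm thick, top 140 mm above the table when closed. Fully open it leaves about 80 mm to the centres of the rear two rings.
- head_grip (a point): middle of the black round handle bar of the top plate: 14 mm thick, 90 mm long along the grill's own y (the middle 65 mm are free between its two arms), with 40 mm free between bar and top plate. Closed, it is 250 mm in front of the hinge and 12 mm above it; it turns about the hinge with the top plate, to about 342 mm above the table when fully open.
- head_hinge (a point): middle of the top plate's hinge axis (along the grill's own y), fixed on the grill at own x = +115 mm, 110 mm above the table
- catch (a joint): travel of the red safety catch (m) along the grill's own -y: 0 fully locking (tongue over a lug of the top plate), end stop 0.030. The top plate is free from 0.024 on. Sliding friction about 1.5 N; it stays where it is left.
- catch_knob (a point): the red thumb piece of the catch, an upright tab on the front ledge beside the handle: 18 mm (own x) by 12 mm (own y), this point 12 mm below its top and 135 mm above the table; the tab stands 32 mm tall over a tongue that points to the top plate; 131 mm in front of the plate's centre and 95 mm to its own -y side
- frame: the ring frame: bright aluminium plate 180 mm (own x) by 220 mm (own y) by 12 mm with four round through-openings of 70 mm, 0.4 kg. Origin: centre of its underside. In its middle stands a black grip fin 50 mm long (own x), 8 mm thick (own y), from 11 mm to 27 mm above the underside. Fits the lower plate either way round by half a turn.
- ring1 (a point): centre of a ring opening at the frame's underside; frame coordinates (+39, +51, 0) mm
- ring2 (a point): centre of a ring opening at the frame's underside; frame coordinates (+39, -51, 0) mm
- ring3 (a point): centre of a ring opening at the frame's underside; frame coordinates (-39, +51, 0) mm
- ring4 (a point): centre of a ring opening at the frame's underside; frame coordinates (-39, -51, 0) mm
- tray: flat square steel tray 170 by 170 mm with a 13 mm rim and a 3 mm floor, fixed; the patties lie on it at the start, about 76 mm apart. Origin: centre of its underside.
- patty1: hard-frozen round patty, brown, 60 mm wide, 26 mm thick, about 75 g. Origin: its centre, 13 mm above the face it lies on; own z through its thickness. Two to four patties are there; None if absent.
- patty2: hard-frozen round patty, brown, 60 mm wide, 26 mm thick, about 75 g. Origin: its centre, 13 mm above the face it lies on; own z through its thickness. Two to four patties are there; None if absent.
- patty3: hard-frozen round patty, brown, 60 mm wide, 26 mm thick, about 75 g. Origin: its centre, 13 mm above the face it lies on; own z through its thickness. Two to four patties are there; None if absent.
- patty4: hard-frozen round patty, brown, 60 mm wide, 26 mm thick, about 75 g. Origin: its centre, 13 mm above the face it lies on; own z through its thickness. Two to four patties are there; None if absent.
- chili_bottle: red plastic sauce bottle, 52 mm wide, 170 mm tall, a bystander; origin at the centre of its underside
- garlic_bottle: white plastic sauce bottle, 52 mm wide, 170 mm tall, a bystander; origin at the centre of its underside
- salt_shaker: steel salt shaker, 50 mm wide, 78 mm tall, a bystander; origin at the centre of its underside
- dip_bowl: small white china bowl, 80 mm wide, 40 mm tall, a bystander; origin at the centre of its underside
- turner: turner (spatula) with a black handle, 260 mm long, lying on the table, a bystander
- pickle_jar: green jar with a green cap, 72 mm wide, 110 mm tall, a bystander; origin at the centre of its underside
There are look-alikes about, which are no part of the job. Leave any green or turquoise look-alike of the patty1 alone.

How it is judged:
By the outcome, as a careful person would: the job done as asked, in the order asked, and still so for the second after the job is handed in, with the robot touching nothing.
Of patty1, patty2, patty3, patty4 only 2 to 4 are there at a start; the rules pass over those that are not, and their reading is None.
At some moment in a run one of patty1, patty2, patty3, patty4 may be knocked a few centimetres aside while the robot is not near it.
Once in a run the grip may slacken for a moment while it holds something.
It also fails if it takes over 210 s, if anything falls off the work surface, if the arm or the gripper's body presses on something with over 40 N, if the wrist force passes 120 N, or if a joint passes its speed limit or range.

## Working session

There is one attempt and no reset: what is moved stays moved. The work goes in short steps, Python scripts to look and compute and a tool call to move; the robot and the scene stay as the last step left them, time stands still between calls to the robot, and variables do not carry over. Pictures are saved under pics/ and viewed, and the job is handed in when it is done.

Besides the shell and the picture viewer there is one more tool, called as name(argument=value, ...), one argument or row to a line, values as JSON. play_rows: Moves the arm, as the interface text tells. Its arguments: {"type":"object","properties":{"steps":{"type":"string"}},"required":["steps"]}

```bash
mkdir -p pics; ls
python3 - <<'E'
from station import r, imaging
import cv2,numpy as np
print(r.observe())
for n in("scene","top"):
    p,d=imaging.camera(n); c=imaging.calibration(n); print(n,c)
    cv2.imwrite(f"pics/{n}0.png",cv2.resize(p[:,:,::-1],(800,600),interpolation=cv2.INTER_CUBIC)); np.savez(f"{n}0.npz",p=p,d=d)
    print((d==0).mean(),d.max())
E
```

```text
pics
{'t': 0.0, 'q': array([ 1.23501815e+00,  1.26426457e-01, -4.06498329e-02,  1.40539600e+00,
        1.35213956e-05,  1.57082847e+00]), 'joint_velocities': array([-0.00104175, -0.00119043,  0.00070178, -0.00109249, -0.00147658,
       -0.00054112]), 'joint_torque': array([ 2.23043404e-03, -4.35916221e+01,  3.52923882e+01,  1.71685824e-02,
        4.20233700e-04,  1.24122886e-05]), 'tool_pos': array([0.17283979, 0.49526435, 0.21738497]), 'tcp_rot': array([ 0.69705878,  0.11758635,  0.69726622, -0.11875318]), 'force': array([-0.35610962, -0.13211962,  0.61029733]), 'torque': array([-0.01007661,  0.01389176, -0.03831208]), 'width': 0.08535452744259849}
scene {'vfov': 42.20215583373432, 'cx': 253.47512635424218, 'cy': 190.3721231683346, 'world_to_cam': array([[-0.36504458,  0.93094681, -0.00897137,  0.23414739],
       [ 0.80412343,  0.31042877, -0.50697089, -0.34422808],
       [-0.46917797, -0.19228106, -0.86191649,  1.56751325],
       [ 0.        ,  0.        ,  0.        ,  1.        ]])}
0.003977457682291667 2.4381273
top {'vfov': 51.86188624811723, 'cx': 258.94610044328294, 'cy': 193.39408502323707, 'world_to_cam': array([[-0.0182985 , -0.99981421, -0.0060584 , -0.03266213],
       [-0.9847078 ,  0.01907133, -0.17316707,  0.51724585],
       [ 0.17325044,  0.00279705, -0.98487383,  1.10605987],
       [ 0.        ,  0.        ,  0.        ,  1.        ]])}
0.0038553873697916665 2.165429
```

View pics/scene0.png

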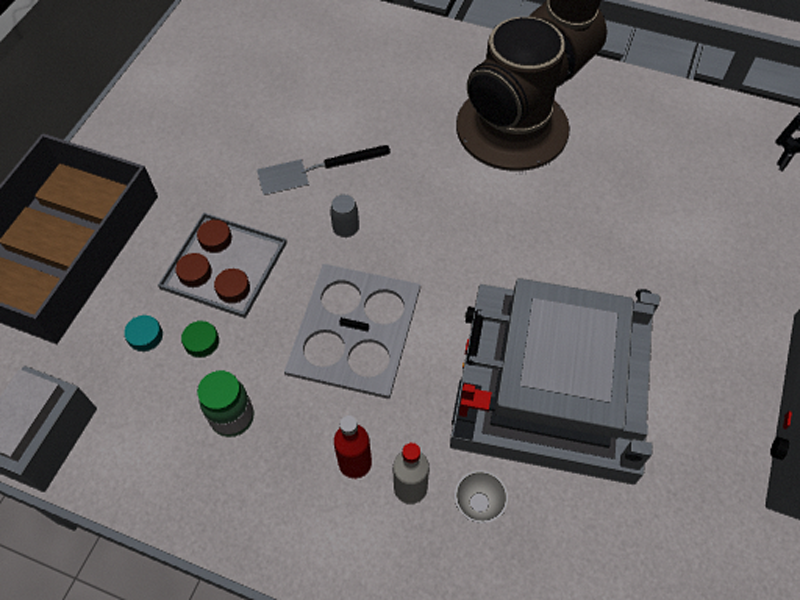

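View pics/top0.png

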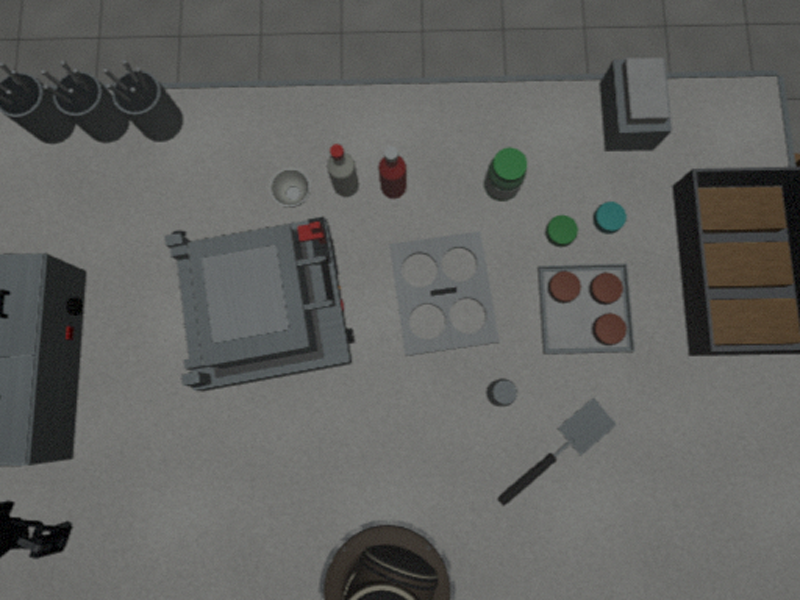

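The scene view shows the grill at about (560,370) with the red catch at (475,398), the frame at (353,330) and three brown patties on the tray at (213,235), (193,268) and (231,284). In the top view the patties are at (564,287), (606,288) and (609,328). The look-alikes are a green disc at (562,230) and a turquoise one at (610,217), plus another grill-like box at the left edge. I choose the three brown discs on the tray and will check them in a crop.

```bash
cat > h.py <<'E'
import numpy as np, cv2
from station import r, imaging
def cal(n):
    c=imaging.calibration(n); f=192/np.tan(np.radians(c['vfov'])/2); return f,c['cx'],c['cy'],np.array(c['world_to_cam'])
def ray(n,uv,z):
    f,cx,cy,T=cal(n); uv=np.atleast_2d(uv).astype(float)
    d=np.c_[(uv[:,0]-cx)/f,(uv[:,1]-cy)/f,np.ones(len(uv))]@T[:3,:3]; o=-T[:3,:3].T@T[:3,3]
    return o+d*((z-o[2])/d[:,2])[:,None]
def cloud(n,d):
    f,cx,cy,T=cal(n); v,u=np.mgrid[:384,:512]
    P=np.stack([(u-cx)/f*d,(v-cy)/f*d,d],-1); W=(P-T[:3,3])@T[:3,:3]; W[d==0]=np.nan; return W
def proj(n,X):
    f,cx,cy,T=cal(n); X=np.atleast_2d(X)@T[:3,:3].T+T[:3,3]; return np.c_[f*X[:,0]/X[:,2]+cx,f*X[:,1]/X[:,2]+cy]
def shot(n,name=None,box=None,k=None):
    p,d=imaging.camera(n)
    if name:
        q=p[:,:,::-1]
        if box: q=q[box[1]:box[3],box[0]:box[2]]
        k=k or min(800/q.shape[1],600/q.shape[0])
        cv2.imwrite("pics/"+name,cv2.resize(q,None,fx=k,fy=k,interpolation=cv2.INTER_CUBIC))
    return p,d
def Rq(q): 
    from scipy.spatial.transform import Rotation as R
    return R.from_quat([q[1],q[2],q[3],q[0]])
E
python3 - <<'E'
from h import *
for n in("top","scene"):
    z=np.load(n+"0.npz");p,d=z['p'],z['d'];W=cloud(n,d); hsv=cv2.cvtColor(p,cv2.COLOR_RGB2HSV)
    tb=W[(abs(W[...,2])<.02)]; print(n,'table z',np.median(tb[:,2]),tb[:,2].std())
    H,S,V=hsv[...,0],hsv[...,1],hsv[...,2]
    for nm,m in (('brown',((H<12)|(H>172))&(S>100)&(V>35)),('green',(H>45)&(H<75)&(S>120)),('turq',(H>80)&(H<100)&(S>100))):
        k,l,st,c=cv2.connectedComponentsWithStats(m.astype(np.uint8))
        for i in range(1,k):
            if st[i,4]<40: continue
            w=W[l==i]; top=np.nanpercentile(w[:,2],90); t=w[w[:,2]>top-.006]
            uvp=c[i]; print(nm,c[i].round(1),st[i],'top',top.round(4),'mean',np.nanmean(t,0).round(4),'V',V[l==i].mean().round())
E
```

```text
top table z 0.0008289271755331435 0.0035443874338296102
brown [215.2  96.4] [211  92   9   9  58] top 0.1725 mean [0.7636 0.0714 0.1706] V 110.0
brown [251.1 108.8] [243 101  17  17 185] top 0.127 mean [ 0.7521 -0.022   0.127 ] V 79.0
brown [198.6 148.2] [190 142  18  13 171] top 0.1468 mean [0.6375 0.1126 0.147 ] V 98.0
brown [361.4 182.6] [352 174  19  19 233] top 0.0323 mean [ 0.5461 -0.3464  0.0299] V 85.0
brown [388.2 183.8] [379 175  19  19 255] top 0.0323 mean [ 0.5404 -0.4258  0.0299] V 82.0
brown [390.4 209.9] [381 201  19  19 254] top 0.0322 mean [ 0.4629 -0.4261  0.0299] V 84.0
brown [ 43.7 212.8] [ 42 208   5  10  40] top 0.0608 mean [0.4711 0.5784 0.0588] V 64.0
green [326.2 104.3] [316  95  20  20 253] top 0.1132 mean [ 0.7595 -0.2393  0.1108] V 102.0
green [360.1 146.3] [351 139  18  17 152] top 0.0297 mean [ 0.6583 -0.3503  0.0273] V 93.0
turq [390.4 138.2] [381 129  19  19 271] top 0.03 mean [ 0.6819 -0.4433  0.0275] V 99.0
scene table z -0.0003529240437858333 0.004006090125101822
brown [136.  148.6] [126 140  21  18 275] top 0.031 mean [ 0.4638 -0.4263  0.0285] V 82.0
brown [122.6 170.5] [113 162  21  18 293] top 0.0312 mean [ 0.5429 -0.4258  0.0287] V 83.0
brown [147.4 180.6] [137 172  22  18 305] top 0.0316 mean [ 0.5468 -0.347   0.029 ] V 84.0
brown [303.  255.2] [294 245  21  22 278] top 0.1455 mean [0.639  0.1123 0.1465] V 112.0
brown [503.6 268.4] [501 263   6  12  46] top 0.0583 mean [0.4698 0.5774 0.0567] V 77.0
brown [225.4 289.2] [214 272  23  34 564] top 0.1252 mean [ 0.7655 -0.0203  0.1278] V 66.0
brown [262.9 289.3] [257 283  12  14 119] top 0.1721 mean [0.7652 0.0715 0.1699] V 128.0
green [127.6 216.4] [116 206  24  22 413] top 0.0281 mean [ 0.6599 -0.3486  0.0257] V 82.0
green [140.  250.5] [126 237  30  27 602] top 0.1117 mean [ 0.7605 -0.2383  0.1095] V 98.0
turq [ 91.3 212.5] [ 80 202  24  22 424] top 0.0278 mean [ 0.684  -0.4443  0.0256] V 92.0
```

Run:
```python
import cv2,numpy as np
p=np.load("top0.npz")['p'][:,:,::-1]
cv2.imwrite("pics/c_tray.png",cv2.resize(p[120:240,330:450],(600,600),interpolation=cv2.INTER_CUBIC))
cv2.imwrite("pics/c_grill.png",cv2.resize(p[130:260,95:255],(800,650)[:2],interpolation=cv2.INTER_CUBIC)[:600])
```

```text
(no output)
```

View pics/c_tray.png

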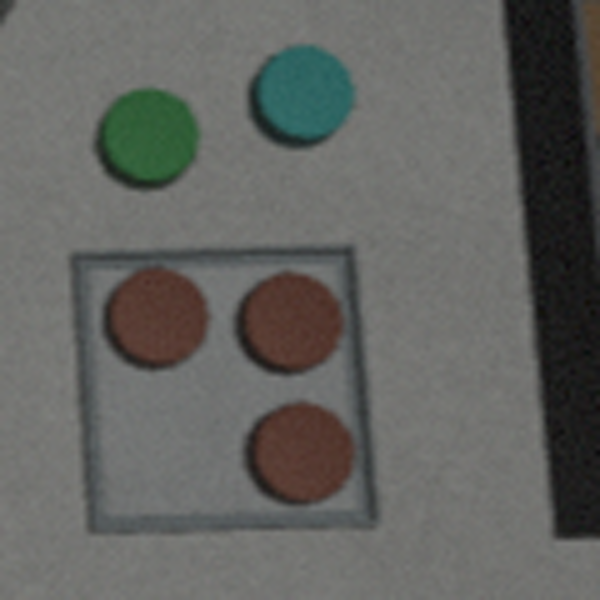

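View pics/c_grill.png

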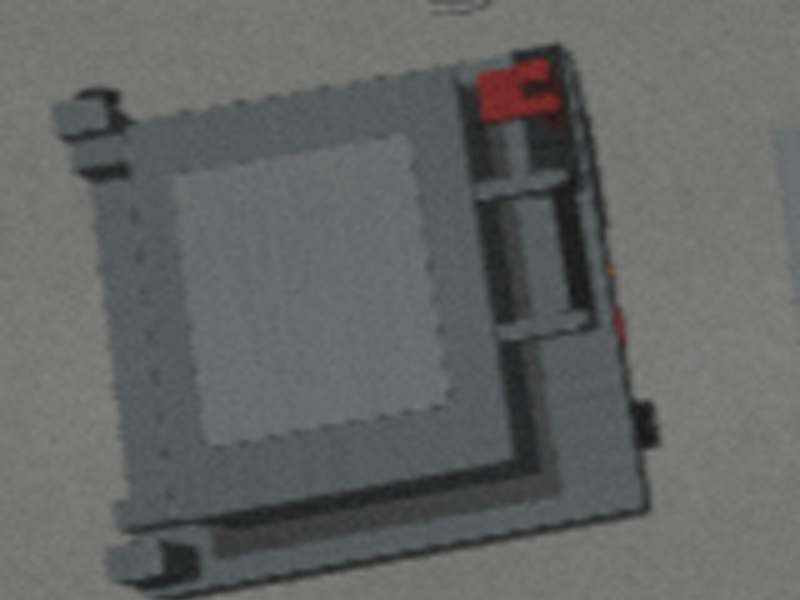

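The crop confirms it: three brown patties on the tray at (157,316), (291,322) and (300,452), with the green and turquoise discs outside it. In the grill crop the catch is at about (520,92) and the handle bar runs along (590,250). Next I fit the grill and frame poses.

Run:
```python
from h import *
A={}
for n in("top","scene"):
    z=np.load(n+"0.npz");W=cloud(n,z['d']);p=z['p'];A[n]=(p,W)
    def rect(m,nm):
        m=m.astype(np.uint8); m=cv2.morphologyEx(m,cv2.MORPH_OPEN,np.ones((3,3)))
        k,l,st,c=cv2.connectedComponentsWithStats(m); i=1+np.argmax(st[1:,4]); w=W[l==i]
        (c,s,a)=cv2.minAreaRect((w[:,:2]*1000).astype(np.float32)); print(n,nm,np.round(c,1),np.round(s,1),round(a,2),'z',np.median(w[:,2]).round(4))
    X,Y,Z=W[...,0],W[...,1],W[...,2]
    g=(X>.3)&(X<.8)&(Y>.0)&(Y<.48)
    rect(g&(abs(Z-.14)<.008),'headtop')
    rect(g&(Z>.02)&(Z<.3),'grill all')
    rect((X>.35)&(X<.7)&(Y>-.28)&(Y<0.02)&(Z>.006)&(Z<.02),'frame')
    hs=cv2.cvtColor(p,cv2.COLOR_RGB2HSV); 
    g=(X>.35)&(X<.75)&(Y>-.2)&(Y<.0)&(hs[...,2]<35)
    w=W[g&(Z>.015)]; print('fin',len(w),np.nanmean(w,0).round(4)); 
    if len(w)>5:
        k=w[:,:2]-w[:,:2].mean(0); u,s_,v=np.linalg.svd(k); print(np.degrees(np.arctan2(v[0,1],v[0,0])))
    # red
    red=((hs[...,0]<10)|(hs[...,0]>172))&(hs[...,1]>120)&(X>.58)&(X<.7)&(Y>.05)&(Y<.2)
    w=W[red]; t=w[w[:,2]>.13]; print('red top',len(t),t.mean(0).round(4),t.min(0).round(3),t.max(0).round(3))
    lo=w[w[:,2]<.13]; print('lo',lo.mean(0).round(4))
```

```text
top headtop [521.4 230.3] [222.5 183.6] 9.44 z 0.1417
top grill all [523.1 221.8] [280.6 303.3] 9.43 z 0.1385
top frame [ 541.4 -115. ] [220.6 180.3] 7.22 z 0.0126
fin 1 [ 0.5431 -0.135   0.0278]
red top 32 [0.6373 0.1128 0.1461] [0.631 0.104 0.132] [0.644 0.12  0.152]
lo [0.6335 0.1273 0.1139]
scene headtop [521.9 229. ] [223.8 183.4] 9.42 z 0.1407
scene grill all [523.7 219.4] [283.1 303.5] 9.54 z 0.132
scene frame [ 541.  -116.8] [223.4 181.3] 7.24 z 0.0114
fin 90 [ 0.5177 -0.1262  0.0254]
23.188909982603437
red top 57 [0.6403 0.1124 0.1439] [0.633 0.103 0.131] [0.647 0.121 0.151]
lo [0.6393 0.1239 0.1078]
```

```bash
cat >> h.py <<'E'
from scipy.spatial.transform import Rotation as Ro
YAW=np.radians(99.43); OX=np.array([np.cos(YAW),np.sin(YAW),0]); OY=np.array([-OX[1],OX[0],0]); OZ=np.array([0,0,1.])
O=np.array([.5222,.2262,0])
def G(x,y,z): return O+(OX*x+OY*y+OZ*z)/1000
def go(p,jaw=None,R=None,s=None):
    "print tool-frame shift(mm) and rotvec to reach world TCP p, tool down, jaw axis at angle jaw (deg, mod 180)"
    s=s or r.observe(); R0=Rq(s['tcp_rot']); M=R0.as_matrix()
    sh=M.T@(np.array(p)-s['tool_pos'])*1000
    best=None
    for j in ([jaw,jaw+180] if jaw is not None else [None]):
        if j is None: Rt=R0
        else:
            y=np.array([np.cos(np.radians(j)),np.sin(np.radians(j)),0]); x=np.array([0,0,-1.]); Rt=Ro.from_matrix(np.c_[x,y,np.cross(x,y)])
        rv=(R0.inv()*Rt).as_rotvec()
        if best is None or np.linalg.norm(rv)<np.linalg.norm(best): best=rv
    print('shift',sh.round(1),'rv',best.round(3),'deg',np.degrees(np.linalg.norm(best)).round(1),'jaw now',np.degrees(np.arctan2(M[1,1],M[0,1])).round(2))
    return sh,best
def st():
    s=r.observe(); M=Rq(s['tcp_rot']).as_matrix()
    print('t',round(s['t'],2),'p',s['tool_pos'].round(4),'q',s['q'].round(3),'F',s['force'].round(1),'w',round(s['width'],4)); print(M.round(3).tolist())
E
python3 - <<'E'
from h import *
st()
k=G(-131,-95,135);print('knob',k,'grip',G(-135,0,122))
a=G(-131,-50,180);print(a); go(a,99.43)
E
```

```text
t 0.1 p [0.1729 0.4953 0.2175] q [ 1.235  0.126 -0.041  1.405  0.     1.571] F [-0.4  0.4 -0.3] w 0.0855
[[-0.0, 0.33, 0.944], [-0.001, 0.944, -0.33], [-1.0, -0.001, -0.0]]
knob [0.63737959 0.11253531 0.135     ] grip [0.54431874 0.09302432 0.122     ]
[0.59298769 0.10516239 0.18      ]
shift [  37.8 -229.9  525.2] rv [-0.5   -0.     0.001] deg 28.7 jaw now 70.76
```

play_rows(
  steps="-40 0 0 0 0 0 0; -40 -115 262 -0.25 0 0 0;-40 -115 262 -0.25 0 0 0;-40 -115 262 -0.25 0 0 0;-40 -115 262 -0.25 0 0 0;-40 -115 262 -0.25 0 0 0;-40 -115 262 -0.25 0 0 0",
)

```text
t: 0.98
tool_pos: [0.384, 0.2988, 0.2577]
tcp_rot: [0.706, 0.032, 0.707, -0.032]
force: [-0.4, 0.7, 0.2]
width: 0.0
```

Run:
```python
from h import *
st()
a=G(-131,-50,180); go(a,99.43)
```

```text
t 0.97 p [0.384  0.2988 0.2577] q [ 0.661  0.057 -0.029  1.485 -0.     0.752] F [-0.4  0.7  0.2] w 0.0
[[-0.001, 0.09, 0.996], [-0.001, 0.996, -0.09], [-1.0, -0.001, -0.0]]
shift [  77.8 -173.9  225.7] rv [-0.255 -0.001  0.001] deg 14.6 jaw now 84.82
```

play_rows(
  steps="0 -174 226 -0.255 0 0 0;0 -174 226 -0.255 0 0 0;0 -174 226 -0.255 0 0 0;0 -174 226 -0.255 0 0 0;0 -174 226 -0.255 0 0 0;0 -174 226 -0.255 0 0 0;50 -174 226 -0.255 0 0 0;50 -174 226 -0.255 0 0 0",
)

```text
t: 1.98
tool_pos: [0.5891, 0.1089, 0.204]
tcp_rot: [0.701, -0.06, 0.708, 0.06]
force: [-0.4, 0.0, 0.8]
width: 0.0003
```

Run:
```python
from h import *
st()
a=G(-131,-50,180); go(a,99.43)
shot("scene","s1.png",(240,150,440,300)); shot("top","t1.png",(90,110,270,250))
```

```text
t 1.98 p [0.5891 0.1089 0.204 ] q [0.183 0.276 0.115 1.418 0.    0.012] F [-0.4  0.   0.8] w 0.0003
[[-0.009, -0.17, 0.985], [-0.001, 0.985, 0.17], [-1.0, 0.0, -0.009]]
shift [23.9 -4.3  3.4] rv [ 0.006 -0.009 -0.   ] deg 0.6 jaw now 99.78
```

View pics/s1.png

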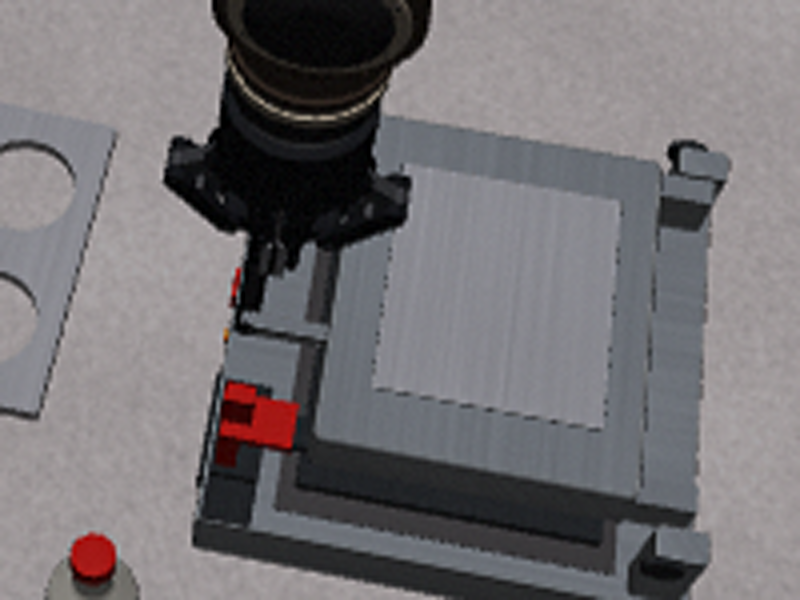

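View pics/t1.png

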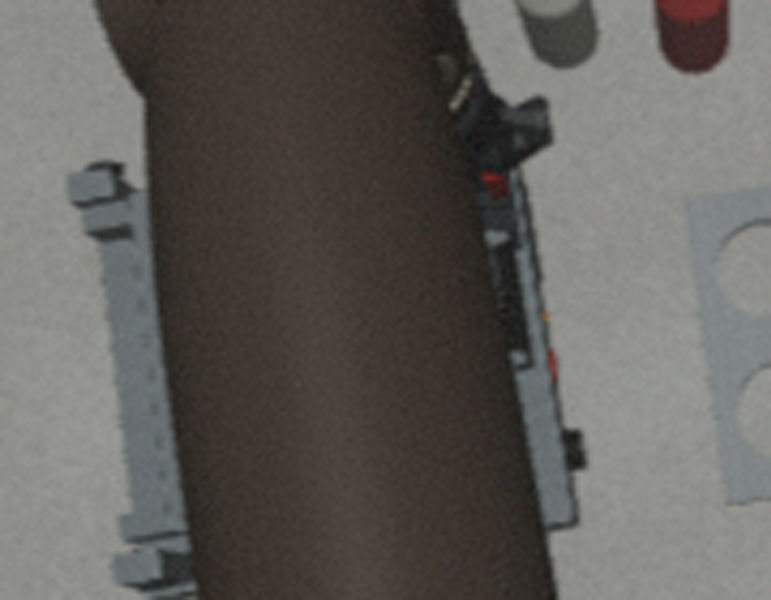

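The scene crop shows the fingers over the handle at (260,300), with the tab at (240,395) and its tongue at (265,420) pointing to the top plate. Next I go down beside the tab and push.

Run:
```python
from h import *
go(G(-131,-62,132),99.43); go(G(-131,-76,132),99.43); go(G(-131,-107,132),99.43)
```

```text
shift [77.2 -4.2 12.3] rv [ 0.006 -0.    -0.   ] deg 0.4 jaw now 99.78
shift [77.2 -4.3 26.3] rv [ 0.006 -0.    -0.   ] deg 0.4 jaw now 99.78
shift [77.2 -4.5 57.3] rv [ 0.006 -0.    -0.   ] deg 0.4 jaw now 99.78
```

play_rows(
  steps="40 -4 12 0.006 0 0 0;76 -4 12 0.006 0 0 0;76 -4 12 0.006 0 0 0;76 -4 12 0.006 0 0 0;76 -4 20 0.006 0 0 0;76 -4 26 0.006 0 0 0;76 -4 26 0.006 0 0 0",
)

```text
t: 2.95
tool_pos: [0.6198, 0.1086, 0.1326]
tcp_rot: [0.705, -0.058, 0.704, 0.058]
force: [-0.1, 0.1, 0.2]
width: -0.0001
```

Run:
```python
from h import *
st();s=r.observe();v=(s['tool_pos']-O);print(v@OX,v@OY)
go(G(-131,-107,132),99.43)
```

```text
t 2.95 p [0.6198 0.1086 0.1326] q [ 0.173  0.334  0.036  1.272 -0.     0.01 ] F [-0.1  0.1  0.2] w -0.0001
[[0.001, -0.162, 0.987], [0.0, 0.987, 0.162], [-1.0, 0.0, 0.001]]
-0.13201492312695498 -0.07704994152796904
shift [ 0.6  1.1 29.9] rv [-0.001  0.001  0.   ] deg 0.1 jaw now 99.35
```

Not touching yet. I push slowly in small rows.

play_rows(
  steps="0 1 5 0 0 0 0;0 1 10 0 0 0 0;0 1 15 0 0 0 0;0 1 20 0 0 0 0;0 1 20 0 0 0 0",
)

```text
t: 3.58
tool_pos: [0.6392, 0.1128, 0.1322]
tcp_rot: [0.705, -0.058, 0.705, 0.058]
force: [-0.9, -0.3, -0.2]
width: 0.0001
```

Run:
```python
from h import *
st();s=r.observe();v=(s['tool_pos']-O);print(v@OX,v@OY)
shot("scene","s2.png",(270,200,370,275))
```

```text
t 3.58 p [0.6392 0.1128 0.1322] q [0.175 0.372 0.089 1.287 0.    0.011] F [-0.9 -0.3 -0.2] w 0.0001
[[0.001, -0.162, 0.987], [0.0, 0.987, 0.162], [-1.0, 0.0, 0.001]]
-0.13106649267963236 -0.09683773410760398
```

View pics/s2.png

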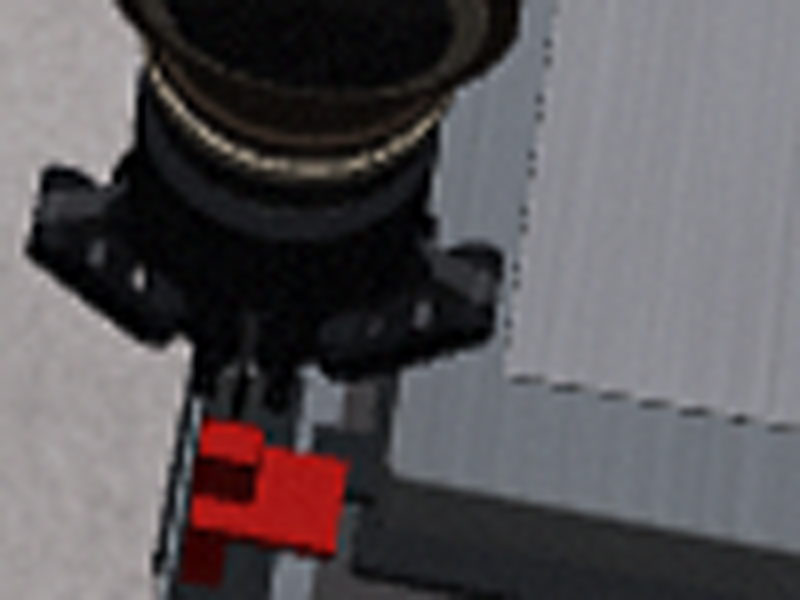

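The fingers at (240,390) are in contact and pushing the tab; the tongue at (345,500) is leaving the lug. I keep pushing until the end stop shows as force.

play_rows(
  steps="0 0 3 0 0 0 0;0 0 6 0 0 0 0;0 0 8 0 0 0 0;0 0 9 0 0 0 0;0 0 9 0 0 0 0",
)

```text
t: 4.25
tool_pos: [0.6476, 0.1143, 0.1321]
tcp_rot: [0.705, -0.058, 0.705, 0.058]
force: [-1.0, 0.4, 0.5]
width: -0.0002
```

Run:
```python
from h import *
st();s=r.observe();v=(s['tool_pos']-O);print(v@OX,v@OY)
p,d=shot("scene");W=cloud("scene",d);hs=cv2.cvtColor(p,cv2.COLOR_RGB2HSV);X,Y,Z=np.moveaxis(W,-1,0)
red=((hs[...,0]<10)|(hs[...,0]>172))&(hs[...,1]>120)&(X>.58)&(X<.72)&(Y>.05)&(Y<.2)
t=W[red&(Z>.138)];print(len(t),t.mean(0).round(4),((t-O)@OY).min(),((t-O)@OY).max())
```

```text
t 4.25 p [0.6476 0.1143 0.1321] q [0.175 0.389 0.113 1.295 0.    0.011] F [-1.   0.4  0.5] w -0.0002
[[0.0, -0.163, 0.987], [0.0, 0.987, 0.163], [-1.0, 0.0, 0.0]]
-0.1309351053692242 -0.10533570072179656
113 [0.6753 0.1142 0.3431] -0.15745118431380342 -0.06955172980876277
```

play_rows(
  steps="0 0 2 0 0 0 0;0 0 3 0 0 0 0;0 0 4 0 0 0 0;0 0 4 0 0 0 0",
)

```text
t: 4.8
tool_pos: [0.6511, 0.1148, 0.1322]
tcp_rot: [0.705, -0.058, 0.705, 0.058]
force: [-2.9, -0.2, 0.6]
width: -0.0
```

Run:
```python
from h import *
st();s=r.observe();v=(s['tool_pos']-O);print(v@OX,v@OY)
def f(p,d):
    W=cloud("scene",d);hs=cv2.cvtColor(p,cv2.COLOR_RGB2HSV);X,Y,Z=np.moveaxis(W,-1,0)
    red=((hs[...,0]<10)|(hs[...,0]>172))&(hs[...,1]>120)&(X>.58)&(X<.72)&(Y>.05)&(Y<.2)
    for lo,hi in((.14,.16),(.1,.13)):
        t=W[red&(Z>lo)&(Z<hi)];print(len(t),t.mean(0).round(4),np.percentile((t-O)@OY,[5,50,95]).round(4))
z=np.load("scene0.npz");f(z['p'],z['d']);f(*shot("scene"))
```

```text
t 4.8 p [0.6511 0.1148 0.1322] q [ 0.174  0.397  0.125  1.299 -0.     0.011] F [-2.9 -0.2  0.6] w -0.0
[[-0.001, -0.163, 0.987], [-0.0, 0.987, 0.163], [-1.0, -0.0, -0.001]]
-0.13105219414463787 -0.10893304435303967
44 [0.6395 0.1123 0.1464] [-0.1024 -0.097  -0.0915]
194 [0.6386 0.127  0.1149] [-0.1094 -0.1008 -0.0833]
47 [0.6675 0.117  0.146 ] [-0.1303 -0.1255 -0.12  ]
196 [0.6669 0.1325 0.1145] [-0.1384 -0.1294 -0.1117]
```

The catch has moved 28.6 mm, more than the 24 mm needed. Next is the handle.

Run:
```python
from h import *
go(G(-135,0,220),99.43);go(G(-135,0,112),99.43)
```

```text
shift [ -87.8   -4.1 -109. ] rv [-0.001 -0.001 -0.   ] deg 0.1 jaw now 99.35
shift [  20.2   -4.1 -108.9] rv [-0.001 -0.001 -0.   ] deg 0.1 jaw now 99.35
```

play_rows(
  steps="0 0 -8 0 0 0 0;-40 -4 -12 0 0 0 0.2;-60 -4 -50 0 0 0 0.5;-60 -4 -109 0 0 0 0.5;-60 -4 -109 0 0 0 0.5;-40 -4 -109 0 0 0 0.5;0 -4 -109 0 0 0 0.5;10 -4 -109 0 0 0 0.5;10 -4 -109 0 0 0 0.5",
)

```text
t: 5.98
tool_pos: [0.5447, 0.0932, 0.1221]
tcp_rot: [0.705, -0.058, 0.705, 0.058]
force: [-0.1, 0.5, -0.0]
width: 0.0426
```

Run:
```python
from h import *
st();go(G(-135,0,112),99.43)
shot("scene","s3.png",(250,170,370,260));
```

```text
t 5.97 p [0.5447 0.0932 0.1221] q [ 0.169  0.195 -0.169  1.208 -0.     0.006] F [-0.1  0.5 -0. ] w 0.0426
[[-0.001, -0.162, 0.987], [-0.0, 0.987, 0.162], [-1.0, -0.0, -0.001]]
shift [10.1 -0.1 -0.4] rv [-0.001 -0.001  0.   ] deg 0.1 jaw now 99.35
```

View pics/s3.png

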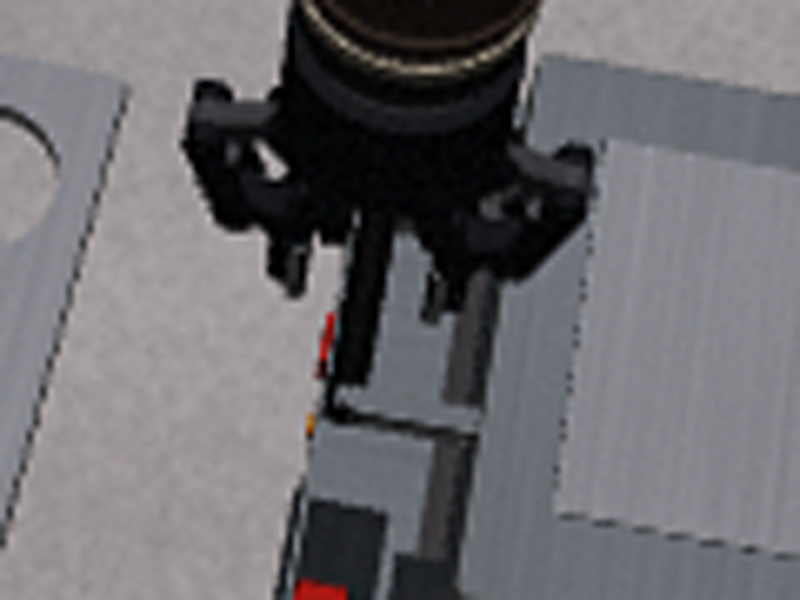

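The fingers at (290,270) and (435,300) straddle the bar at (365,300). I go down 10 mm and close.

play_rows(
  steps="9 0 0 0 0 0 0.5;9 0 0 0 0 0 0.5;9 0 0 0 0 0 0.05;9 0 0 0 0 0 0.05;9 0 0 0 0 0 0.05;9 0 0 0 0 0 0.05;9 0 0 0 0 0 0.05",
)

```text
t: 6.9
tool_pos: [0.5452, 0.0931, 0.1152]
tcp_rot: [0.706, -0.058, 0.704, 0.058]
force: [-2.0, -1.6, 9.2]
width: 0.0045
```

Run:
```python
from h import *
st(); s=r.observe();v=s['tool_pos']-O;x0=v@OX*1000;z0=v[2]*1000;print(x0,v@OY,z0)
# bar relative hinge at angle th
rows=[]
for th in np.arange(0,1.93,.0875):
    x=-250*np.cos(th)-12*np.sin(th)+250; z=250*np.sin(th)+12*np.cos(th)-12   # delta from closed
    rows.append((round(-z),round(x)))
print(rows)
```

```text
t 6.9 p [0.5452 0.0931 0.1152] q [ 0.169  0.195 -0.184  1.189 -0.     0.006] F [-2.  -1.6  9.2] w 0.0045
[[0.003, -0.162, 0.987], [0.0, 0.987, 0.162], [-1.0, -0.0, 0.003]]
-135.0966669670388 -0.0008515884862551761 115.19796465648824
[(0, 0), (-22, 0), (-43, 2), (-64, 5), (-85, 11), (-105, 18), (-124, 28), (-142, 39), (-158, 51), (-174, 65), (-188, 81), (-200, 97), (-211, 115), (-220, 134), (-227, 154), (-233, 175), (-236, 196), (-238, 217), (-238, 239), (-236, 261), (-232, 283), (-226, 304), (-218, 325)]
```

Width 4.5 mm is less than the 14 mm bar, and there is a 9 N upward force, so the bar isn't between the pads. I take another look.

Run:
```python
from h import *
p,d=shot("scene","s4.png",(250,170,370,260));W=cloud("scene",d)
shot("top","t4.png",(140,130,240,205))
z=np.load("scene0.npz");W0=cloud("scene",z['d']);v=W0-O
# bar: dark pts
hs=cv2.cvtColor(z['p'],cv2.COLOR_RGB2HSV)
x=v@OX;y=v@OY
m=(abs(y)<.04)&(x<-.1)&(x>-.17)&(W0[...,2]>.08)
print(np.c_[x[m],y[m],W0[m][:,2]][:60].round(3).tolist())
```

```text
[[-0.13, 0.04, 0.131], [-0.141, 0.038, 0.126], [-0.139, 0.037, 0.127], [-0.137, 0.035, 0.131], [-0.134, 0.039, 0.127], [-0.132, 0.037, 0.13], [-0.13, 0.037, 0.131], [-0.125, 0.038, 0.131], [-0.123, 0.038, 0.132], [-0.12, 0.04, 0.129], [-0.115, 0.04, 0.131], [-0.141, 0.034, 0.127], [-0.139, 0.034, 0.129], [-0.136, 0.036, 0.126], [-0.134, 0.036, 0.126], [-0.132, 0.038, 0.123], [-0.127, 0.037, 0.127], [-0.125, 0.035, 0.131], [-0.122, 0.037, 0.13], [-0.12, 0.038, 0.128], [-0.117, 0.038, 0.129], [-0.115, 0.038, 0.13], [-0.113, 0.039, 0.128], [-0.141, 0.034, 0.122], [-0.138, 0.03, 0.131], [-0.136, 0.033, 0.126], [-0.134, 0.032, 0.128], [-0.131, 0.036, 0.123], [-0.129, 0.036, 0.123], [-0.126, 0.037, 0.122], [-0.124, 0.036, 0.125], [-0.122, 0.038, 0.123], [-0.119, 0.035, 0.129], [-0.117, 0.037, 0.125], [-0.115, 0.038, 0.124], [-0.112, 0.035, 0.13], [-0.11, 0.036, 0.13], [-0.108, 0.037, 0.129], [-0.105, 0.037, 0.131], [-0.103, 0.037, 0.13], [-0.143, 0.03, 0.124], [-0.14, 0.03, 0.125], [-0.138, 0.026, 0.133], [-0.135, 0.027, 0.131], [-0.133, 0.031, 0.125], [-0.131, 0.03, 0.128], [-0.128, 0.036, 0.119], [-0.126, 0.036, 0.119], [-0.124, 0.035, 0.122], [-0.121, 0.033, 0.126], [-0.119, 0.037, 0.119], [-0.116, 0.037, 0.12], [-0.114, 0.036, 0.124], [-0.112, 0.037, 0.122], [-0.11, 0.035, 0.127], [-0.107, 0.036, 0.127], [-0.105, 0.037, 0.125], [-0.103, 0.034, 0.131], [-0.1, 0.036, 0.128], [-0.142, 0.027, 0.125]]
```

View pics/s4.png

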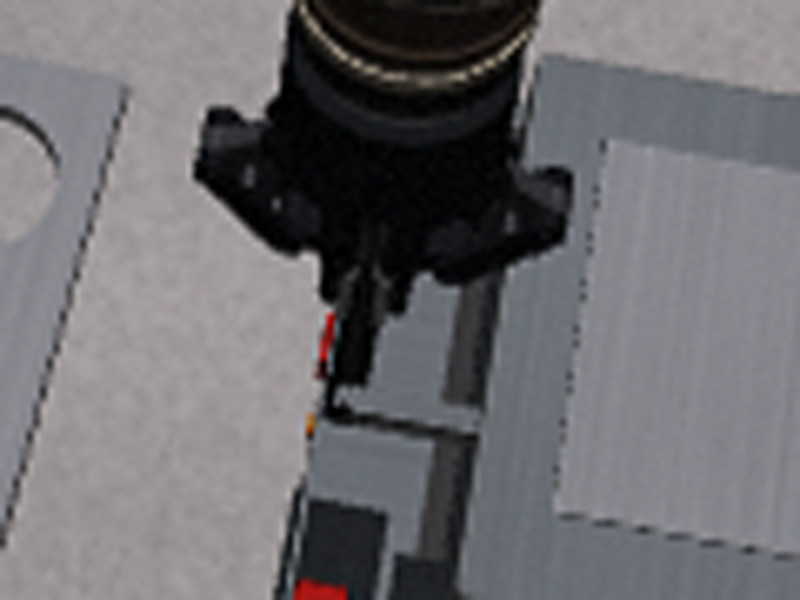

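View pics/t4.png

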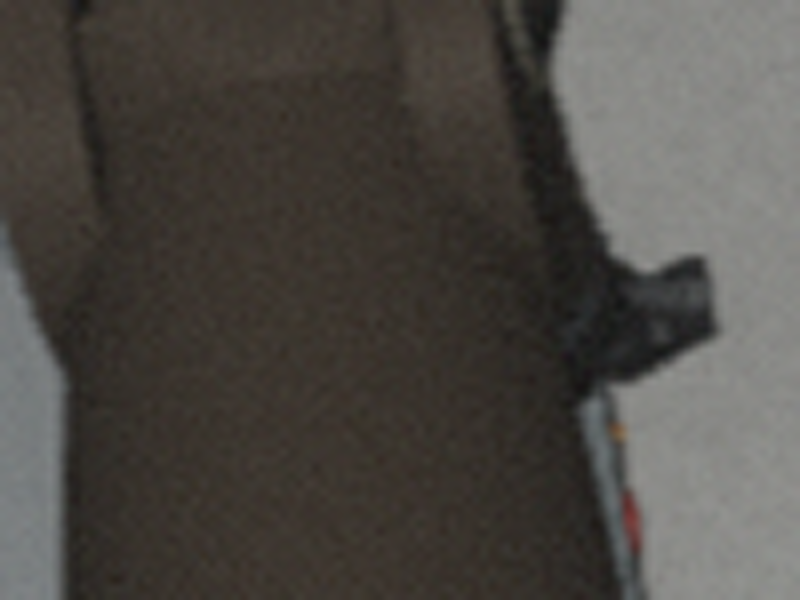

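Run:
```python
from h import *
p,d=shot("scene");W=cloud("scene",d);v=W-O
x=v@OX*1000;y=v@OY*1000;z=W[...,2]*1000
uv=proj("scene",r.observe()['tool_pos'])[0];print('tcp pix',uv, 'in crop',(uv-[250,170])*800/120)
for rr in range(210,232,2):
    print(rr,[f"{x[rr,c]:.0f},{y[rr,c]:.0f},{z[rr,c]:.0f}" for c in range(296,318,2)])
cv2.imwrite("pics/s5.png",cv2.resize(p[200:240,290:330,::-1],(600,600),interpolation=cv2.INTER_NEAREST))
```

```text
tcp pix [303.75953418 217.31105015] in crop [358.39689456 315.40700102]
210 ['-160,78,-0', '-151,-8,160', '-146,-16,175', '-142,-13,171', '-138,12,127', '-133,-8,166', '-128,-12,175', '-124,-11,174', '-119,-14,183', '-115,-7,171', '-111,-14,185']
212 ['-158,71,2', '-150,-8,151', '-146,-8,152', '-141,-12,161', '-137,3,134', '-132,-12,165', '-127,-12,166', '-123,-14,171', '-117,50,56', '-112,52,54', '-110,-13,174']
214 ['-158,67,-2', '-150,-6,136', '-145,-6,138', '-140,-12,151', '-136,1,128', '-131,-13,156', '-127,-8,150', '-122,-7,149', '-116,44,56', '-111,45,55', '-106,47,55']
216 ['-156,58,3', '-151,61,-1', '-144,-11,137', '-140,-12,140', '-135,-4,128', '-130,-14,148', '-126,-8,140', '-121,-6,137', '-116,38,56', '-111,40,54', '-106,39,58']
218 ['-156,55,-3', '-150,57,-4', '-145,31,48', '-139,-11,129', '-134,-10,129', '-130,-10,131', '-125,30,56', '-120,33,54', '-115,34,54', '-110,35,54', '-105,36,54']
220 ['-155,47,1', '-149,48,2', '-143,-13,121', '-138,-16,130', '-133,-14,126', '-129,26,52', '-124,24,57', '-119,25,57', '-114,25,59', '-109,28,56', '-104,29,56']
222 ['-154,43,-1', '-148,26,33', '-142,-22,128', '-137,-21,129', '-133,-20,127', '-128,19,55', '-123,20,54', '-118,23,51', '-113,23,52', '-108,25,51', '-103,25,53']
224 ['-153,38,-3', '-147,19,35', '-141,-27,128', '-136,-27,130', '-132,-25,129', '-127,14,54', '-122,17,50', '-117,16,54', '-112,17,53', '-107,17,56', '-102,20,52']
226 ['-152,30,-0', '-146,18,28', '-140,-33,130', '-135,-33,131', '-131,-29,126', '-126,8,55', '-121,9,55', '-116,8,58', '-111,11,55', '-106,13,53', '-101,15,50']
228 ['-151,25,-1', '-145,-2,55', '-139,-36,126', '-135,-36,127', '-130,-34,126', '-125,1,58', '-120,3,56', '-115,5,53', '-110,5,56', '-106,7,54', '-101,5,59']
230 ['-150,16,5', '-144,-8,57', '-138,-43,130', '-134,-41,128', '-129,-42,131', '-125,-41,131', '-120,-38,128', '-116,-39,132', '-111,-40,134', '-106,-38,133', '-102,-35,129']
```

View pics/s5.png

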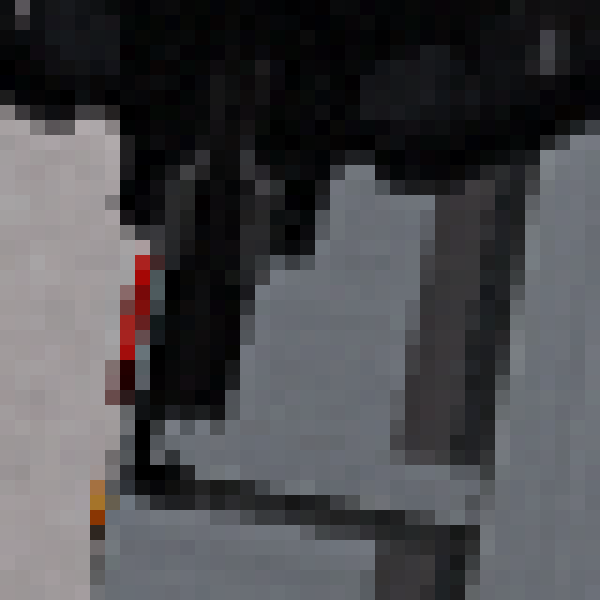

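The picture shows a finger on each side of the bar, at (185,200) and (260,200), so the bar may be held despite the width reading. A small lift will tell.

play_rows(
  steps="-8 0 0 0 0 0 0;-15 0 0 0 0 0 0;-22 0 0 0 0 0 0;-22 0 0 0 0 0 0",
)

```text
t: 7.55
tool_pos: [0.5449, 0.0932, 0.1358]
tcp_rot: [0.705, -0.058, 0.704, 0.058]
force: [-0.4, 1.3, -0.4]
width: -0.0002
```

Run:
```python
from h import *
st()
p,d=shot("scene","s6.png",(250,170,370,260));W=cloud("scene",d);v=W-O
x=v@OX*1000;y=v@OY*1000;z=W[...,2]*1000
m=(x>-60)&(x<60)&(abs(y)<60)&(z>130)&(z<250); A=np.c_[x[m],np.ones(m.sum())]; print(np.linalg.lstsq(A,z[m],rcond=None)[0])
```

```text
t 7.55 p [0.5449 0.0932 0.1358] q [ 0.169  0.189 -0.145  1.236  0.     0.006] F [-0.4  1.3 -0.4] w -0.0002
[[0.001, -0.163, 0.987], [0.0, 0.987, 0.163], [-1.0, 0.0, 0.001]]
[-2.99376041e-04  1.41993837e+02]
```

View pics/s6.png

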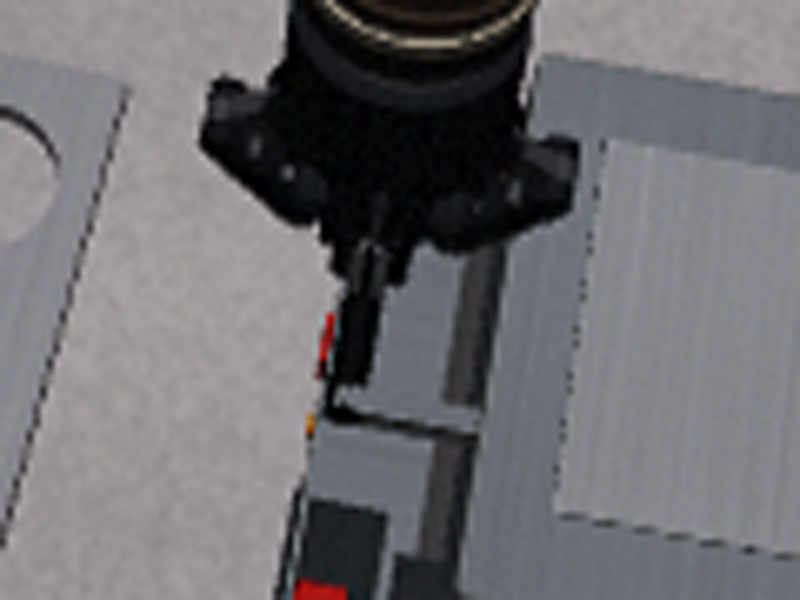

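The bar slipped out because the grip was too shallow. I open, go about 14 mm deeper and grip again.

play_rows(
  steps="-12 0 0 0 0 0 0.5;-12 0 0 0 0 0 0.5;-12 0 0 0 0 0 0.5;-12 0 0 0 0 0 0.5;15 0 0 0 0 0 0.5;36 0 0 0 0 0 0.5;36 0 0 0 0 0 0.5;36 0 0 0 0 0 0.5",
)

```text
t: 8.6
tool_pos: [0.5448, 0.0932, 0.0999]
tcp_rot: [0.705, -0.058, 0.705, 0.058]
force: [-1.0, 0.1, -0.0]
width: 0.0426
```

play_rows(
  steps="0 0 0 0 0 0 0;0 0 0 0 0 0 0;0 0 0 0 0 0 0;0 0 0 0 0 0 0;0 0 0 0 0 0 0",
)

```text
t: 9.22
tool_pos: [0.5451, 0.0931, 0.1003]
tcp_rot: [0.705, -0.058, 0.704, 0.058]
force: [-0.8, -2.0, 5.1]
width: 0.0119
```

Width is 11.9 mm, still under 14 with an upward push. I go another 9 mm deeper.

play_rows(
  steps="0 0 0 0 0 0 0.5;0 0 0 0 0 0 0.5;0 0 0 0 0 0 0.5;9 0 0 0 0 0 0.5;9 0 0 0 0 0 0.5;9 0 0 0 0 0 0;9 0 0 0 0 0 0;9 0 0 0 0 0 0;9 0 0 0 0 0 0;9 0 0 0 0 0 0",
)

```text
t: 10.48
tool_pos: [0.5446, 0.093, 0.0904]
tcp_rot: [0.705, -0.058, 0.705, 0.057]
force: [-1.1, -2.2, 1.2]
width: 0.0121
```

Run:
```python
from h import *
st()
p,d=shot("scene","s7.png",(280,190,340,235))
```

```text
t 10.47 p [0.5446 0.093  0.0904] q [ 0.169  0.207 -0.225  1.139 -0.     0.006] F [-1.1 -2.2  1.2] w 0.0121
[[0.0, -0.162, 0.987], [-0.0, 0.987, 0.162], [-1.0, -0.0, 0.0]]
```

View pics/s7.png

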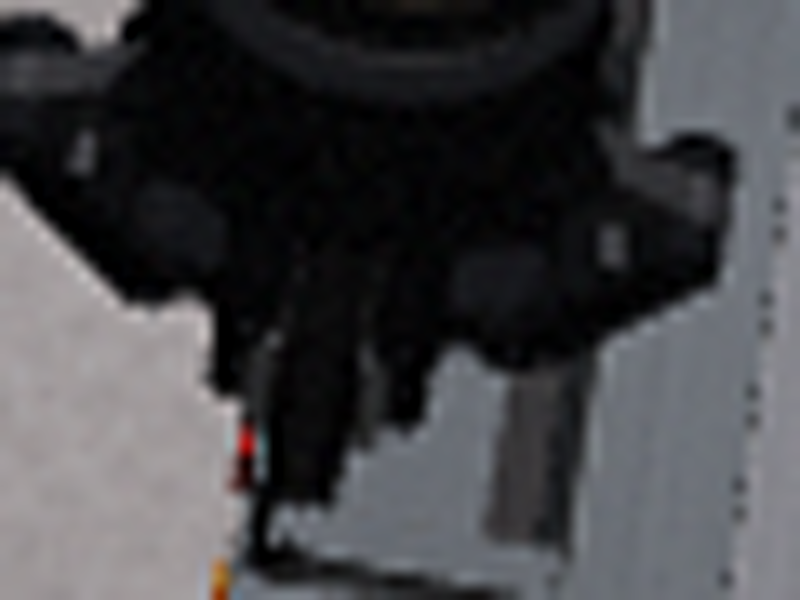

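Held now, with fingers on both sides of the bar at (300,400). I lift along the arc.

play_rows(
  steps="-11 0 0 0 0 0 0;-22 0 0 0 0 0 0;-33 1 0 0 0 0 0;-43 2 0 0 0 0 0;-43 2 0 0 0 0 0",
)

```text
t: 11.15
tool_pos: [0.5436, 0.0986, 0.1339]
tcp_rot: [0.704, -0.056, 0.705, 0.061]
force: [-0.9, 12.4, -3.0]
width: 0.0122
```

Run:
```python
from h import *
st()
p,d=shot("scene");W=cloud("scene",d);v=W-O
x=v@OX*1000;y=v@OY*1000;z=W[...,2]*1000
m=(x>-60)&(x<60)&(abs(y)<60)&(z>130)&(z<250); A=np.c_[x[m],np.ones(m.sum())]; print(np.linalg.lstsq(A,z[m],rcond=None)[0])
```

```text
t 11.15 p [0.5436 0.0986 0.1339] q [ 0.175  0.19  -0.148  1.233  0.007  0.01 ] F [-0.9 12.4 -3. ] w 0.0122
[[-0.001, -0.165, 0.986], [0.007, 0.986, 0.165], [-1.0, 0.007, -0.0]]
[ -0.16400363 162.13024203]
```

Run:
```python
import numpy as np
f=lambda th:(-250*np.cos(th)-12*np.sin(th),250*np.sin(th)+12*np.cos(th))
for a in(.175,.7,1.2,1.6):
    x0,z0=f(a);print(a,[(round(-(f(t)[1]-z0)),round(f(t)[0]-x0),round(t,2)) for t in a+.0583*np.arange(1,12) if t<1.97])
```

```text
0.175 [(-14, 2, np.float64(0.23)), (-28, 5, np.float64(0.29)), (-42, 9, np.float64(0.35)), (-55, 14, np.float64(0.41)), (-68, 20, np.float64(0.47)), (-80, 26, np.float64(0.52)), (-92, 33, np.float64(0.58)), (-104, 41, np.float64(0.64)), (-115, 49, np.float64(0.7)), (-125, 58, np.float64(0.76)), (-135, 68, np.float64(0.82))]
0.7 [(-10, 9, np.float64(0.76)), (-20, 19, np.float64(0.82)), (-29, 29, np.float64(0.87)), (-38, 40, np.float64(0.93)), (-46, 52, np.float64(0.99)), (-53, 64, np.float64(1.05)), (-59, 77, np.float64(1.11)), (-64, 90, np.float64(1.17)), (-69, 103, np.float64(1.22)), (-73, 116, np.float64(1.28)), (-76, 130, np.float64(1.34))]
1.2 [(-4, 13, np.float64(1.26)), (-8, 27, np.float64(1.32)), (-10, 41, np.float64(1.37)), (-12, 56, np.float64(1.43)), (-13, 70, np.float64(1.49)), (-13, 85, np.float64(1.55)), (-12, 99, np.float64(1.61)), (-10, 114, np.float64(1.67)), (-8, 128, np.float64(1.72)), (-5, 143, np.float64(1.78)), (0, 157, np.float64(1.84))]
1.6 [(2, 15, np.float64(1.66)), (4, 29, np.float64(1.72)), (7, 44, np.float64(1.77)), (11, 58, np.float64(1.83)), (16, 72, np.float64(1.89)), (22, 86, np.float64(1.95))]
```

play_rows(
  steps="-14 2 0 0 0 0 0;-28 5 0 0 0 0 0;-42 9 0 0 0 0 0;-55 14 0 0 0 0 0;-68 20 0 0 0 0 0;-80 26 0 0 0 0 0;-80 26 0 0 0 0 0",
)

```text
t: 12.08
tool_pos: [0.5382, 0.1288, 0.2115]
tcp_rot: [0.703, -0.054, 0.706, 0.065]
force: [-0.5, 27.1, -14.7]
width: 0.0119
```

```bash
cat >> h.py <<'E'
def ang():
    p,d=imaging.camera("scene");W=cloud("scene",d);v=W-O
    s=r.observe();h=(s['tool_pos']-O);print('tool rel hinge',(h@OX*1000-115).round(1),(h@OY*1000).round(1),(h[2]*1000-110).round(1))
    return p,W,v@OX*1000,v@OY*1000,W[...,2]*1000
E
python3 - <<'E'
from h import *
st();p,W,x,y,z=ang()
m=(x>-60)&(x<60)&(abs(y)<60)&(z>130)&(z<400); A=np.c_[x[m],np.ones(m.sum())]; print(np.linalg.lstsq(A,z[m],rcond=None)[0])
E
```

```text
t 12.07 p [0.5382 0.1288 0.2115] q [0.226 0.182 0.012 1.403 0.017 0.057] F [ -0.5  27.1 -14.7] w 0.0119
[[-0.006, -0.168, 0.986], [0.016, 0.986, 0.168], [-1.0, 0.016, -0.004]]
tool rel hinge -213.8 0.2 101.4
[ -0.7015435  212.58544547]
```

The inward radial force comes from a sign error in my arc's x. I correct it.

Run:
```python
import numpy as np
f=lambda th:(-250*np.cos(th)+12*np.sin(th),250*np.sin(th)+12*np.cos(th))
x0,z0=-250+28,12+123   # commanded bar
print([(round(-(f(t)[1]-z0)),round(f(t)[0]-x0),round(t,2)) for t in np.arange(.52,1.95,.0583)])
```

```text
[(0, 11, np.float64(0.52)), (-12, 19, np.float64(0.58)), (-23, 28, np.float64(0.64)), (-34, 38, np.float64(0.69)), (-45, 48, np.float64(0.75)), (-55, 59, np.float64(0.81)), (-64, 70, np.float64(0.87)), (-72, 82, np.float64(0.93)), (-80, 94, np.float64(0.99)), (-87, 107, np.float64(1.04)), (-94, 120, np.float64(1.1)), (-99, 133, np.float64(1.16)), (-104, 147, np.float64(1.22)), (-108, 161, np.float64(1.28)), (-111, 176, np.float64(1.34)), (-113, 190, np.float64(1.39)), (-115, 204, np.float64(1.45)), (-115, 219, np.float64(1.51)), (-115, 234, np.float64(1.57)), (-114, 248, np.float64(1.63)), (-112, 263, np.float64(1.69)), (-109, 277, np.float64(1.74)), (-106, 291, np.float64(1.8)), (-101, 305, np.float64(1.86)), (-96, 319, np.float64(1.92))]
```

play_rows(
  steps="0 10 0 0 0 0 0;-12 19 0 0 0 0 0;-23 28 0 0 0 0 0;-34 38 0 0 0 0 0;-45 48 0 0 0 0 0;-55 59 0 0 0 0 0;-64 70 0 0 0 0 0;-72 82 0 0 0 0 0;-80 94 0 0 0 0 0;-80 94 0 0 0 0 0",
)

```text
t: 13.38
tool_pos: [0.525, 0.211, 0.2975]
tcp_rot: [0.707, -0.059, 0.703, 0.056]
force: [-1.2, -9.0, 14.7]
width: 0.0116
```

Run:
```python
from h import *
st();ang()
```

```text
t 13.38 p [0.525  0.211  0.2975] q [ 0.386  0.218  0.245  1.594 -0.006  0.224] F [-1.2 -9.  14.7] w 0.0116
[[0.006, -0.161, 0.987], [-0.004, 0.987, 0.161], [-1.0, -0.005, 0.005]]
tool rel hinge -130.4 -0.3 187.5
```

play_rows(
  steps="-3 -1 0 0 0 0 0;-10 11 0 0 0 0 0;-17 24 0 0 0 0 0;-22 37 0 0 0 0 0;-27 51 0 0 0 0 0;-31 65 0 0 0 0 0;-34 80 0 0 0 0 0;-37 94 0 0 0 0 0;-39 108 0 0 0 0 0;-39 108 0 0 0 0 0",
)

```text
t: 14.68
tool_pos: [0.507, 0.3205, 0.3353]
tcp_rot: [0.706, -0.057, 0.703, 0.058]
force: [-0.6, -0.6, 9.8]
width: 0.0114
```

Run:
```python
from h import *
st();ang()
```

```text
t 14.68 p [0.507  0.3205 0.3353] q [ 5.640e-01  3.110e-01  4.520e-01  1.708e+00 -1.000e-03  4.000e-01] F [-0.6 -0.6  9.8] w 0.0114
[[0.004, -0.163, 0.987], [0.002, 0.987, 0.163], [-1.0, 0.001, 0.004]]
tool rel hinge -19.5 -0.5 225.3
```

play_rows(
  steps="-2 15 0 0 0 0 0;-2 30 0 0 0 0 0;-1 44 0 0 0 0 0;1 59 0 0 0 0 0;4 73 0 0 0 0 0;7 87 0 0 0 0 0;7 87 0 0 0 0 0",
)

```text
t: 15.6
tool_pos: [0.4924, 0.4078, 0.3266]
tcp_rot: [0.705, -0.057, 0.704, 0.059]
force: [0.3, 3.8, 4.6]
width: 0.0118
```

Run:
```python
from h import *
st();ang()
```

```text
t 15.6 p [0.4924 0.4078 0.3266] q [0.691 0.396 0.554 1.726 0.002 0.526] F [0.3 3.8 4.6] w 0.0118
[[0.001, -0.164, 0.986], [0.003, 0.986, 0.164], [-1.0, 0.003, 0.001]]
tool rel hinge 69.0 -0.4 216.6
```

play_rows(
  steps="3 10 0 0 0 0 0;6 18 0 0 0 0 0;8 23 0 0 0 0 0;9 26 0 0 0 0 0;9 26 0 0 0 0 0",
)

```text
t: 16.27
tool_pos: [0.4887, 0.4305, 0.3182]
tcp_rot: [0.706, -0.058, 0.704, 0.057]
force: [-0.5, -4.6, 8.9]
width: 0.0118
```

Run:
```python
from h import *
st();p,W,x,y,z=ang()
cv2.imwrite("pics/s8.png",cv2.resize(p[120:384,180:512,::-1],(750,596)))
```

```text
t 16.27 p [0.4887 0.4305 0.3182] q [ 0.723  0.42   0.569  1.719 -0.002  0.561] F [-0.5 -4.6  8.9] w 0.0118
[[0.002, -0.162, 0.987], [-0.001, 0.987, 0.162], [-1.0, -0.001, 0.002]]
tool rel hinge 92.0 -0.4 208.2
```

View pics/s8.png

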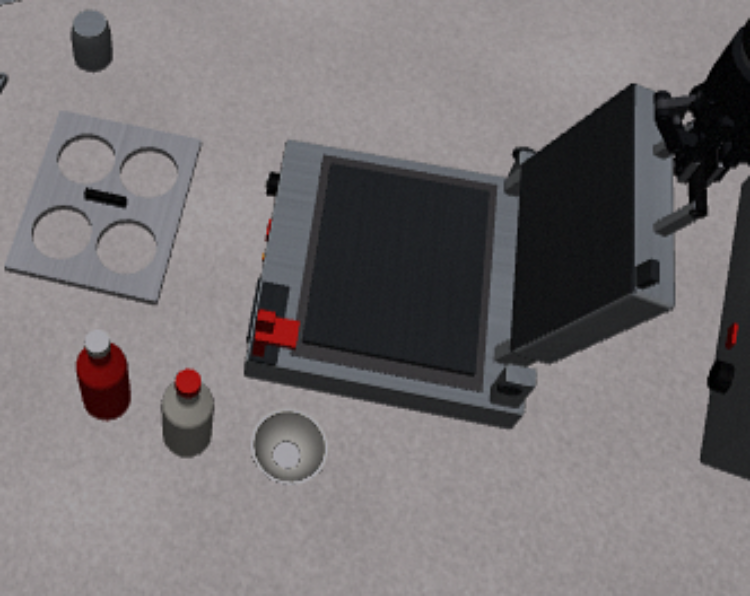

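The top plate is open with the dark plate exposed at (400,265); the bar's position says about 1.90 rad. I nudge it a little against the stop.

play_rows(
  steps="1 4 0 0 0 0 0;2 7 0 0 0 0 0;2 7 0 0 0 0 0",
)

```text
t: 16.7
tool_pos: [0.4887, 0.4307, 0.3181]
tcp_rot: [0.707, -0.06, 0.703, 0.052]
force: [0.2, -27.0, 17.7]
width: 0.0118
```

Run:
```python
from h import *
st();p,W,x,y,z=ang()
```

```text
t 16.7 p [0.4887 0.4307 0.3181] q [ 0.729  0.424  0.576  1.725 -0.013  0.569] F [  0.2 -27.   17.7] w 0.0118
[[0.007, -0.158, 0.987], [-0.012, 0.987, 0.158], [-1.0, -0.012, 0.005]]
tool rel hinge 92.2 -0.5 208.1
```

That is the end stop. I relax, release and lift away, and then remeasure the plate and frame.

play_rows(
  steps="-2 -6 0 0 0 0 0;-2 -6 0 0 0 0 0;-2 -6 0 0 0 0 0.5;-2 -6 0 0 0 0 0.5;-2 -6 0 0 0 0 0.5;-2 -6 0 0 0 0 0.5;-35 -6 0 0 0 0 0.5;-80 -6 0 0 0 0 0.5;-80 -6 0 0 0 0 0.5",
)

```text
t: 17.88
tool_pos: [0.4893, 0.4334, 0.3983]
tcp_rot: [0.707, -0.056, 0.702, 0.059]
force: [-0.0, 0.2, 0.0]
width: 0.0427
```

```bash
cat > m.py <<'E'
from h import *
def meas(tag,objs=('plate','frame')):
    out={}
    for n in("top","scene"):
        p,d=shot(n); np.savez(tag+n,p=p,d=d); W=cloud(n,d); X,Y,Z=np.moveaxis(W,-1,0); v=W-O
        hs=cv2.cvtColor(p,cv2.COLOR_RGB2HSV)
        def fit(m,z,nm):
            m=m.astype(np.uint8); k,l,s_,c=cv2.connectedComponentsWithStats(m); i=1+np.argmax(s_[1:,4])
            cs,_=cv2.findContours((l==i).astype(np.uint8),cv2.RETR_EXTERNAL,cv2.CHAIN_APPROX_NONE)
            c=max(cs,key=cv2.contourArea)[:,0]; q=ray(n,c,z)[:,:2]*1000
            (c,s,a)=cv2.minAreaRect(q.astype(np.float32)); 
            if s[0]<s[1]: s=s[::-1];a=a-90
            print(n,nm,np.round(c,1),np.round(s,1),'longside deg',round(a,2)); return c,a
        if 'plate' in objs:
            fit((abs(v@OX)<.115)&(abs(v@OY)<.135)&(hs[...,2]<58)&(abs(Z-.065)<.012),.065,'plate')
        if 'frame' in objs:
            fit((X>.35)&(X<.7)&(Y>-.28)&(Y<0.02)&(Z>.006)&(Z<.035),.012,'frame')
    return
E
python3 - <<'E'
from m import *
st(); meas('m1')
z=np.load('m1top.npz')['p'][:,:,::-1]; cv2.imwrite("pics/t9.png",cv2.resize(z[130:260,100:300],(800,520),interpolation=cv2.INTER_CUBIC))
hs=cv2.cvtColor(np.load('m1top.npz')['p'],cv2.COLOR_RGB2HSV)
E
```

```text
t 17.88 p [0.4893 0.4334 0.3983] q [0.725 0.528 0.936 1.971 0.    0.561] F [-0.   0.2  0. ] w 0.0427
[[0.006, -0.163, 0.987], [0.005, 0.987, 0.163], [-1.0, 0.004, 0.007]]
top plate [522.  225.8] [222.6 183.5] longside deg 9.53
top frame [ 541.4 -115.8] [227.2 182.2] longside deg 7.09
scene plate [526.9 224.8] [247.  197.3] longside deg 9.45
scene frame [ 543.8 -115.9] [225.2 180.7] longside deg 7.27
```

View pics/t9.png

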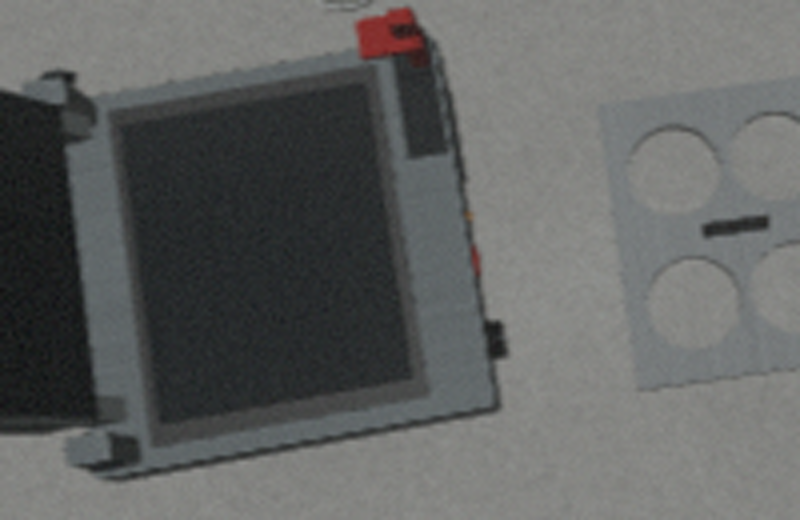

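The plate centre from the top view, (522.0, 225.8) mm, agrees with my grill origin to 0.5 mm. I refine both outlines with sub-pixel edge lines.

```bash
cat > e.py <<'E'
from h import *
from scipy.ndimage import map_coordinates, gaussian_filter
def edges(n,p,c,yaw,z,half=(90,110),span=9,verbose=True,sgn=None):
    """c mm centre, yaw deg of own x; returns per side offset (mm, outward from nominal) list of candidates"""
    g=p.astype(float).mean(2); a=np.radians(yaw); ox=np.array([np.cos(a),np.sin(a)]); oy=np.array([-ox[1],ox[0]])
    t=np.arange(-span,span+.01,.25); res={}
    for nm,nrm,tan,hn,ht in(('+x',ox,oy,half[0],half[1]),('-x',-ox,oy,half[0],half[1]),('+y',oy,ox,half[1],half[0]),('-y',-oy,ox,half[1],half[0])):
        u=np.linspace(-ht*.85,ht*.85,60)
        P=np.array(c)+nrm*(hn+t)[None,:,None]+tan*u[:,None,None]
        W=np.concatenate([P.reshape(-1,2)/1000,np.full((P.shape[0]*P.shape[1],1),z)],1)
        uv=proj(n,W); I=map_coordinates(g,[uv[:,1],uv[:,0]],order=1).reshape(P.shape[:2])
        prof=np.median(I,0); d=np.gradient(gaussian_filter(prof,2),t)
        k=np.argsort(-abs(d))[:1][0]
        # local slope from halves
        def loc(Ih):
            dd=np.gradient(gaussian_filter(np.median(Ih,0),2),t); w=np.where(abs(t-t[k])<3,np.maximum(dd*np.sign(d[k]),0),0); return (w*t).sum()/w.sum()
        res[nm]=(loc(I),loc(I[:30]),loc(I[30:]),prof)
        if verbose: print(n,nm,'off %.2f  halves %.2f %.2f'%res[nm][:3],'prof',prof[::8].round().astype(int))
    X=(res['+x'][0]-res['-x'][0])/2; Y=(res['+y'][0]-res['-y'][0])/2
    hx=half[1]*.85;hy=half[0]*.85
    dy=[-(res['+x'][2]-res['+x'][1])/hx,(res['-x'][2]-res['-x'][1])/hx,(res['+y'][2]-res['+y'][1])/hy,-(res['-y'][2]-res['-y'][1])/hy]
    cc=np.array(c)+ox*X+oy*Y
    print(n,'centre',cc.round(2),'size',(2*np.array(half)+[res['+x'][0]+res['-x'][0],res['+y'][0]+res['-y'][0]]).round(1),'yaw corr deg',np.degrees(dy).round(2),np.degrees(np.mean(dy)).round(2))
    return cc,np.degrees(np.mean(dy))
E
python3 - <<'E'
from e import *
for n in('top','scene'):
    T=cal(n)[3]; print(n,'cam at',(-T[:3,:3].T@T[:3,3]).round(3))
    p=np.load(f'm1{n}.npz')['p']
    edges(n,p,(522,226),99.5,.065); edges(n,p,(541.4,-115.9),97.2,.012)
E
```

```text
top cam at [ 0.317 -0.046  1.179]
top +x off 6.71  halves 6.69 6.73 prof [41 40 40 42 48 56 62 69 80 92]
top -x off 1.38  halves 1.44 1.34 prof [45 45 45 45 47 55 64 69 70 75]
top +y off 0.92  halves 1.01 0.88 prof [44 44 43 43 47 58 69 71 71 70]
top -y off 1.04  halves 1.05 1.06 prof [45 45 45 46 49 56 63 66 67 67]
top centre [521.62 228.64] size [188.1 222. ] yaw corr deg [-0.02 -0.06 -0.1  -0.01] -0.05
top +x off -0.40  halves -0.40 -0.27 prof [123 123 122 123 126 130 133 134 134 134]
top -x off 0.38  halves 0.43 0.34 prof [122 121 121 122 124 127 130 131 131 131]
top +y off 2.12  halves 2.11 2.10 prof [121 120 119 117 112 115 126 131 132 132]
top -y off 0.37  halves 0.44 0.51 prof [121 120 120 120 123 128 131 132 132 131]
top centre [ 540.58 -116.4 ] size [180.  222.5] yaw corr deg [-0.08 -0.05 -0.01 -0.05] -0.05
scene cam at [1.098 0.19  1.179]
scene +x off 7.25  halves 7.22 7.26 prof [ 34  34  33  33  42  53  54  53  71 104]
scene -x off 1.25  halves 1.25 1.29 prof [34 34 34 34 34 43 56 56 54 58]
scene +y off 7.94  halves 7.93 7.95 prof [34 34 33 33 37 47 52 52 52 63]
scene -y off 3.14  halves 3.10 3.21 prof [34 34 34 33 25 19 37 57 58 57]
scene centre [519.14 228.56] size [188.5 231.1] yaw corr deg [-0.03  0.03  0.02 -0.09] -0.02
scene +x off 1.68  halves 1.62 1.74 prof [138 137 135 131 103 115 152 154 152 152]
scene -x off 0.54  halves 0.45 0.56 prof [134 135 134 133 136 142 147 148 148 148]
scene +y off 0.38  halves 0.38 0.35 prof [133 133 133 132 136 142 147 147 147 147]
scene -y off 4.37  halves 4.38 4.37 prof [132 133 134 130  98  58  69 123 151 152]
scene centre [ 543.31 -115.08] size [182.2 224.7] yaw corr deg [-0.07  0.07 -0.03  0.01] -0.0
```

Run:
```python
from h import *
go((.5415,-.1163,.10),7.15)
```

```text
shift [ 293.6 -550.8  -37.9] rv [-1.532e+00  1.000e-03  0.000e+00] deg 87.8 jaw now 99.36
```

play_rows(
  steps="0 -200 -10 -0.5 0 0 0.5;0 -350 -20 -1 0 0 0.5;0 -550 -38 -1.532 0 0 0.5;0 -550 -38 -1.532 0 0 0.5;0 -550 -38 -1.532 0 0 0.5;0 -550 -38 -1.532 0 0 0.5;100 -550 -38 -1.532 0 0 0.5;200 -550 -38 -1.532 0 0 0.5;290 -550 -38 -1.532 0 0 0.5;290 -550 -38 -1.532 0 0 0.5;290 -550 -38 -1.532 0 0 0.5;290 -550 -38 -1.532 0 0 0.5",
)

```text
t: 19.48
tool_pos: [0.5375, -0.1167, 0.0998]
tcp_rot: [0.467, -0.529, 0.469, 0.531]
force: [0.3, -0.6, 0.3]
width: 0.0431
```

Run:
```python
from h import *
st();go((.5415,-.1163,.10),7.15)
```

```text
t 19.48 p [ 0.5375 -0.1167  0.0998] q [-0.214  0.202 -0.21   1.164  0.    -1.908] F [ 0.3 -0.6  0.3] w 0.0431
[[-0.004, -0.992, -0.124], [0.001, -0.124, 0.992], [-1.0, 0.004, 0.001]]
shift [-0.2 -4.  -0.1] rv [-0.001  0.001 -0.004] deg 0.3 jaw now -172.9
```

play_rows(
  steps="40 -4 0 0 0 0 0.5;60 -4 0 0 0 0 0.3;60 -4 0 0 0 0 0.3;74 -4 0 0 0 0 0.3;74 -4 0 0 0 0 0.3;74 -4 0 0 0 0 0.3",
)

```text
t: 20.23
tool_pos: [0.5448, -0.1157, 0.0307]
tcp_rot: [-0.468, 0.53, -0.468, -0.53]
force: [-0.2, -0.8, 0.7]
width: 0.0257
```

Run:
```python
from h import *
st();go((.5415,-.1163,.022),7.15)
p,d=shot("scene","s10.png",(180,150,280,225))
```

```text
t 20.23 p [ 0.5448 -0.1157  0.0307] q [-0.209  0.25  -0.307  1.013  0.    -1.905] F [-0.2 -0.8  0.7] w 0.0257
[[0.001, -0.992, -0.124], [-0.0, -0.124, 0.992], [-1.0, -0.001, -0.0]]
shift [ 8.7  3.3 -0.1] rv [-0.    -0.     0.001] deg 0.1 jaw now -172.86
```

View pics/s10.png

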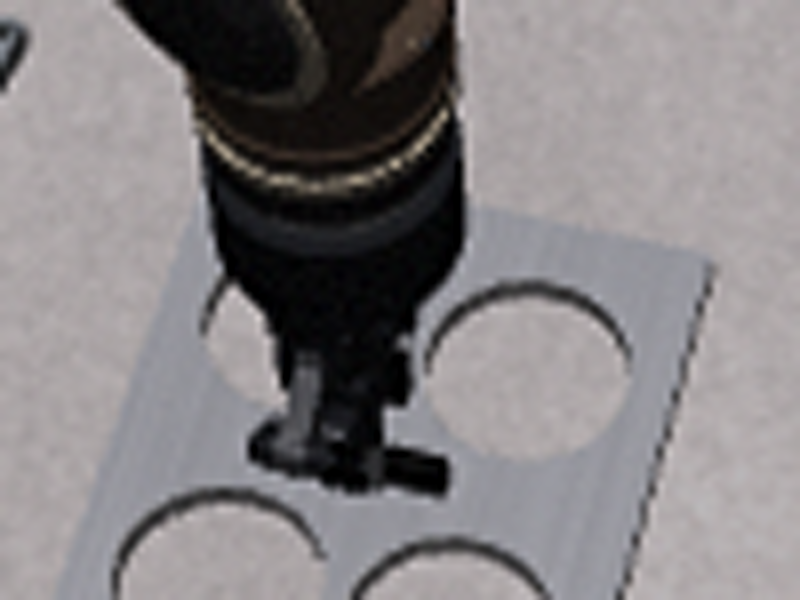

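The fingers straddle the fin at (330,470). I centre, let the arm settle and check the height.

play_rows(
  steps="3 3 0 0 0 0 0.3;3 3 0 0 0 0 0.3;3 3 0 0 0 0 0.3",
)

```text
t: 20.65
tool_pos: [0.5415, -0.1162, 0.0273]
tcp_rot: [-0.468, 0.53, -0.468, -0.53]
force: [0.9, 1.2, -0.5]
width: 0.0257
```

Run:
```python
from h import *
st();go((.5415,-.1163,.022),7.15)
```

```text
t 20.65 p [ 0.5415 -0.1162  0.0273] q [-0.211  0.247 -0.318  1.005  0.    -1.907] F [ 0.9  1.2 -0.5] w 0.0257
[[0.0, -0.992, -0.124], [0.0, -0.124, 0.992], [-1.0, -0.0, -0.0]]
shift [ 5.3  0.  -0.1] rv [-0. -0.  0.] deg 0.0 jaw now -172.88
```

play_rows(
  steps="5 0 0 0 0 0 0.3;5 0 0 0 0 0 0.3;5 0 0 0 0 0 0.3;5 0 0 0 0 0 0;5 0 0 0 0 0 0;5 0 0 0 0 0 0;5 0 0 0 0 0 0",
)

```text
t: 21.52
tool_pos: [0.5415, -0.1162, 0.0222]
tcp_rot: [-0.468, 0.53, -0.468, -0.53]
force: [-0.1, 0.2, -0.4]
width: 0.0006
```

play_rows(
  steps="-3 0 0 0 0 0 0;-6 0 0 0 0 0 0;-12 0 0 0 0 0 0;-12 0 0 0 0 0 0",
)

```text
t: 22.02
tool_pos: [0.542, -0.1163, 0.035]
tcp_rot: [-0.468, 0.531, -0.468, -0.53]
force: [0.2, 0.0, 0.2]
width: -0.0003
```

Run:
```python
from h import *
st()
p,d=shot("scene","s11.png",(180,150,280,225))
```

```text
t 22.02 p [ 0.542  -0.1163  0.035 ] q [-0.211  0.242 -0.307  1.02   0.    -1.907] F [0.2 0.  0.2] w -0.0003
[[0.001, -0.992, -0.124], [-0.0, -0.124, 0.992], [-1.0, -0.001, -0.0]]
```

View pics/s11.png

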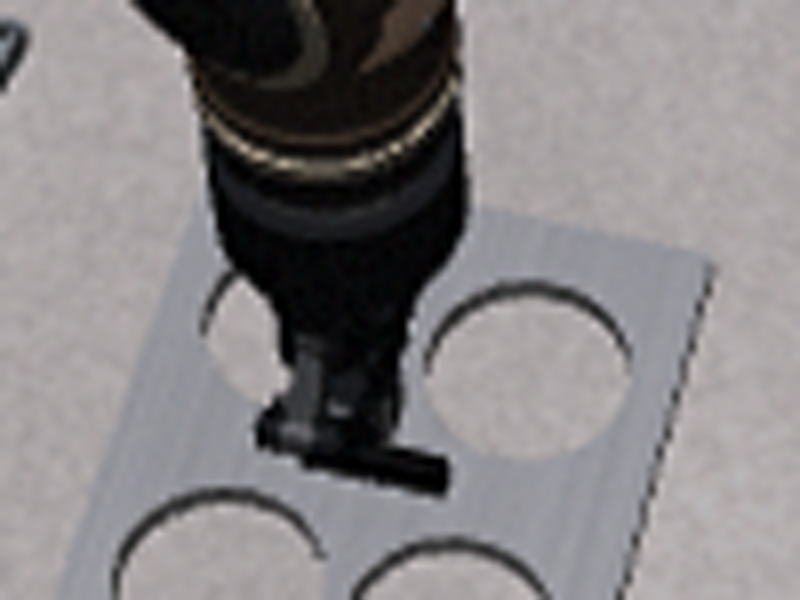

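The fingers shut above the fin: the real tips sit roughly 13 mm farther back than the text says, which also explains the bar slipping. I open, and go down in small rows until I feel the frame.

play_rows(
  steps="-8 0 0 0 0 0 0.3;-8 0 0 0 0 0 0.3;-8 0 0 0 0 0 0.3;10 0 0 0 0 0 0.3;20 0 0 0 0 0 0.3;25 0 0 0 0 0 0.3;25 0 0 0 0 0 0.3",
)

```text
t: 22.95
tool_pos: [0.5412, -0.1161, 0.0089]
tcp_rot: [0.468, -0.53, 0.468, 0.53]
force: [-1.6, 0.4, -0.2]
width: 0.026
```

play_rows(
  steps="2 0 0 0 0 0 0.3;4 0 0 0 0 0 0.3;4 0 0 0 0 0 0.3",
)

```text
t: 23.32
tool_pos: [0.5415, -0.1162, 0.0052]
tcp_rot: [-0.468, 0.53, -0.468, -0.53]
force: [-0.4, -0.3, -1.0]
width: 0.0258
```

play_rows(
  steps="2 0 0 0 0 0 0.3;4 0 0 0 0 0 0.3;4 0 0 0 0 0 0.3;4 0 0 0 0 0 0;4 0 0 0 0 0 0;4 0 0 0 0 0 0;4 0 0 0 0 0 0;4 0 0 0 0 0 0",
)

```text
t: 24.32
tool_pos: [0.5415, -0.1162, 0.0014]
tcp_rot: [-0.468, 0.53, -0.468, -0.53]
force: [-1.6, 0.6, 3.4]
width: 0.0063
```

play_rows(
  steps="-5 0 0 0 0 0 0;-12 0 0 0 0 0 0;-20 0 0 0 0 0 0;-20 0 0 0 0 0 0",
)

```text
t: 24.82
tool_pos: [0.5422, -0.1163, 0.0221]
tcp_rot: [-0.468, 0.531, -0.468, -0.53]
force: [1.1, 0.5, -5.7]
width: 0.0059
```

Run:
```python
from h import *
st()
p,d=shot("scene","s12.png",(160,130,300,235))
W=cloud("scene",d);s=r.observe()['tool_pos'];m=(abs(W[...,0]-s[0])<.1)&(abs(W[...,1]-s[1])<.08)&(W[...,2]>.006)&(W[...,2]<.045);print(np.percentile(W[m][:,2],[10,50,90]).round(4))
```

```text
t 24.82 p [ 0.5422 -0.1163  0.0221] q [-0.211  0.251 -0.326  0.992  0.    -1.907] F [ 1.1  0.5 -5.7] w 0.0059
[[0.002, -0.992, -0.124], [-0.0, -0.124, 0.992], [-1.0, -0.001, -0.0]]
[0.0279 0.0318 0.0349]
```

View pics/s12.png

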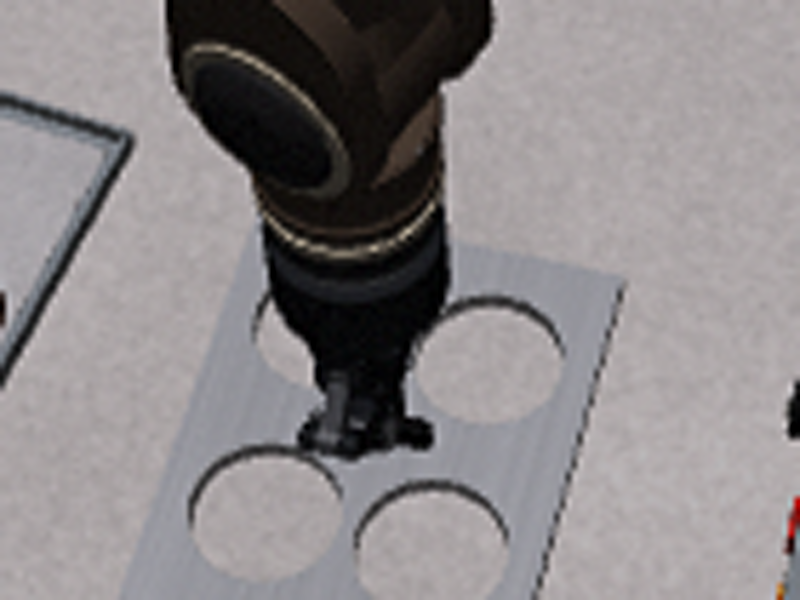

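The frame is held and level 20 mm up (top at about 32 mm). I raise it over the catch tab, carry it across and turn it 2.3°.

Run:
```python
from h import *
go((.5422,-.1163,.185),7.15);go((.5220,.2255,.185),9.46);go((.5220,.2255,.0670),9.46)
```

```text
shift [-163.4   -0.5   -0.2] rv [-0.    -0.     0.001] deg 0.1 jaw now -172.87
shift [-163.5  -22.8  341.5] rv [-0.041 -0.     0.001] deg 2.3 jaw now -172.87
shift [-45.5 -22.7 341.5] rv [-0.041 -0.     0.001] deg 2.3 jaw now -172.87
```

play_rows(
  steps="-50 0 0 0 0 0 0;-100 0 0 0 0 0 0;-163 0 0 0 0 0 0;-163 0 0 0 0 0 0;-163 0 0 0 0 0 0",
)

```text
t: 25.5
tool_pos: [0.5412, -0.1161, 0.1833]
tcp_rot: [0.468, -0.53, 0.468, 0.53]
force: [0.0, -0.1, -5.9]
width: 0.0061
```

Run:
```python
from h import *
st();go((.5220,.2255,.185),9.46)
```

```text
t 25.5 p [ 0.5412 -0.1161  0.1833] q [-0.211  0.182 -0.049  1.34   0.    -1.906] F [ 0.  -0.1 -5.9] w 0.0061
[[-0.001, -0.992, -0.124], [0.0, -0.124, 0.992], [-1.0, 0.001, 0.0]]
shift [ -1.7 -23.4 341.3] rv [-0.041  0.    -0.001] deg 2.3 jaw now -172.87
```

play_rows(
  steps="-2 -3 40 0 0 0 0;-2 -6 90 -0.01 0 0 0;-2 -9 140 -0.02 0 0 0;-2 -13 190 -0.03 0 0 0;-2 -16 240 -0.04 0 0 0;-2 -20 290 -0.041 0 0 0;-2 -23 325 -0.041 0 0 0;-2 -23 341 -0.041 0 0 0;-2 -23 341 -0.041 0 0 0;-2 -23 341 -0.041 0 0 0",
)

```text
t: 26.75
tool_pos: [0.5217, 0.224, 0.1853]
tcp_rot: [0.457, -0.539, 0.458, 0.54]
force: [0.4, 0.5, -5.8]
width: 0.0062
```

Run:
```python
from h import *
st();go((.5220,.2255,.067),9.46)
p,d=shot("scene","s13.png",(200,120,460,315))
```

```text
t 26.75 p [0.5217 0.224  0.1853] q [ 4.060e-01  2.100e-01 -1.100e-02  1.352e+00 -1.000e-03 -1.330e+00] F [ 0.4  0.5 -5.8] w 0.0062
[[-0.001, -0.986, -0.164], [-0.001, -0.164, 0.986], [-1.0, 0.002, -0.001]]
shift [118.3  -0.7   1.6] rv [-0.001 -0.001 -0.002] deg 0.1 jaw now -170.57
```

View pics/s13.png

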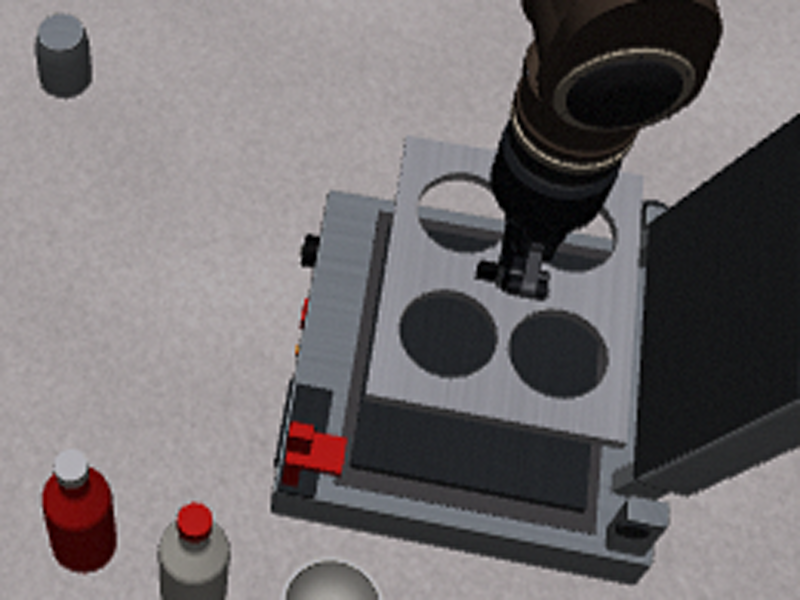

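The frame hangs over the plate at (510,290). I lower it to about 8 mm above, settle, and then land it.

play_rows(
  steps="40 -1 2 0 0 0 0;80 -1 2 0 0 0 0;108 -1 2 0 0 0 0;108 -1 2 0 0 0 0;108 -1 2 0 0 0 0;108 -1 2 0 0 0 0",
)

```text
t: 27.55
tool_pos: [0.5238, 0.2274, 0.0801]
tcp_rot: [-0.458, 0.54, -0.456, -0.539]
force: [0.9, -0.5, -5.3]
width: 0.0063
```

Run:
```python
from h import *
st();go((.5220,.2255,.067),9.46)
```

```text
t 27.55 p [0.5238 0.2274 0.0801] q [ 0.41   0.243 -0.202  1.123 -0.    -1.326] F [ 0.9 -0.5 -5.3] w 0.0063
[[0.003, -0.986, -0.164], [0.001, -0.164, 0.986], [-1.0, -0.003, 0.001]]
shift [13.1  2.2 -1.6] rv [-0.     0.001  0.003] deg 0.2 jaw now -170.55
```

play_rows(
  steps="4 0 -1 0 0 0 0;4 0 -1 0 0 0 0;4 0 -1 0 0 0 0;4 0 -1 0 0 0 0",
)

```text
t: 28.05
tool_pos: [0.5228, 0.2263, 0.0742]
tcp_rot: [-0.457, 0.54, -0.457, -0.54]
force: [-0.4, 1.1, -4.8]
width: 0.0056
```

Run:
```python
from h import *
st();go((.5220,.2255,.067),9.46)
```

```text
t 28.05 p [0.5228 0.2263 0.0742] q [ 0.408  0.246 -0.211  1.113 -0.    -1.328] F [-0.4  1.1 -4.8] w 0.0056
[[0.0, -0.986, -0.165], [0.0, -0.165, 0.986], [-1.0, -0.0, -0.0]]
shift [ 7.2  1.  -0.6] rv [ 0. -0.  0.] deg 0.0 jaw now -170.52
```

play_rows(
  steps="3 1 -0.6 0 0 0 0;5 1 -0.6 0 0 0 0;5 1 -0.6 0 0 0 0;7 1 -0.6 0 0 0 0;7 1 -0.6 0 0 0 0;7.5 1 -0.6 0 0 0 0;7.5 1 -0.6 0 0 0 0",
)

```text
t: 28.92
tool_pos: [0.522, 0.2255, 0.0667]
tcp_rot: [-0.457, 0.54, -0.457, -0.54]
force: [0.5, 0.1, -5.0]
width: 0.0061
```

Run:
```python
from h import *
st();go((.5220,.2255,.067),9.46)
```

```text
t 28.93 p [0.522  0.2255 0.0667] q [ 0.408  0.248 -0.226  1.097 -0.    -1.328] F [ 0.5  0.1 -5. ] w 0.0061
[[0.0, -0.986, -0.165], [0.0, -0.165, 0.986], [-1.0, -0.0, 0.0]]
shift [-0.3 -0.   0. ] rv [0. 0. 0.] deg 0.0 jaw now -170.53
```

The position is right but the frame's weight still hangs. I lower it in 0.5 to 1 mm steps.

play_rows(
  steps="1 0 0 0 0 0 0;2 0 0 0 0 0 0;2 0 0 0 0 0 0",
)

```text
t: 29.3
tool_pos: [0.5221, 0.2255, 0.0664]
tcp_rot: [-0.457, 0.54, -0.457, -0.539]
force: [-5.1, -2.1, 7.0]
width: 0.006
```

play_rows(
  steps="-1 0 0 0 0 0 0;-1 0 0 0 0 0 0.15;-1 0 0 0 0 0 0.3;-1 0 0 0 0 0 0.3;-1 0 0 0 0 0 0.3;-30 0 0 0 0 0 0.3;-90 0 0 0 0 0 0.3;-130 -20 -60 0 0 0 0.3;-130 -50 -180 0 0 0 0.3;-130 -50 -300 0 0 0 0.3;-130 -50 -350 0 0 0 0.3;-130 -50 -400 0 0 0 0.3",
)

```text
t: 30.8
tool_pos: [0.6159, -0.0626, 0.1938]
tcp_rot: [-0.457, 0.54, -0.457, -0.54]
force: [0.5, 1.5, -0.4]
width: 0.0253
```

Run:
```python
from e import *
st()
for n in('top','scene'):
    p,d=shot(n,f"{n}14.png",(100,120,280,255) if n=='top' else (240,140,440,290)); np.savez('m2'+n,p=p,d=d)
    edges(n,p,(522,225.6),99.46,.077)
```

```text
t 30.8 p [ 0.6159 -0.0626  0.1938] q [-0.101  0.307  0.133  1.397  0.    -1.838] F [ 0.5  1.5 -0.4] w 0.0253
[[0.0, -0.986, -0.165], [0.0, -0.165, 0.986], [-1.0, -0.0, -0.0]]
top +x off -0.27  halves -0.28 -0.24 prof [139 138 137 132 119 100  92 101 112 116]
top -x off -0.04  halves -0.02 -0.06 prof [136 137 136 132 116  94  79  78  80  83]
top +y off -1.14  halves -1.16 -1.10 prof [135 136 134 127  99  72  72  80  82  82]
top -y off 1.26  halves 1.26 1.26 prof [136 136 136 136 130 111  89  80  83  99]
top centre [523.2  225.69] size [179.7 220.1] yaw corr deg [-0.02 -0.02  0.05 -0.  ] -0.0
scene +x off -0.73  halves -0.68 -0.78 prof [149 147 146 147 109  63  56  78 115 121]
scene -x off 0.68  halves 0.67 0.71 prof [144 146 146 147 141  93  59  59  59  64]
scene +y off -0.76  halves -0.78 -0.70 prof [144 144 145 145 125  88  95 113 118 116]
scene -y off -0.04  halves -0.03 -0.03 prof [143 144 144 143 120  66  45  29  28  55]
scene centre [522.47 224.96] size [180.  219.2] yaw corr deg [ 0.06  0.02  0.05 -0.  ] 0.03
```

View pics/top14.png

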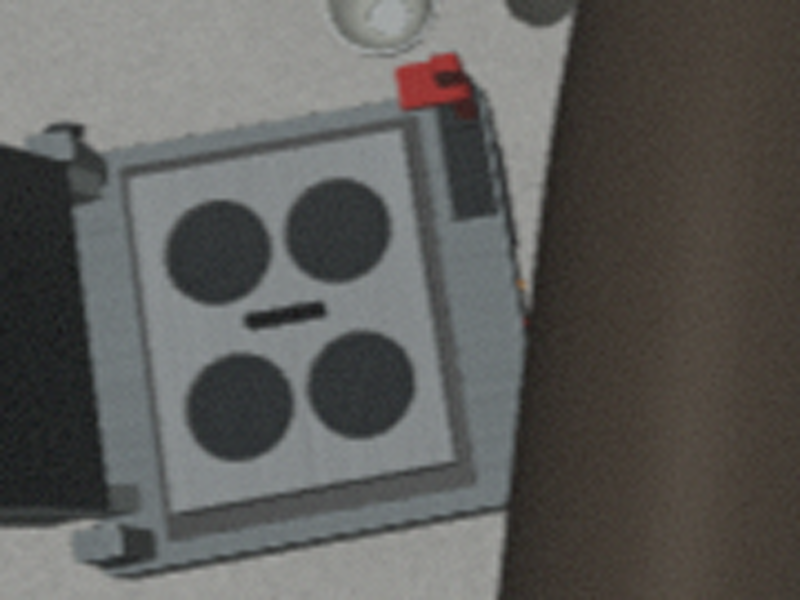

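View pics/scene14.png

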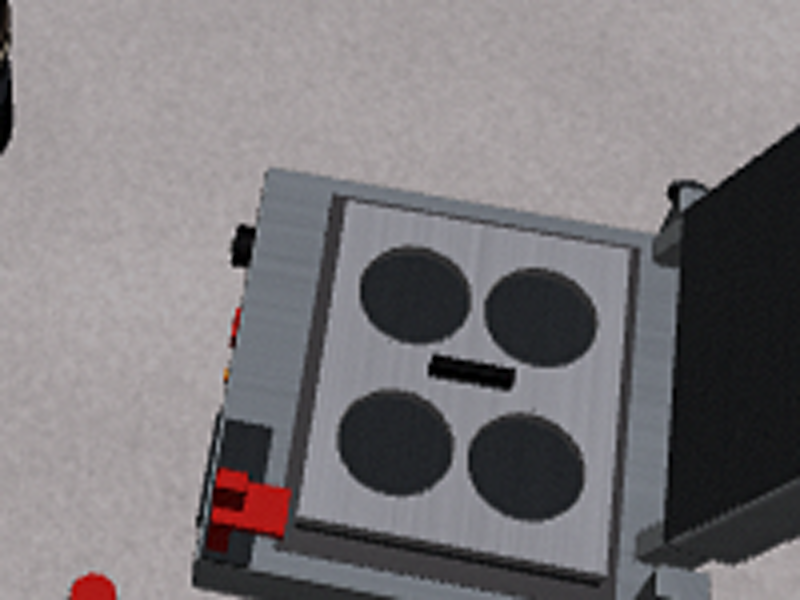

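The frame is down with all four openings over the plate. Its measured size, 180 × 220, confirms the edge method. I re-fit the plate's own edges from the earlier picture more carefully, allowing for visible plate walls.

Run:
```python
from h import *
from scipy.ndimage import map_coordinates
from scipy.optimize import curve_fit
from scipy.special import erf
def prof(n,p,c,yaw,z,side,half,t,ch):
    g=ch(p.astype(float)); a=np.radians(yaw); ox=np.array([np.cos(a),np.sin(a)]); oy=np.array([-ox[1],ox[0]])
    nrm,tan,hn,ht={'+x':(ox,oy,*half),'-x':(-ox,oy,*half),'+y':(oy,ox,*half[::-1]),'-y':(-oy,ox,*half[::-1])}[side]
    u=np.linspace(-ht*.8,ht*.8,120)
    P=np.array(c)+nrm*(hn+t)[None,:,None]+tan*u[:,None,None]
    W=np.concatenate([P.reshape(-1,2)/1000,np.full((P.shape[0]*P.shape[1],1),z)],1)
    uv=proj(n,W); return map_coordinates(g,[uv[:,1],uv[:,0]],order=1).reshape(P.shape[:2]).mean(0)
t=np.arange(-10,12.1,1)
for n in('top','scene'):
    p=np.load(f'm1{n}.npz')['p']; C=-cal(n)[3][:3,:3].T@cal(n)[3][:3,3]
    for s in('+x','-x','+y','-y'):
        for nm,ch in(('gray',lambda q:q.mean(2)),('R-B',lambda q:q[...,0]-q[...,2])):
            pr=prof(n,p,(522,225.6),99.46,.065,s,(90,110),t,ch); print(n,s,nm,pr.round(0 if nm=='gray' else 1).tolist())
```

```text
top +x gray [41.0, 40.0, 40.0, 40.0, 40.0, 40.0, 41.0, 42.0, 44.0, 47.0, 51.0, 55.0, 58.0, 61.0, 64.0, 67.0, 72.0, 78.0, 84.0, 90.0, 95.0, 99.0, 100.0]
top +x R-B [-4.3, -4.3, -4.4, -4.3, -4.3, -4.1, -4.0, -3.7, -3.4, -3.0, -2.5, -2.0, -1.6, -1.3, -1.2, -1.5, -2.3, -3.6, -5.1, -6.3, -7.2, -7.7, -7.9]
top -x gray [45.0, 45.0, 44.0, 45.0, 45.0, 45.0, 45.0, 45.0, 45.0, 48.0, 52.0, 57.0, 61.0, 65.0, 68.0, 70.0, 71.0, 71.0, 73.0, 76.0, 81.0, 86.0, 91.0]
top -x R-B [-3.9, -3.9, -3.8, -3.8, -3.8, -3.8, -3.7, -3.4, -2.9, -2.3, -1.6, -1.2, -1.0, -1.1, -1.0, -0.9, -0.8, -0.9, -1.4, -2.3, -3.4, -4.6, -5.6]
top +y gray [44.0, 44.0, 44.0, 43.0, 43.0, 43.0, 43.0, 44.0, 45.0, 47.0, 52.0, 58.0, 65.0, 68.0, 70.0, 71.0, 71.0, 71.0, 71.0, 70.0, 70.0, 70.0, 72.0]
top +y R-B [-4.2, -4.1, -4.1, -4.2, -4.2, -4.1, -3.8, -3.5, -3.0, -2.4, -1.8, -1.2, -0.9, -0.7, -0.6, -0.6, -0.6, -0.5, -0.6, -0.6, -0.6, -0.7, -1.1]
top -y gray [45.0, 45.0, 45.0, 45.0, 45.0, 45.0, 45.0, 46.0, 47.0, 49.0, 52.0, 57.0, 61.0, 63.0, 65.0, 66.0, 66.0, 66.0, 66.0, 67.0, 68.0, 72.0, 77.0]
top -y R-B [-3.8, -3.7, -3.4, -3.3, -3.4, -3.
[... 635 characters left out ...]
.4, -4.8, -3.4, -1.8, -0.7, -0.4, -0.4, -0.4, -0.2, -0.1, -0.0, -0.9, -3.6, -7.3, -10.1]
scene +y gray [34.0, 34.0, 34.0, 34.0, 34.0, 33.0, 33.0, 33.0, 34.0, 37.0, 41.0, 47.0, 50.0, 52.0, 53.0, 52.0, 52.0, 52.0, 56.0, 65.0, 79.0, 93.0, 103.0]
scene +y R-B [-5.4, -5.3, -5.3, -5.3, -5.2, -5.3, -5.4, -5.4, -5.3, -4.7, -3.6, -2.4, -1.4, -0.8, -0.5, -0.4, -0.2, -0.3, -1.0, -2.8, -5.5, -8.2, -10.2]
scene -y gray [34.0, 34.0, 34.0, 34.0, 34.0, 34.0, 34.0, 33.0, 31.0, 25.0, 20.0, 18.0, 24.0, 36.0, 49.0, 56.0, 59.0, 58.0, 58.0, 57.0, 57.0, 57.0, 57.0]
scene -y R-B [-5.3, -5.4, -5.5, -5.5, -5.4, -5.4, -5.4, -5.2, -4.7, -3.8, -2.5, -1.5, -0.9, -0.7, -0.6, -0.5, -0.4, -0.5, -0.5, -0.5, -0.5, -0.4, -0.4]
```

With colour (R−B) edges the plate reads (522.6, 225.9) from the top view and (521.5, 225.2) from the scene view. The frame is within about 0.4 mm (own x) and 0.7 mm (own y), with yaw under 0.1°. That will do for now; I check it again before closing. Patties next.

```bash
cat > pt.py <<'E'
from h import *
def patties():
    for n in("top","scene"):
        p,d=shot(n); W=cloud(n,d); hsv=cv2.cvtColor(p,cv2.COLOR_RGB2HSV);H,S,V=cv2.split(hsv)
        m=((H<12)|(H>172))&(S>100)&(V>35)&(W[...,2]<.1)
        k,l,s_,c=cv2.connectedComponentsWithStats(m.astype(np.uint8))
        for i in range(1,k):
            if s_[i,4]<100: continue
            w=W[l==i]; top=np.nanpercentile(w[:,2],85); q=(l==i)&(W[...,2]>top-.007)
            cs,_=cv2.findContours(q.astype(np.uint8),cv2.RETR_EXTERNAL,cv2.CHAIN_APPROX_NONE); cc=max(cs,key=cv2.contourArea)[:,0]
            xy=ray(n,cc,np.nanmedian(W[q][:,2]))[:,:2]*1000; (c0,r0)=cv2.minEnclosingCircle(xy.astype(np.float32))
            o=(np.array([*c0,0])/1000-O); print(n,'pix',c[i].round(),'mean',np.nanmean(W[q],0).round(4),'circ',np.round(c0,1),round(r0,1),'own',(o@OX*1000).round(1),(o@OY*1000).round(1))
E
python3 - <<'E'
from pt import *
patties(); go((.5464,-.3467,.10),9.5)
E
```

```text
top pix [361. 182.] mean [ 0.5471 -0.3452  0.0299] circ [ 545.3 -343.3] 27.3 own -565.6 70.5
top pix [381. 183.] mean [ 0.5438 -0.4037  0.0296] circ [ 543.9 -402.4] 27.5 own -623.7 81.6
top pix [391. 210.] mean [ 0.4633 -0.4273  0.0298] circ [ 462.5 -425.4] 26.8 own -633.0 165.6
scene pix [136. 149.] mean [ 0.4638 -0.4263  0.0282] circ [ 463.9 -426.1] 29.0 own -634.0 164.4
scene pix [139. 177.] mean [ 0.5462 -0.3736  0.0284] circ [ 546.7 -373.8] 59.0 own -595.9 74.1
scene pix [227. 297.] mean [ 0.776  -0.0125  0.0911] circ [765.1 -19.1] 24.5 own -281.7 -199.4
shift [  93.3  114.2 -269.9] rv [-0.003  0.    -0.001] deg 0.2 jaw now -170.68
```

One patty has been knocked aside, as warned: the middle one is now at (544,−404) mm and touches the one at (547,−345). A jaw roughly along world x suits both. I pick the first.

play_rows(
  steps="0 30 -100 0 0 0 0.85;0 60 -180 0 0 0 0.85;0 114 -270 0 0 0 0.85;40 114 -270 0 0 0 0.85;93 114 -270 0 0 0 0.85;110 114 -270 0 0 0 0.85;130 114 -270 0 0 0 0.85;130 114 -270 0 0 0 0.85;130 114 -270 0 0 0 0.85",
)

```text
t: 32.12
tool_pos: [0.5486, -0.3449, 0.065]
tcp_rot: [-0.457, 0.54, -0.456, -0.539]
force: [0.3, 0.1, 0.4]
width: 0.0726
```

Run:
```python
from h import *
st();go((.547,-.3455,.0),9.5)
p,d=shot("scene","s15.png",(90,110,210,200))
```

```text
t 32.12 p [ 0.5486 -0.3449  0.065 ] q [-0.561  0.392 -0.031  1.146  0.    -2.299] F [0.3 0.1 0.4] w 0.0726
[[0.001, -0.986, -0.166], [-0.001, -0.166, 0.986], [-1.0, -0.001, -0.001]]
shift [65.   1.7 -0.3] rv [ 0.001 -0.001  0.001] deg 0.1 jaw now -170.43
```

View pics/s15.png

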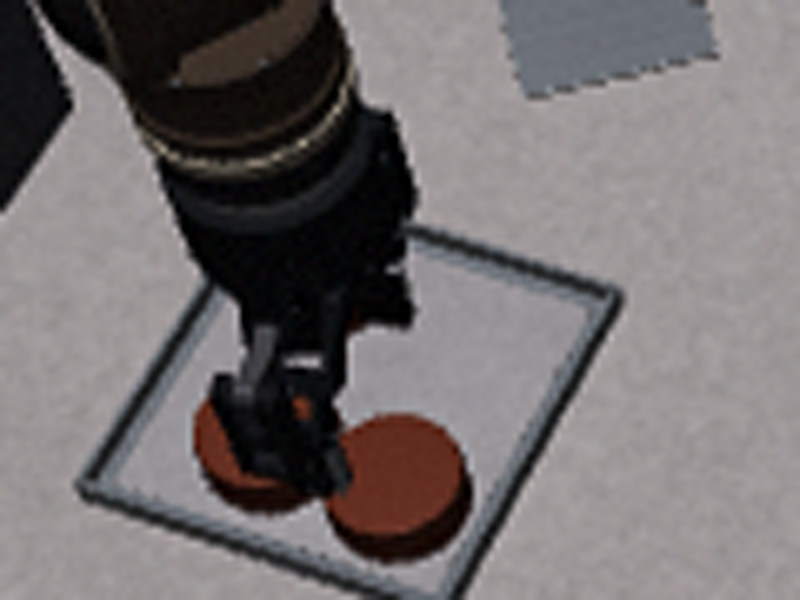

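The gripper is above the patty at (400,475). The second one at (265,440) touches it. I go down in stages, watching the force.

play_rows(
  steps="25 2 0 0 0 0 0.85;45 2 0 0 0 0 0.85;45 2 0 0 0 0 0.85;55 2 0 0 0 0 0.85;55 2 0 0 0 0 0.85",
)

```text
t: 32.8
tool_pos: [0.5457, -0.346, 0.0089]
tcp_rot: [-0.457, 0.54, -0.457, -0.54]
force: [-0.5, 0.8, -0.5]
width: 0.0728
```

Run:
```python
from h import *
st();go((.547,-.3455,.0),9.5)
p,d=shot("scene","s16.png",(110,140,190,200))
W=cloud("scene",d); s=r.observe()['tool_pos']
# near finger (+x side) lowest visible points
f,cx,cy,T=cal("scene"); hs=cv2.cvtColor(p,cv2.COLOR_RGB2HSV)
m=(hs[...,2]<45)&(abs(W[...,1]-s[1])<.02)&(W[...,0]>s[0]+.03)&(W[...,0]<s[0]+.07)&(W[...,2]>.008)&(W[...,2]<.08)
w=W[m];print(len(w),np.sort(w[:,2])[:8].round(4)); print(w[np.argsort(w[:,2])[:6]].round(3))
```

```text
t 32.8 p [ 0.5457 -0.346   0.0089] q [-0.565  0.422 -0.115  1.033 -0.    -2.301] F [-0.5  0.8 -0.5] w 0.0728
[[0.0, -0.986, -0.165], [-0.0, -0.165, 0.986], [-1.0, -0.0, -0.0]]
shift [ 8.9 -1.3  0.3] rv [-0. -0.  0.] deg 0.0 jaw now -170.51
45 [0.0083 0.0084 0.009  0.0098 0.0363 0.0378 0.039  0.0391]
[[ 0.589 -0.327  0.008]
 [ 0.589 -0.345  0.008]
 [ 0.59  -0.354  0.009]
 [ 0.59  -0.363  0.01 ]
 [ 0.588 -0.333  0.036]
 [ 0.584 -0.329  0.038]]
```

View pics/s16.png

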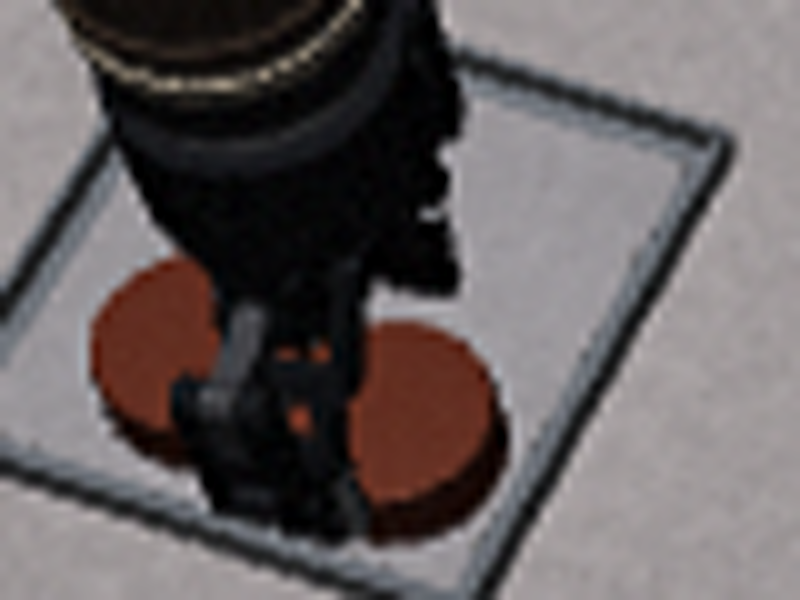

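Run:
```python
from h import *
s=r.observe()['tool_pos']
j=np.array([.986,.165,0])
for z in(.02,.03,.04,.06): print(z,[((proj("scene",s+j*.044*k+[0,0,z-s[2]])[0]-[110,140])*10).round() for k in(1,-1)])
for q in((330,535),(355,520),(215,510)):
    print(q,[ray("scene",(110+q[0]/10,140+q[1]/10),z)[0].round(3) for z in(.015,.025,.035)])
print((proj("scene",[[.547,-.345,.029],[.544,-.404,.029]])-[110,140])*10)
p,d=shot("top","t16.png",(320,130,430,212))
```

```text
0.02 [array([333., 556.]), array([433., 287.])]
0.03 [array([325., 538.]), array([426., 268.])]
0.04 [array([318., 519.]), array([420., 248.])]
0.06 [array([302., 480.]), array([406., 207.])]
(330, 535) [array([ 0.581, -0.345,  0.015]), array([ 0.586, -0.34 ,  0.025]), array([ 0.59 , -0.336,  0.035])]
(355, 520) [array([ 0.575, -0.341,  0.015]), array([ 0.579, -0.336,  0.025]), array([ 0.584, -0.332,  0.035])]
(215, 510) [array([ 0.586, -0.378,  0.015]), array([ 0.59 , -0.373,  0.025]), array([ 0.594, -0.368,  0.035])]
[[378.83992553 407.41809667]
 [192.48322874 332.76218866]]
```

View pics/t16.png

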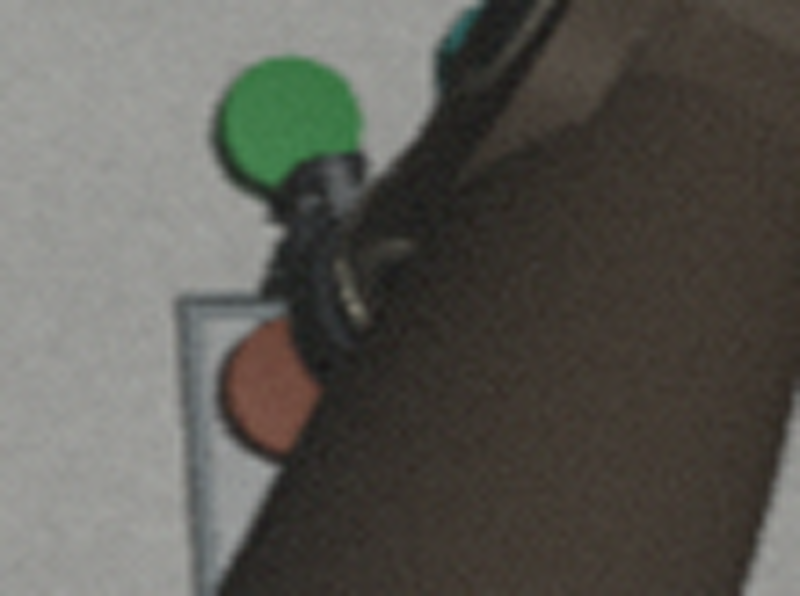

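Projecting the tool confirms the fingers straddle the patty, with tips at about z = 30 mm. Another 12 mm down brings them just above the rim.

play_rows(
  steps="4 -1 0 0 0 0 0.85;8 -1 0 0 0 0 0.85;11 -1 0 0 0 0 0.85;11 -1 0 0 0 0 0.85;11 -1 0 0 0 0 0.85",
)

```text
t: 33.52
tool_pos: [0.5465, -0.3459, -0.0023]
tcp_rot: [0.457, -0.54, 0.457, 0.54]
force: [-1.1, 0.4, 0.8]
width: 0.0725
```

Run:
```python
from h import *
st()
p,d=shot("scene","s17.png",(110,140,190,200))
```

```text
t 33.52 p [ 0.5465 -0.3459 -0.0023] q [-0.564  0.431 -0.128  1.012  0.    -2.3  ] F [-1.1  0.4  0.8] w 0.0725
[[-0.0, -0.986, -0.165], [0.0, -0.165, 0.986], [-1.0, 0.0, 0.0]]
```

View pics/s17.png

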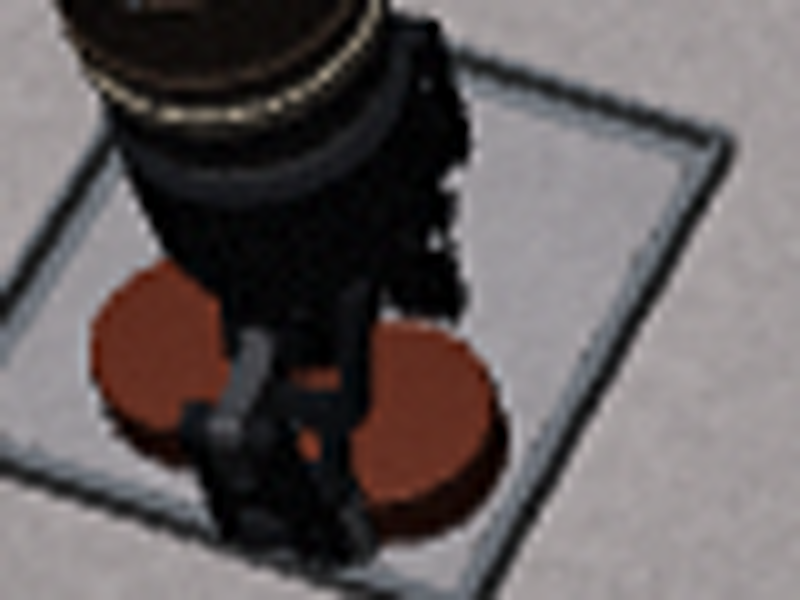

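Finger bottom is at (340,560), z about 18 mm, beside the patty. I close, then lift a little.

play_rows(
  steps="0 0 0 0 0 0 0.5;0 0 0 0 0 0 0.5;0 0 0 0 0 0 0.5;0 0 0 0 0 0 0.5;-5 0 0 0 0 0 0.5;-15 0 0 0 0 0 0.5;-30 0 0 0 0 0 0.5;-30 0 0 0 0 0 0.5",
)

```text
t: 34.58
tool_pos: [0.5477, -0.3466, 0.0299]
tcp_rot: [-0.457, 0.541, -0.457, -0.538]
force: [-0.4, 0.0, -0.5]
width: 0.0573
```

Run:
```python
from h import *
st()
p,d=shot("scene","s18.png",(110,140,190,200))
```

```text
t 34.58 p [ 0.5477 -0.3466  0.0299] q [-0.564  0.41  -0.085  1.072  0.    -2.3  ] F [-0.4  0.  -0.5] w 0.0573
[[0.003, -0.986, -0.165], [-0.002, -0.165, 0.986], [-1.0, -0.003, -0.002]]
```

View pics/s18.png

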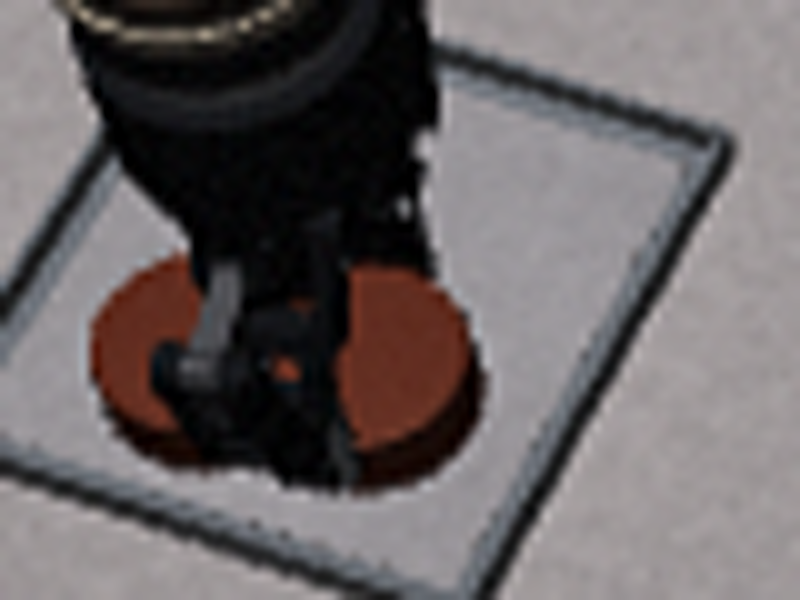

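Patty 1 is lifted; the other two are undisturbed. I carry it high to the front far-side ring (own −39, −51), jaw turned 15° away from the fin.

```bash
cat >> h.py <<'E'
FC=np.array([.5224,.2255,0])
def ring(x,y,z): return FC+(OX*x+OY*y)/1000+[0,0,z]
E
python3 - <<'E'
from h import *
t=ring(-39,-51,.19);print(t);go((.5477,-.3466,.19));go(t,24.4)
E
```

```text
[0.57910067 0.19538299 0.19      ]
shift [-161.1   -0.7   -0.6] rv [0. 0. 0.] deg 0.0 jaw now -170.52
shift [-161.6 -120.9  528.8] rv [-0.26  -0.002  0.001] deg 14.9 jaw now -170.52
```

play_rows(
  steps="-40 0 0 0 0 0 0.5;-80 0 0 0 0 0 0.5;-120 0 0 0 0 0 0.5;-160 -12 50 0 0 0 0.5;-160 -24 100 -0.05 0 0 0.5;-160 -48 200 -0.1 0 0 0.5;-160 -72 300 -0.2 0 0 0.5;-160 -96 400 -0.26 0 0 0.5;-160 -120 500 -0.26 0 0 0.5;-160 -121 528 -0.26 0 0 0.5;-160 -121 528 -0.26 0 0 0.5;-160 -121 528 -0.26 0 0 0.5",
)

```text
t: 36.12
tool_pos: [0.5786, 0.1954, 0.1875]
tcp_rot: [-0.383, 0.594, -0.383, -0.594]
force: [0.7, -0.4, -1.1]
width: 0.0572
```

Run:
```python
from h import *
st();go(ring(-39,-51,.075),24.4)
p,d=shot("scene","s19.png",(230,130,430,280))
```

```text
t 36.12 p [0.5786 0.1954 0.1875] q [ 0.326  0.291  0.098  1.378 -0.    -1.67 ] F [ 0.7 -0.4 -1.1] w 0.0572
[[-0.0, -0.911, -0.413], [-0.0, -0.413, 0.911], [-1.0, 0.0, -0.0]]
shift [112.5  -0.5  -0.2] rv [-0. -0. -0.] deg 0.0 jaw now -155.63
```

View pics/s19.png

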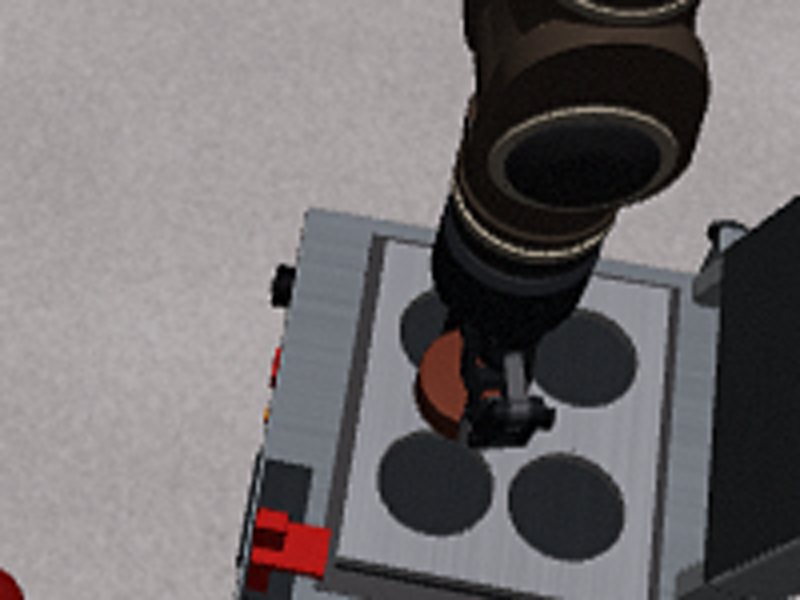

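The patty at (450,385), 120 mm up, projects over the front ring at (435,485). I lower it to just above the frame and settle.

play_rows(
  steps="40 0 0 0 0 0 0.5;80 0 0 0 0 0 0.5;104 0 0 0 0 0 0.5;104 0 0 0 0 0 0.5;104 0 0 0 0 0 0.5;104 0 0 0 0 0 0.5",
)

```text
t: 36.92
tool_pos: [0.5798, 0.1937, 0.0854]
tcp_rot: [-0.384, 0.595, -0.383, -0.594]
force: [0.2, 0.1, -0.8]
width: 0.0572
```

Run:
```python
from h import *
st();go(ring(-39,-51,.0625),24.4)
p,d=shot("scene","s20.png",(270,180,370,255))
```

```text
t 36.92 p [0.5798 0.1937 0.0854] q [ 0.322  0.315 -0.095  1.159 -0.    -1.674] F [ 0.2  0.1 -0.8] w 0.0572
[[0.002, -0.911, -0.413], [0.001, -0.413, 0.911], [-1.0, -0.003, -0.0]]
shift [22.9  0.   1.9] rv [-0.001 -0.     0.003] deg 0.2 jaw now -155.63
```

View pics/s20.png

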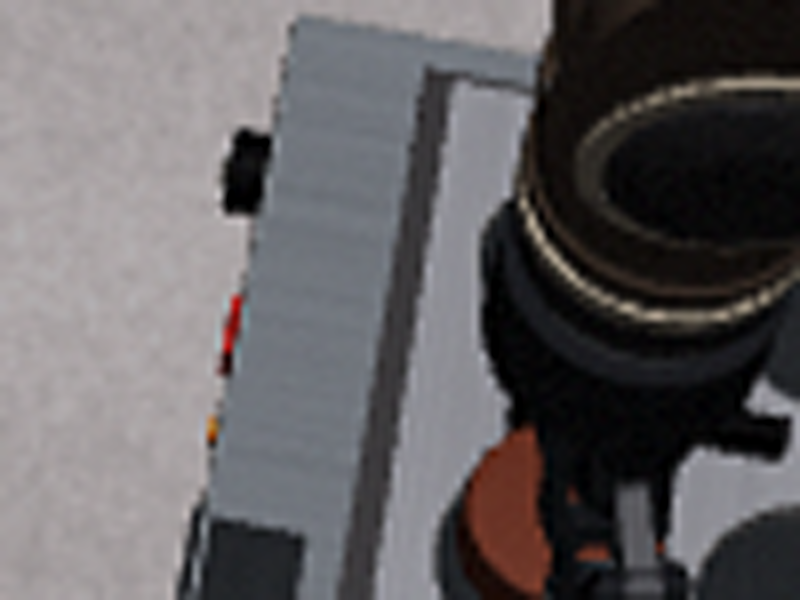

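play_rows(
  steps="5 0 0 0 0 0 0.5;10 0 0 0 0 0 0.5;10 0 0 0 0 0 0.5;10 0 0 0 0 0 0.5",
)

```text
t: 37.48
tool_pos: [0.5788, 0.1934, 0.0737]
tcp_rot: [0.383, -0.594, 0.383, 0.594]
force: [-0.2, -0.1, -0.1]
width: 0.0575
```

Run:
```python
from h import *
st();go(ring(-39,-51,.0625),24.4)
p,d=shot("scene","s21.png",(290,210,370,270))
```

```text
t 37.48 p [0.5788 0.1934 0.0737] q [ 0.323  0.32  -0.113  1.137 -0.    -1.674] F [-0.2 -0.1 -0.1] w 0.0575
[[-0.0, -0.911, -0.413], [-0.0, -0.413, 0.911], [-1.0, 0.0, -0.0]]
shift [11.2 -1.1  1.7] rv [-0. -0. -0.] deg 0.0 jaw now -155.62
```

View pics/s21.png

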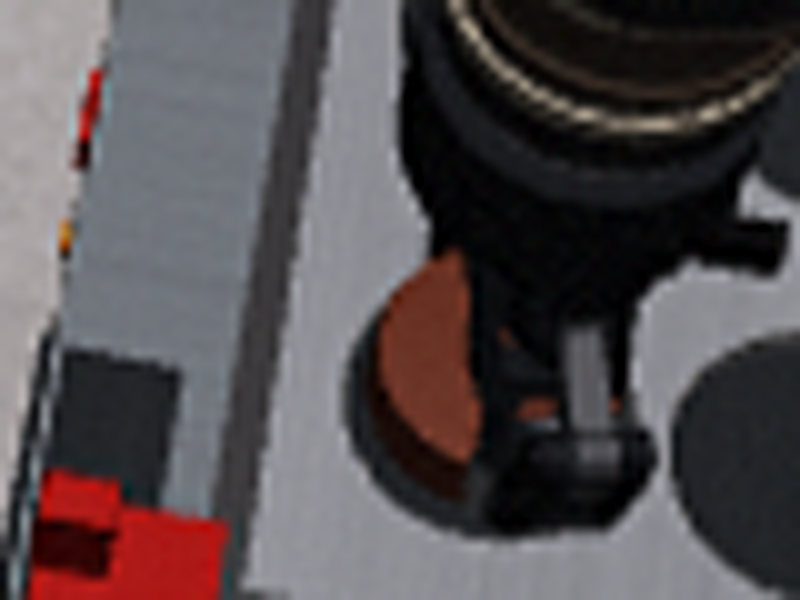

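play_rows(
  steps="3 -1 1 0 0 0 0.5;6 -1 1 0 0 0 0.5;8 -1 1 0 0 0 0.5;10 -1 1 0 0 0 0.5;10 -1 1 0 0 0 0.5",
)

```text
t: 38.15
tool_pos: [0.5793, 0.1947, 0.0635]
tcp_rot: [0.383, -0.594, 0.383, 0.594]
force: [-0.4, 0.1, -0.7]
width: 0.0572
```

Run:
```python
from h import *
st();go(ring(-39,-51,.0625),24.4)
p,d=shot("scene","s22.png",(290,210,370,270))
```

```text
t 38.15 p [0.5793 0.1947 0.0635] q [ 0.324  0.327 -0.127  1.117 -0.    -1.672] F [-0.4  0.1 -0.7] w 0.0572
[[-0.0, -0.911, -0.413], [-0.0, -0.413, 0.911], [-1.0, 0.0, 0.0]]
shift [ 1.  -0.1  0.7] rv [-0.  0. -0.] deg 0.0 jaw now -155.63
```

View pics/s22.png

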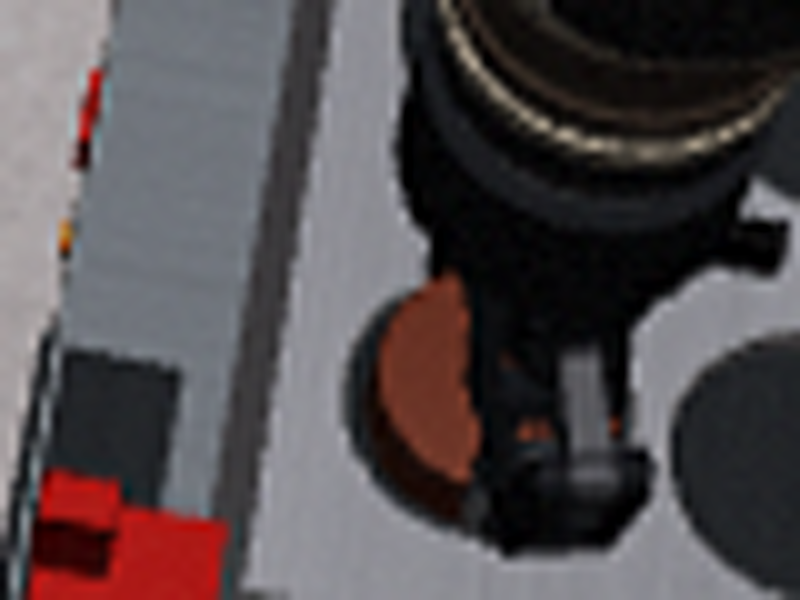

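The patty sits inside the ring outline. I go down 1.5 mm more, release gently and rise.

play_rows(
  steps="1.5 0 0.5 0 0 0 0.5;1.5 0 0.5 0 0 0 0.5;1.5 0 0.5 0 0 0 0.8;1.5 0 0.5 0 0 0 0.8;1.5 0 0.5 0 0 0 0.8;-10 0 0 0 0 0 0.8;-40 0 0 0 0 0 0.8;-90 0 0 0 0 0 0.8;-125 0 -60 0 0 0 0.8;-125 0 -150 0 0 0 0.8;-125 0 -250 0 0 0 0.8;-125 0 -300 0 0 0 0.8",
)

```text
t: 39.7
tool_pos: [0.6798, -0.0269, 0.1898]
tcp_rot: [-0.383, 0.595, -0.383, -0.594]
force: [1.4, 0.7, 0.4]
width: 0.0683
```

Run:
```python
from pt import *
st();patties()
from e import *
p,d=shot("scene","s23.png",(240,140,440,290)); edges("scene",p,(522,225.6),99.46,.077,verbose=False)
p,d=shot("top","t23.png",(100,120,280,255)); edges("top",p,(522,225.6),99.46,.077,verbose=False)
```

```text
t 39.7 p [ 0.6798 -0.0269  0.1898] q [-0.04   0.431  0.3    1.438  0.    -2.036] F [1.4 0.7 0.4] w 0.0683
[[0.002, -0.911, -0.413], [0.0, -0.413, 0.911], [-1.0, -0.002, -0.001]]
top pix [174. 171.] mean [0.5784 0.1954 0.0915] circ [578.4 195.4] 28.4 own -39.6 -50.4
top pix [381. 183.] mean [ 0.5447 -0.4047  0.03  ] circ [ 543.7 -404.1] 27.4 own -625.4 82.1
top pix [391. 210.] mean [ 0.4637 -0.4275  0.0298] circ [ 462.7 -425.1] 27.1 own -632.8 165.5
scene pix [136. 149.] mean [ 0.4636 -0.4259  0.0283] circ [ 464. -426.] 29.0 own -633.8 164.2
scene pix [129. 174.] mean [ 0.5452 -0.4043  0.0282] circ [ 545.1 -404.2] 29.1 own -625.6 80.7
scene pix [340. 248.] mean [0.5797 0.196  0.0906] circ [579.  195.8] 29.4 own -39.3 -51.1
scene pix [227. 297.] mean [ 0.7757 -0.0124  0.091 ] circ [766.2 -18.6] 24.8 own -281.4 -200.6
scene centre [522.48 224.96] size [180.  219.2] yaw corr deg [0.06 0.02 0.05 0.01] 0.04
top centre [523.19 225.68] size [179.7 220.1] yaw corr deg [-0.01  0.    0.05  0.05] 0.02
```

View pics/s23.png

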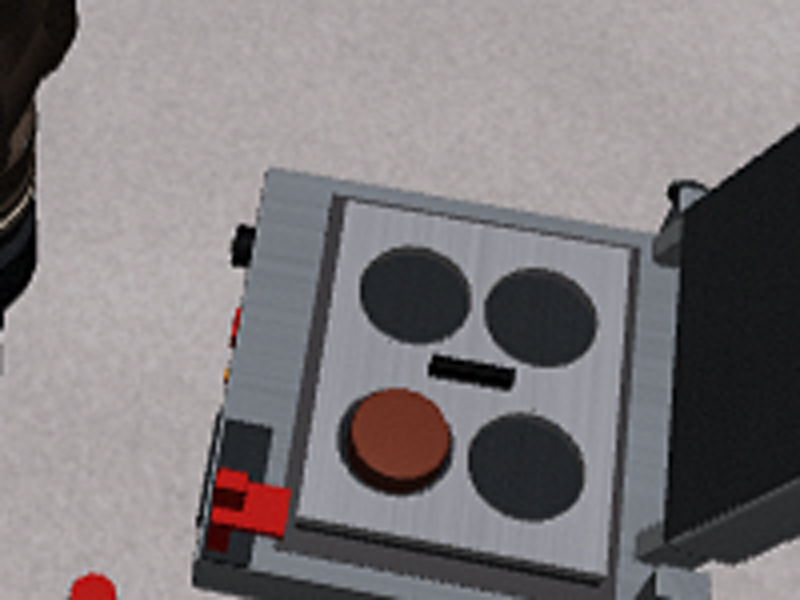

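Patty 1 lies flat, centred in its ring at own (−39.5, −51), top at 91 mm as it must be, and the frame hasn't moved. Next is the patty at (545,−404), jaw at −30° to clear the third.

Run:
```python
from h import *
go((.545,-.4043,.065),150)
```

```text
shift [ 123.5  277.5 -289.5] rv [ 0.946  0.    -0.   ] deg 54.2 jaw now -155.77
```

play_rows(
  steps="0 40 -42 0.1 0 0 0.85;0 90 -94 0.3 0 0 0.85;0 140 -146 0.45 0 0 0.85;0 190 -198 0.6 0 0 0.85;0 240 -250 0.8 0 0 0.85;40 277 -289 0.946 0 0 0.85;80 277 -289 0.946 0 0 0.85;120 277 -289 0.946 0 0 0.85;122 277 -289 0.946 0 0 0.85;122 277 -289 0.946 0 0 0.85;122 277 -289 0.946 0 0 0.85",
)

```text
t: 41.28
tool_pos: [0.5478, -0.4026, 0.0695]
tcp_rot: [0.612, -0.356, 0.611, 0.354]
force: [0.2, -0.4, 0.3]
width: 0.073
```

Run:
```python
from h import *
st();go((.545,-.4043,-.0023),150)
p,d=shot("scene","s24.png",(90,120,190,195))
```

```text
t 41.27 p [ 0.5478 -0.4026  0.0695] q [-0.634  0.447  0.061  1.18   0.    -1.686] F [ 0.2 -0.4  0.3] w 0.073
[[0.003, -0.868, 0.496], [-0.003, 0.496, 0.868], [-1.0, -0.004, -0.0]]
shift [71.8  1.9 -2.8] rv [ 0.005 -0.     0.004] deg 0.4 jaw now 150.26
```

View pics/s24.png

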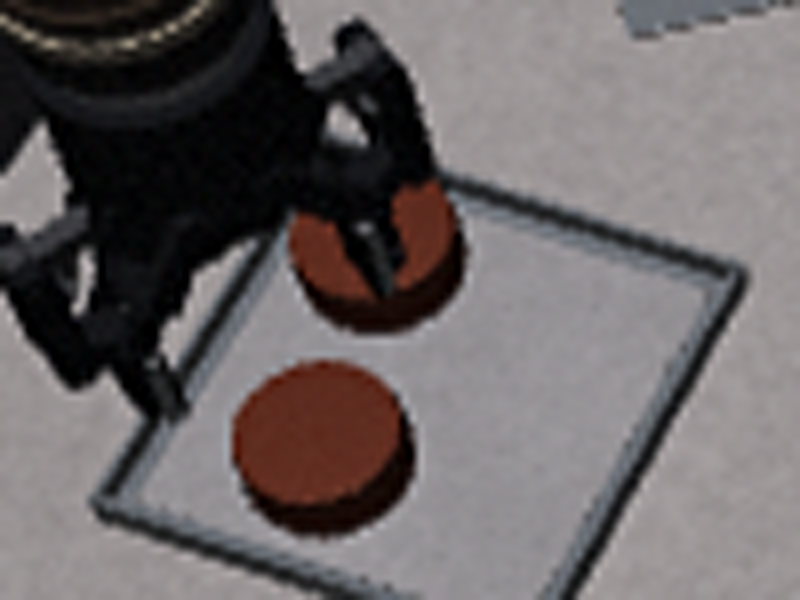

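The jaws at (165,400) and (380,270) straddle the patty at (320,440), with parallax from height. I go down in stages.

play_rows(
  steps="25 0 0 0.003 0 0 0.85;40 0 0 0.003 0 0 0.85;48 0 0 0.003 0 0 0.85;48 0 0 0.003 0 0 0.85;48 0 0 0.003 0 0 0.85",
)

```text
t: 41.95
tool_pos: [0.5463, -0.403, 0.0192]
tcp_rot: [0.613, -0.354, 0.612, 0.353]
force: [-0.0, 0.1, -0.9]
width: 0.0729
```

Run:
```python
from h import *
st();go((.545,-.4043,-.0023),150)
p,d=shot("scene","s25.png",(90,120,190,195))
```

```text
t 41.95 p [ 0.5463 -0.403   0.0192] q [-0.636  0.473 -0.013  1.083 -0.    -1.683] F [-0.   0.1 -0.9] w 0.0729
[[0.001, -0.866, 0.5], [-0.001, 0.5, 0.866], [-1.0, -0.001, -0.0]]
shift [21.5  0.5 -1.8] rv [-0.    -0.     0.001] deg 0.1 jaw now 150.0
```

View pics/s25.png

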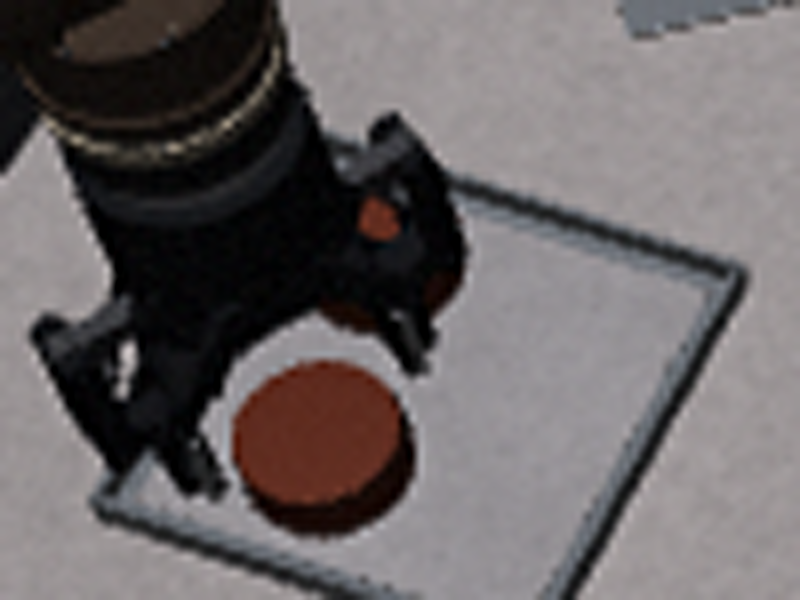

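play_rows(
  steps="8 0 -1 0 0 0 0.85;15 0 -1 0 0 0 0.85;19 0 -1 0 0 0 0.85;19 0 -1 0 0 0 0.85;19 0 -1 0 0 0 0.85",
)

```text
t: 42.62
tool_pos: [0.5456, -0.4036, -0.0005]
tcp_rot: [0.612, -0.354, 0.612, 0.353]
force: [0.9, -0.0, 0.2]
width: 0.0724
```

Run:
```python
from h import *
st();go((.545,-.4043,-.0023),150)
```

```text
t 42.62 p [ 5.456e-01 -4.036e-01 -5.000e-04] q [-0.637  0.486 -0.039  1.046 -0.    -1.684] F [ 0.9 -0.   0.2] w 0.0724
[[0.0, -0.866, 0.5], [-0.0, 0.5, 0.866], [-1.0, -0.0, -0.0]]
shift [ 1.8  0.2 -0.9] rv [-0. -0.  0.] deg 0.0 jaw now 150.0
```

play_rows(
  steps="1 0 -0.5 0 0 0 0.85;1 0 -0.5 0 0 0 0.5;1 0 -0.5 0 0 0 0.5;1 0 -0.5 0 0 0 0.5;1 0 -0.5 0 0 0 0.5;-5 0 0 0 0 0 0.5;-15 0 0 0 0 0 0.5;-30 0 0 0 0 0 0.5;-30 0 0 0 0 0 0.5",
)

```text
t: 43.75
tool_pos: [0.5465, -0.4044, 0.0316]
tcp_rot: [0.613, -0.355, 0.612, 0.352]
force: [-0.5, -0.2, -0.5]
width: 0.0571
```

Run:
```python
from h import *
st();go(ring(-39,51,.19),174.4)
p,d=shot("scene","s26.png",(90,120,190,195))
```

```text
t 43.75 p [ 0.5465 -0.4044  0.0316] q [-0.637  0.466  0.004  1.106 -0.    -1.684] F [-0.5 -0.2 -0.5] w 0.0571
[[0.003, -0.866, 0.5], [-0.002, 0.5, 0.866], [-1.0, -0.003, -0.0]]
shift [-159.7  349.9  470.8] rv [-0.426 -0.001  0.003] deg 24.4 jaw now 150.0
```

View pics/s26.png

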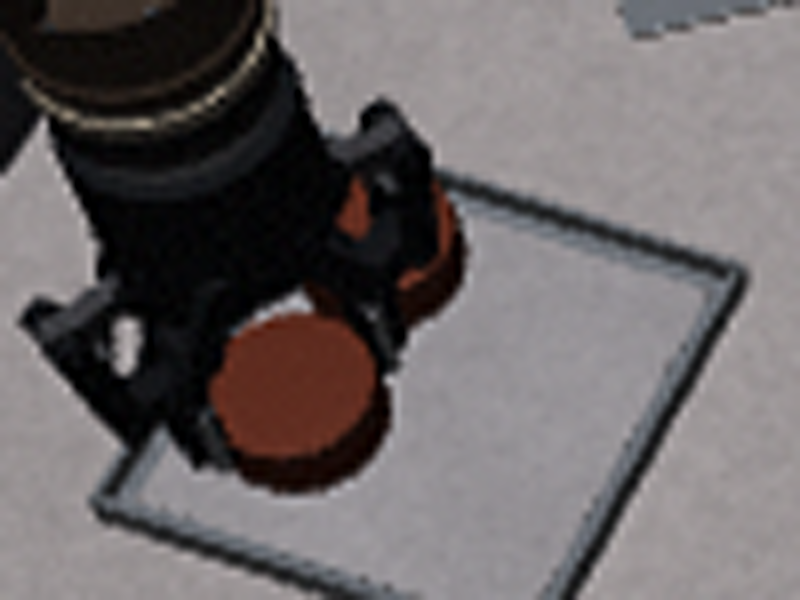

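Patty 2 is gripped and lifted, the third at (440,240) untouched. On to the front near-side ring.

play_rows(
  steps="-50 0 0 0 0 0 0.5;-100 0 0 0 0 0 0.5;-158 30 40 0 0 0 0.5;-158 60 80 -0.1 0 0 0.5;-158 95 128 -0.2 0 0 0.5;-158 130 175 -0.3 0 0 0.5;-158 165 222 -0.4 0 0 0.5;-158 200 270 -0.426 0 0 0.5;-158 240 323 -0.426 0 0 0.5;-158 280 376 -0.426 0 0 0.5;-158 315 424 -0.426 0 0 0.5;-158 350 470 -0.426 0 0 0.5",
)

```text
t: 45.3
tool_pos: [0.4767, 0.1804, 0.1873]
tcp_rot: [0.524, -0.475, 0.524, 0.475]
force: [1.9, -0.4, -1.7]
width: 0.0567
```

play_rows(
  steps="0 0 0 0 0 0 0.5;0 0 0 0 0 0 0.5;0 0 0 0 0 0 0.5",
)

```text
t: 45.68
tool_pos: [0.4775, 0.1773, 0.1873]
tcp_rot: [0.524, -0.475, 0.524, 0.475]
force: [-0.5, 0.7, -0.8]
width: 0.0572
```

Run:
```python
from h import *
st();go(ring(-39,51,.082),174.4)
```

```text
t 45.67 p [0.4775 0.1773 0.1873] q [ 0.356  0.098 -0.138  1.335 -0.    -1.116] F [-0.5  0.7 -0.8] w 0.0572
[[-0.0, -0.995, 0.099], [-0.0, 0.099, 0.995], [-1.0, 0.0, -0.0]]
shift [105.3  -0.9   1.5] rv [-0.002 -0.    -0.   ] deg 0.1 jaw now 174.31
```

play_rows(
  steps="40 -1 1.5 -0.002 0 0 0.5;80 -1 1.5 -0.002 0 0 0.5;105 -1 1.5 -0.002 0 0 0.5;105 -1 1.5 -0.002 0 0 0.5;105 -1 1.5 -0.002 0 0 0.5;105 -1 1.5 -0.002 0 0 0.5;105 -1 1.5 -0.002 0 0 0.5;105 -1 1.5 -0.002 0 0 0.5",
)

```text
t: 46.68
tool_pos: [0.4788, 0.18, 0.0829]
tcp_rot: [0.524, -0.476, 0.523, 0.475]
force: [0.8, 0.1, -0.4]
width: 0.0567
```

Run:
```python
from h import *
st();go(ring(-39,51,.0635),174.4)
p,d=shot("scene","s27.png",(290,170,390,245))
```

```text
t 46.67 p [0.4788 0.18   0.0829] q [ 0.36   0.135 -0.328  1.107  0.    -1.116] F [ 0.8  0.1 -0.4] w 0.0567
[[0.001, -0.995, 0.095], [0.0, 0.095, 0.995], [-1.0, -0.001, 0.0]]
shift [19.4  0.2 -1.3] rv [0.002 0.    0.001] deg 0.1 jaw now 174.53
```

View pics/s27.png

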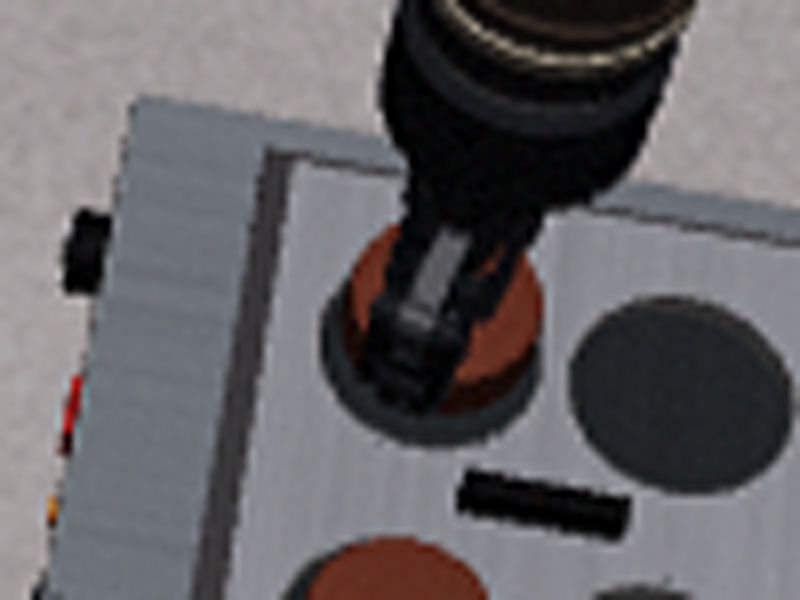

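play_rows(
  steps="0 0 -2 0 0 0 0.5;5 0 -2 0 0 0 0.5;10 0 -2 0 0 0 0.5;13 0 -2 0 0 0 0.5;16 0 -2 0 0 0 0.5;18 0 -2 0 0 0 0.5;18 0 -2 0 0 0 0.5;18 0 -2 0 0 0 0.5",
)

```text
t: 47.72
tool_pos: [0.4784, 0.1779, 0.0646]
tcp_rot: [0.523, -0.476, 0.523, 0.476]
force: [0.3, -0.6, -0.7]
width: 0.0569
```

Run:
```python
from h import *
st();go(ring(-39,51,.0635),174.4)
p,d=shot("scene","s28.png",(290,170,390,245))
```

```text
t 47.73 p [0.4784 0.1779 0.0646] q [ 0.356  0.145 -0.359  1.067 -0.    -1.119] F [ 0.3 -0.6 -0.7] w 0.0569
[[0.0, -0.995, 0.095], [0.0, 0.095, 0.995], [-1.0, -0.0, 0.0]]
shift [ 1.1 -0.   0.8] rv [0.002 0.    0.   ] deg 0.1 jaw now 174.53
```

View pics/s28.png

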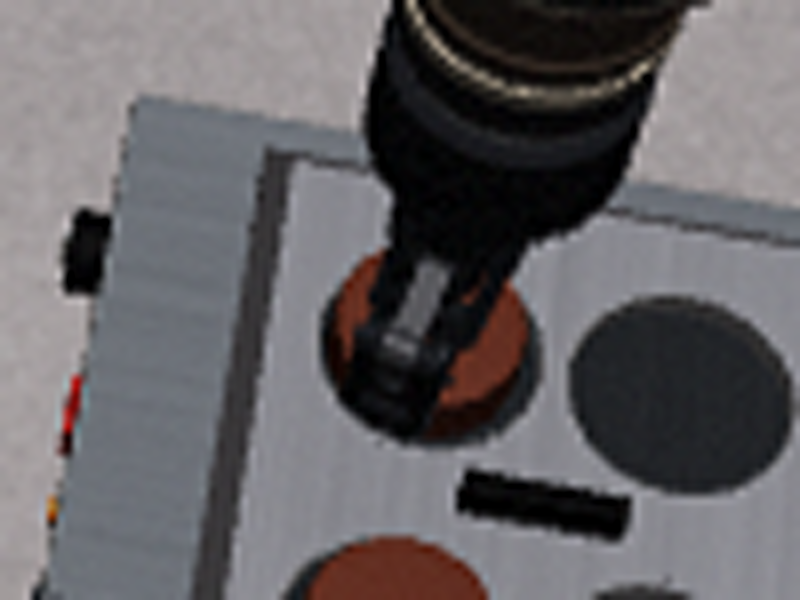

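The patty sits inside the ring at (430,340). I go down 2 mm more, release, rise and move off to look.

play_rows(
  steps="2 0 0.5 0 0 0 0.5;2 0 0.5 0 0 0 0.5;2 0 0.5 0 0 0 0.8;2 0 0.5 0 0 0 0.8;2 0 0.5 0 0 0 0.8;-10 0 0 0 0 0 0.8;-40 0 0 0 0 0 0.8;-90 0 0 0 0 0 0.8;-125 -20 -60 0 0 0 0.8;-125 -40 -150 0 0 0 0.8;-125 -40 -250 0 0 0 0.8;-125 -40 -310 0 0 0 0.8",
)

```text
t: 49.28
tool_pos: [0.493, -0.0641, 0.1901]
tcp_rot: [0.524, -0.476, 0.523, 0.475]
force: [0.7, 0.5, 0.2]
width: 0.0683
```

Run:
```python
from pt import *
st();patties()
from e import *
p,d=shot("scene","s29.png",(240,140,440,290)); edges("scene",p,(522,225.6),99.46,.077,verbose=False)
go((.4637,-.4265,.065),135)
```

```text
t 49.27 p [ 0.493  -0.0641  0.1901] q [-0.129  0.073 -0.16   1.336 -0.    -1.605] F [0.7 0.5 0.2] w 0.0683
[[0.002, -0.995, 0.095], [-0.0, 0.095, 0.995], [-1.0, -0.002, -0.0]]
top pix [174. 171.] mean [0.5781 0.1954 0.0916] circ [578.3 195.4] 28.3 own -39.6 -50.3
top pix [181. 206.] mean [0.4782 0.1764 0.0915] circ [478.6 176.4] 28.8 own -42.0 51.2
top pix [391. 210.] mean [ 0.4639 -0.4289  0.0294] circ [ 462.4 -425.4] 27.0 own -633.0 165.8
scene pix [136. 149.] mean [ 0.4641 -0.4264  0.0286] circ [ 463.7 -426.4] 28.8 own -634.2 164.6
scene pix [343. 211.] mean [0.4797 0.1766 0.0905] circ [479.1 176.3] 29.2 own -42.2 50.7
scene pix [340. 248.] mean [0.5796 0.196  0.0904] circ [579.3 196.1] 29.2 own -39.1 -51.4
scene pix [227. 297.] mean [ 0.7777 -0.0136  0.0906] circ [770.  -18.2] 22.9 own -281.7 -204.5
scene centre [522.43 224.95] size [180.  219.1] yaw corr deg [ 0.06  0.02  0.07 -0.01] 0.04
shift [ 124.9   -7.5 -362.6] rv [0.684 0.    0.001] deg 39.2 jaw now 174.2
```

View pics/s29.png

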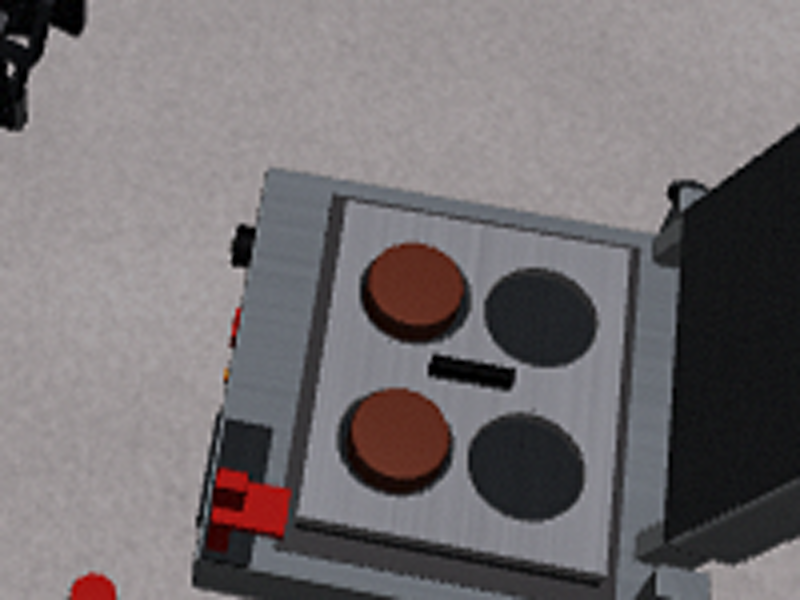

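Both are flat in their rings (tops at 91 mm) and the frame hasn't moved. Third patty, jaw kept as it is.

Run:
```python
from h import *
go((.4639,-.4265,.065),174.2)
```

```text
shift [ 124.9   -7.7 -362.6] rv [-0.    -0.     0.001] deg 0.1 jaw now 174.2
```

play_rows(
  steps="0 0 -60 0 0 0 0.85;0 0 -120 0 0 0 0.85;0 0 -180 0 0 0 0.85;0 0 -240 0 0 0 0.85;0 -3 -300 0 0 0 0.85;30 -5 -355 0 0 0 0.85;70 -5 -362 0 0 0 0.85;110 -5 -362 0 0 0 0.85;122 -5 -362 0 0 0 0.85;122 -5 -362 0 0 0 0.85;122 -5 -362 0 0 0 0.85",
)

```text
t: 50.8
tool_pos: [0.4647, -0.4233, 0.0691]
tcp_rot: [0.523, -0.477, 0.523, 0.475]
force: [-0.1, -1.0, -0.2]
width: 0.0726
```

Run:
```python
from h import *
st();go((.4639,-.4265,-.0018),174.2)
p,d=shot("scene","s30.png",(90,100,190,175))
```

```text
t 50.8 p [ 0.4647 -0.4233  0.0691] q [-0.739  0.353 -0.078  1.137  0.    -2.215] F [-0.1 -1.  -0.2] w 0.0726
[[0.002, -0.996, 0.094], [-0.002, 0.094, 0.996], [-1.0, -0.002, -0.002]]
shift [70.9  0.6 -3.2] rv [ 0.007 -0.002  0.002] deg 0.4 jaw now 174.58
```

View pics/s30.png

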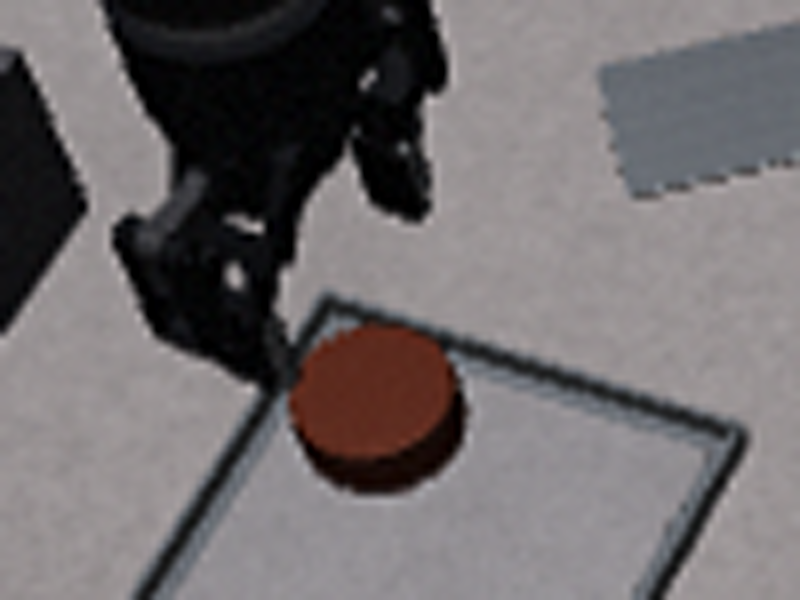

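play_rows(
  steps="20 0 0 0 0 0 0.85;40 0 -1 0 0 0 0.85;48 0 -1 0 0 0 0.85;48 0 -1 0 0 0 0.85;48 0 -1 0 0 0 0.85",
)

```text
t: 51.48
tool_pos: [0.4639, -0.4244, 0.0201]
tcp_rot: [0.523, -0.476, 0.523, 0.475]
force: [-0.4, 0.0, -0.0]
width: 0.0726
```

Run:
```python
from h import *
st();go((.4639,-.4265,-.0018),174.2)
p,d=shot("scene","s31.png",(90,100,190,175))
```

```text
t 51.48 p [ 0.4639 -0.4244  0.0201] q [-0.741  0.383 -0.148  1.039  0.    -2.216] F [-0.4  0.  -0. ] w 0.0726
[[0.001, -0.995, 0.095], [-0.001, 0.095, 0.995], [-1.0, -0.001, -0.001]]
shift [21.9 -0.2 -2. ] rv [ 0.006 -0.001  0.001] deg 0.3 jaw now 174.53
```

View pics/s31.png

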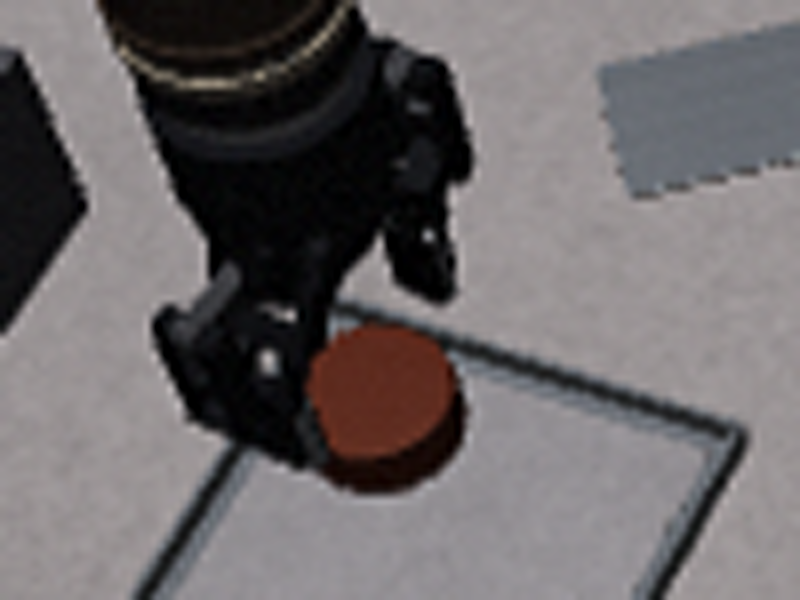

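play_rows(
  steps="8 0 -1 0 0 0 0.85;14 0 -1 0 0 0 0.85;19 0 -1 0 0 0 0.85;19 0 -1 0 0 0 0.85;19 0 -1 0 0 0 0.85;20 0 -1 0 0 0 0.85",
)

```text
t: 52.28
tool_pos: [0.4634, -0.4252, -0.0008]
tcp_rot: [0.523, -0.476, 0.523, 0.475]
force: [0.6, -0.3, 0.1]
width: 0.0725
```

Run:
```python
from h import *
st();go((.4639,-.4265,-.0018),174.2)
p,d=shot("scene","s32.png",(90,100,190,175))
```

```text
t 52.27 p [ 0.4634 -0.4252 -0.0008] q [-0.742  0.398 -0.174  0.998 -0.    -2.218] F [ 0.6 -0.3  0.1] w 0.0725
[[0.0, -0.995, 0.095], [-0.0, 0.095, 0.995], [-1.0, -0.0, -0.0]]
shift [ 1.  -0.7 -1.3] rv [ 0.006 -0.     0.   ] deg 0.3 jaw now 174.52
```

View pics/s32.png

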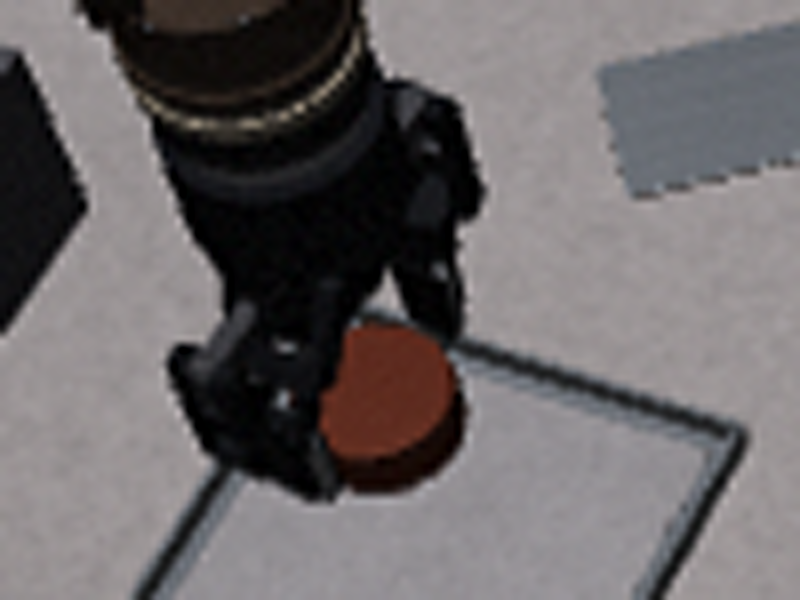

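The jaws flank the third patty at (385,400), with the far finger at (440,320) clear of the rim. I close and lift.

play_rows(
  steps="1 0 -1 0 0 0 0.85;1 0 -1 0 0 0 0.5;1 0 -1 0 0 0 0.5;1 0 -1 0 0 0 0.5;1 0 -1 0 0 0 0.5;-5 0 0 0 0 0 0.5;-15 0 0 0 0 0 0.5;-30 0 0 0 0 0 0.5;-30 0 0 0 0 0 0.5",
)

```text
t: 53.45
tool_pos: [0.4642, -0.4259, 0.0309]
tcp_rot: [0.523, -0.477, 0.523, 0.474]
force: [0.3, -0.3, -1.2]
width: 0.0572
```

Run:
```python
from h import *
st();print(ring(39,51,.19));go(ring(39,51,.19),24.4)
p,d=shot("scene","s33.png",(90,100,190,175))
```

```text
t 53.45 p [ 0.4642 -0.4259  0.0309] q [-0.742  0.377 -0.131  1.059  0.    -2.218] F [ 0.3 -0.3 -1.2] w 0.0572
[[0.002, -0.995, 0.095], [-0.002, 0.095, 0.995], [-1.0, -0.003, -0.002]]
[0.46569933 0.25561701 0.19      ]
shift [-160.6   63.1  678.2] rv [-0.521 -0.003  0.002] deg 29.9 jaw now 174.53
```

View pics/s33.png

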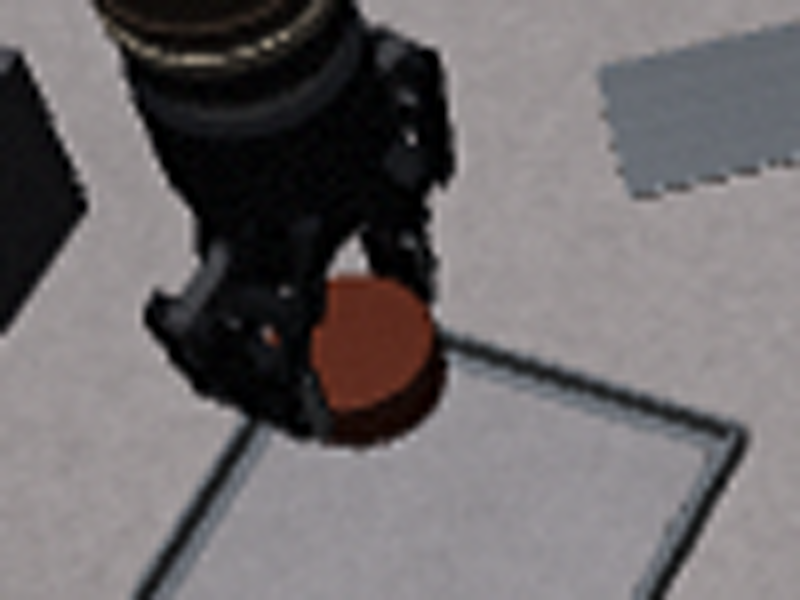

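Patty 3 is gripped. I carry it to the rear near-side ring (own +39, +51), which is 80 mm clear of the raised plate.

play_rows(
  steps="-50 0 0 0 0 0 0.5;-100 0 0 0 0 0 0.5;-158 4 40 0 0 0 0.5;-158 10 95 -0.15 0 0 0.5;-158 15 150 -0.3 0 0 0.5;-158 20 205 -0.45 0 0 0.5;-158 25 260 -0.521 0 0 0.5;-158 30 315 -0.521 0 0 0.5;-158 35 370 -0.521 0 0 0.5;-158 40 425 -0.521 0 0 0.5;-158 45 480 -0.521 0 0 0.5;-158 50 535 -0.521 0 0 0.5",
)

```text
t: 55.0
tool_pos: [0.4641, 0.1141, 0.1868]
tcp_rot: [-0.383, 0.594, -0.383, -0.594]
force: [1.4, -0.4, -2.3]
width: 0.057
```

Run:
```python
from h import *
st();go(ring(39,51,.187),24.4)
```

```text
t 55.0 p [0.4641 0.1141 0.1868] q [ 0.241  0.039 -0.204  1.328 -0.    -1.755] F [ 1.4 -0.4 -2.3] w 0.057
[[0.0, -0.911, -0.413], [-0.0, -0.413, 0.911], [-1.0, -0.0, -0.0]]
shift [ -0.3 -59.9 128.3] rv [-0. -0.  0.] deg 0.0 jaw now -155.63
```

play_rows(
  steps="0 -25 50 0 0 0 0.5;0 -45 90 0 0 0 0.5;0 -60 122 0 0 0 0.5;0 -60 127 0 0 0 0.5;0 -60 127 0 0 0 0.5;0 -60 127 0 0 0 0.5;0 -60 127 0 0 0 0.5",
)

```text
t: 55.88
tool_pos: [0.4668, 0.2519, 0.1871]
tcp_rot: [-0.384, 0.594, -0.384, -0.594]
force: [-1.2, -0.0, -0.9]
width: 0.0568
```

Run:
```python
from h import *
st();go(ring(39,51,.082),24.4)
p,d=shot("scene","s34.png",(270,120,430,240))
```

```text
t 55.88 p [0.4668 0.2519 0.1871] q [ 0.495  0.137 -0.094  1.339 -0.    -1.5  ] F [-1.2 -0.  -0.9] w 0.0568
[[0.0, -0.911, -0.411], [-0.0, -0.411, 0.911], [-1.0, -0.0, -0.0]]
shift [105.1  -0.5   3.9] rv [-0.002 -0.     0.   ] deg 0.1 jaw now -155.71
```

View pics/s34.png

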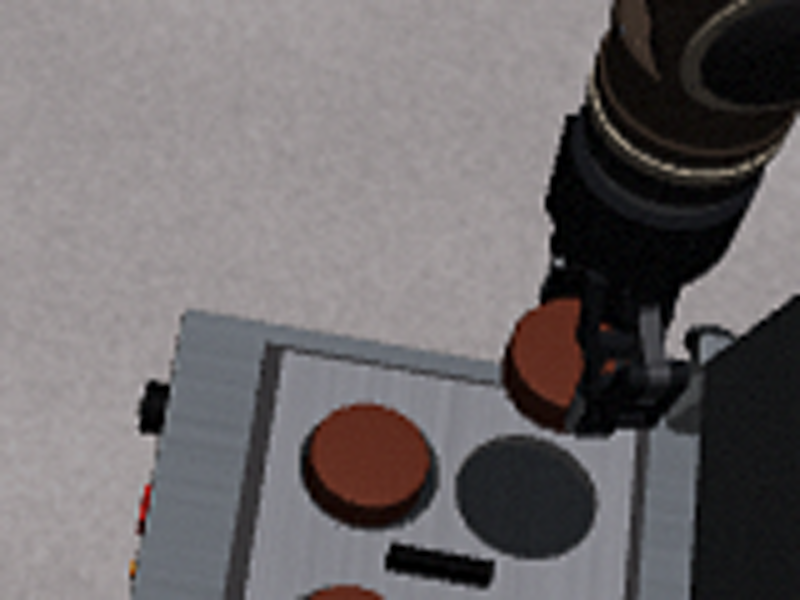

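play_rows(
  steps="30 0 2 0 0 0 0.5;60 0 3 0 0 0 0.5;90 0 3 0 0 0 0.5;103 0 3 0 0 0 0.5;103 0 3 0 0 0 0.5;103 0 3 0 0 0 0.5;103 0 3 0 0 0 0.5;103 0 3 0 0 0 0.5",
)

```text
t: 56.92
tool_pos: [0.4659, 0.2558, 0.0846]
tcp_rot: [-0.384, 0.594, -0.383, -0.594]
force: [-0.0, -0.1, -1.1]
width: 0.0569
```

Run:
```python
from h import *
st();go(ring(39,51,.063),24.4)
p,d=shot("scene","s35.png",(310,160,410,235))
```

```text
t 56.92 p [0.4659 0.2558 0.0846] q [ 0.502  0.171 -0.282  1.117  0.    -1.494] F [-0.  -0.1 -1.1] w 0.0569
[[0.001, -0.911, -0.413], [0.001, -0.413, 0.911], [-1.0, -0.001, 0.0]]
shift [21.6  0.3 -0. ] rv [-0.     0.     0.001] deg 0.1 jaw now -155.63
```

View pics/s35.png

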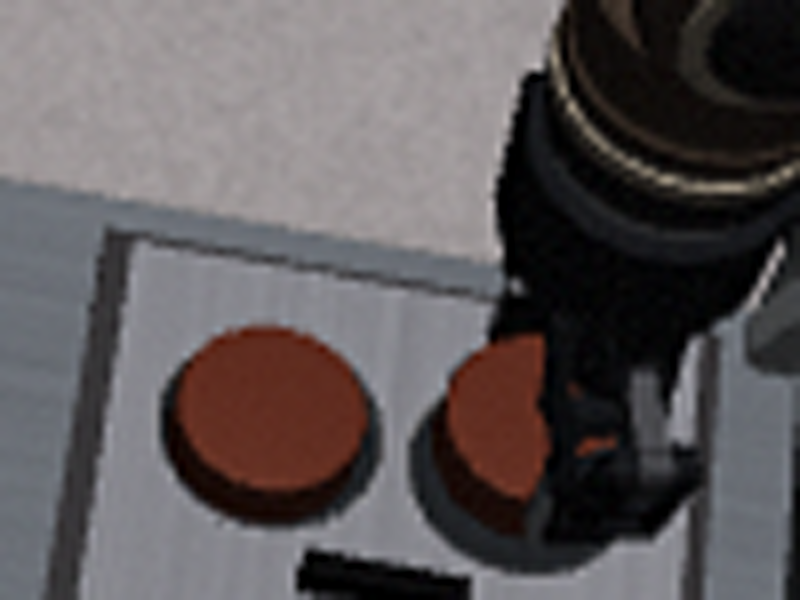

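play_rows(
  steps="5 0 -0.5 0 0 0 0.5;10 0 -0.5 0 0 0 0.5;10 0 -0.5 0 0 0 0.5;14 0 -1 0 0 0 0.5;14 0 -1 0 0 0 0.5;18 0 -1 0 0 0 0.5;18 0 -1 0 0 0 0.5",
)

```text
t: 57.85
tool_pos: [0.4657, 0.2545, 0.0656]
tcp_rot: [0.383, -0.594, 0.383, 0.594]
force: [-0.0, 0.4, -0.6]
width: 0.057
```

Run:
```python
from h import *
st();go(ring(39,51,.063),24.4)
p,d=shot("scene","s36.png",(310,160,410,235))
```

```text
t 57.85 p [0.4657 0.2545 0.0656] q [ 0.5    0.181 -0.313  1.077 -0.    -1.496] F [-0.   0.4 -0.6] w 0.057
[[-0.0, -0.911, -0.413], [-0.0, -0.413, 0.911], [-1.0, 0.0, -0.0]]
shift [ 2.6 -0.5  1. ] rv [-0. -0. -0.] deg 0.0 jaw now -155.62
```

View pics/s36.png

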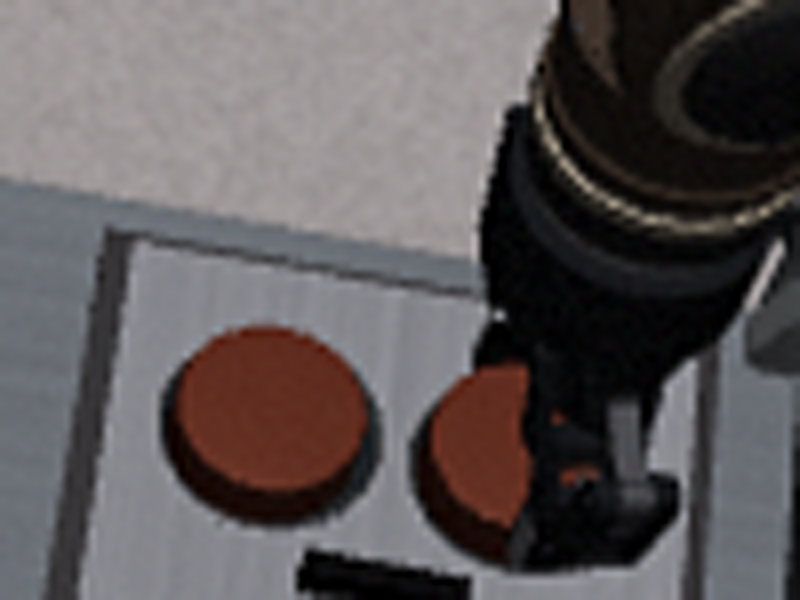

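The third patty is inside its ring at (490,450). Now down 3 mm more, release, and rise straight up clear of the raised plate.

play_rows(
  steps="2.5 0 0.5 0 0 0 0.5;2.5 0 0.5 0 0 0 0.5;2.5 0 0.5 0 0 0 0.8;2.5 0 0.5 0 0 0 0.8;2.5 0 0.5 0 0 0 0.8;-10 0 0 0 0 0 0.8;-40 0 0 0 0 0 0.8;-90 0 0 0 0 0 0.8;-125 0 -60 0 0 0 0.6;-125 0 -120 0 0 0 0.5;-125 0 -180 0 0 0 0.5;-125 0 -240 0 0 0 0.5",
)

```text
t: 59.4
tool_pos: [0.5658, 0.0342, 0.1923]
tcp_rot: [-0.384, 0.595, -0.383, -0.594]
force: [0.7, 0.9, 0.1]
width: 0.0423
```

play_rows(
  steps="0 0 -60 0 0 0 0.5;0 0 -120 0 0 0 0.5;0 0 -120 0 0 0 0.5",
)

```text
t: 59.78
tool_pos: [0.6156, -0.0772, 0.1909]
tcp_rot: [-0.385, 0.593, -0.385, -0.593]
force: [-0.6, 0.8, -0.2]
width: 0.0426
```

Run:
```python
from pt import *
st();patties()
from e import *
p,d=shot("scene","s37.png",(200,140,440,320)); edges("scene",p,(522,225.6),99.46,.077,verbose=False)
p,d=shot("top","t37.png"); edges("top",p,(522,225.6),99.46,.077,verbose=False)
```

```text
t 59.77 p [ 0.6156 -0.0772  0.1909] q [-1.250e-01  3.100e-01  1.310e-01  1.391e+00 -1.000e-03 -2.115e+00] F [-0.6  0.8 -0.2] w 0.0426
[[0.0, -0.913, -0.408], [-0.001, -0.408, 0.913], [-1.0, 0.0, -0.001]]
top pix [174. 171.] mean [0.5781 0.1955 0.0916] circ [578.2 195. ] 28.2 own -40.0 -50.2
top pix [181. 205.] mean [0.4783 0.1762 0.0916] circ [478.5 176.5] 28.9 own -41.9 51.3
top pix [153. 211.] mean [0.4659 0.2534 0.0914] circ [466.1 253.1] 28.5 own 35.8 50.9
scene pix [343. 211.] mean [0.4799 0.1767 0.0906] circ [479.2 176.3] 29.3 own -42.2 50.6
scene pix [375. 217.] mean [0.4677 0.2534 0.0904] circ [466.6 253.6] 29.2 own 36.1 50.4
scene pix [340. 248.] mean [0.5796 0.1961 0.0904] circ [579.  195.8] 29.4 own -39.3 -51.1
scene pix [227. 297.] mean [ 0.7763 -0.0126  0.09  ] circ [765.5 -19. ] 24.8 own -281.7 -199.9
scene centre [522.47 224.96] size [180.  219.2] yaw corr deg [0.06 0.03 0.06 0.02] 0.04
top centre [523.2 225.6] size [179.8 220.1] yaw corr deg [-0.02 -0.03  0.02  0.03] 0.0
```

View pics/s37.png

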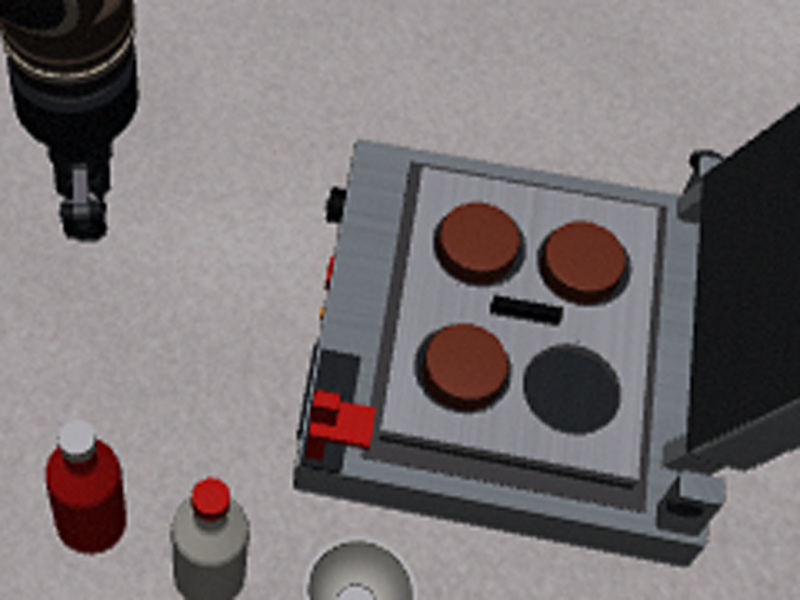

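View pics/t37.png

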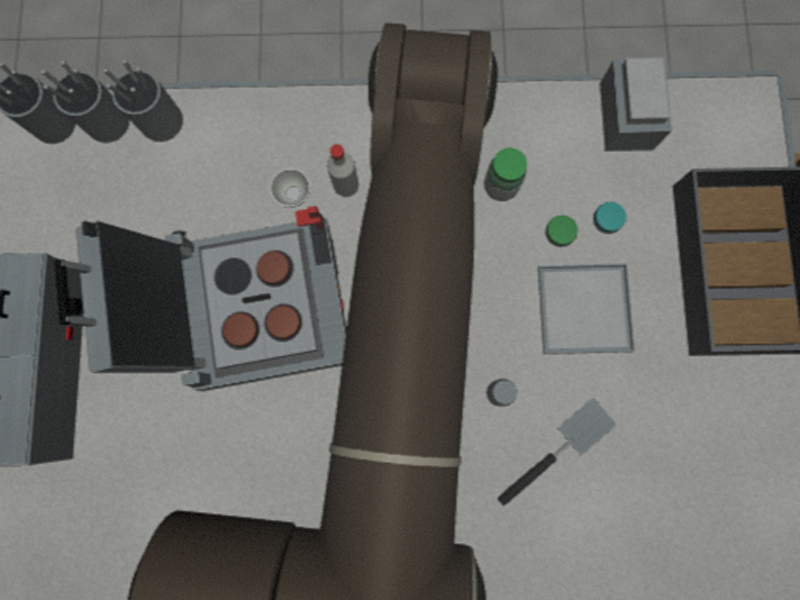

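All three patties are in their rings and flat, the frame reads the same as when placed, the tray is empty, and the bystanders are where they were. Before closing: the wrist must turn −105° (not +75°) to stay within joint 6's range at the closed end.

Run:
```python
from h import *
s=r.observe();M=Rq(s['tcp_rot']).as_matrix()
go((.4890,.4310,.385),99.4)
Rt=Ro.from_rotvec([1.84,0,0]); 
y=np.array([np.cos(np.radians(99.4)),np.sin(np.radians(99.4)),0]);x=np.array([0,0,-1.]);print((Rq(s['tcp_rot']).inv()*Ro.from_matrix(np.c_[x,y,np.cross(x,y)])).as_rotvec())
```

```text
shift [-193.5  -94.3  510.3] rv [-1.309 -0.     0.   ] deg 75.0 jaw now -155.58
[1.83294083e+00 3.59720815e-04 1.67407425e-04]
```

play_rows(
  steps="-60 0 0 0.18 0 0 0.5;-120 0 0 0.36 0 0 0.5;-180 0 0 0.54 0 0 0.5;-193 0 20 0.72 0 0 0.5;-193 -10 60 0.9 0 0 0.5;-193 -20 110 1.08 0 0 0.5;-193 -30 160 1.26 0 0 0.5;-193 -40 210 1.44 0 0 0.5;-193 -50 260 1.62 0 0 0.5;-193 -57 310 1.8 0 0 0.5;-193 -66 360 1.833 0 0 0.5;-193 -66 360 1.833 0 0 0.5",
)

```text
t: 61.48
tool_pos: [0.5237, 0.2859, 0.384]
tcp_rot: [0.704, -0.06, 0.705, 0.06]
force: [-0.4, -0.8, -0.1]
width: 0.0423
```

Run:
```python
from h import *
st();go((.4890,.4310,.385),99.4)
```

```text
t 61.48 p [0.5237 0.2859 0.384 ] q [4.990e-01 3.530e-01 6.260e-01 1.844e+00 1.000e-03 3.290e-01] F [-0.4 -0.8 -0.1] w 0.0423
[[-0.0, -0.17, 0.986], [0.0, 0.986, 0.17], [-1.0, 0.001, -0.0]]
shift [ -0.9 148.8  -9.6] rv [ 0.006 -0.    -0.001] deg 0.4 jaw now 99.76
```

play_rows(
  steps="-1 50 -3 0.006 0 0 0.5;-1 100 -6 0.006 0 0 0.5;-1 140 -9 0.006 0 0 0.5;-1 149 -9 0.006 0 0 0.5;-1 149 -9 0.006 0 0 0.5;-1 149 -9 0.006 0 0 0.5;-1 149 -9 0.006 0 0 0.5",
)

```text
t: 62.35
tool_pos: [0.4933, 0.4261, 0.3856]
tcp_rot: [0.705, -0.055, 0.705, 0.055]
force: [-0.2, -0.4, -0.5]
width: 0.0424
```

Run:
```python
from h import *
st();go((.4890,.4307,.3181),99.4)
p,d=shot("scene","s38.png",(380,100,512,199))
```

```text
t 62.35 p [0.4933 0.4261 0.3856] q [ 0.713  0.506  0.867  1.931 -0.     0.557] F [-0.2 -0.4 -0.5] w 0.0424
[[0.001, -0.155, 0.988], [0.0, 0.988, 0.155], [-1.0, 0.0, 0.001]]
shift [67.5  5.2 -3.6] rv [-0.008  0.001 -0.   ] deg 0.5 jaw now 98.92
```

View pics/s38.png

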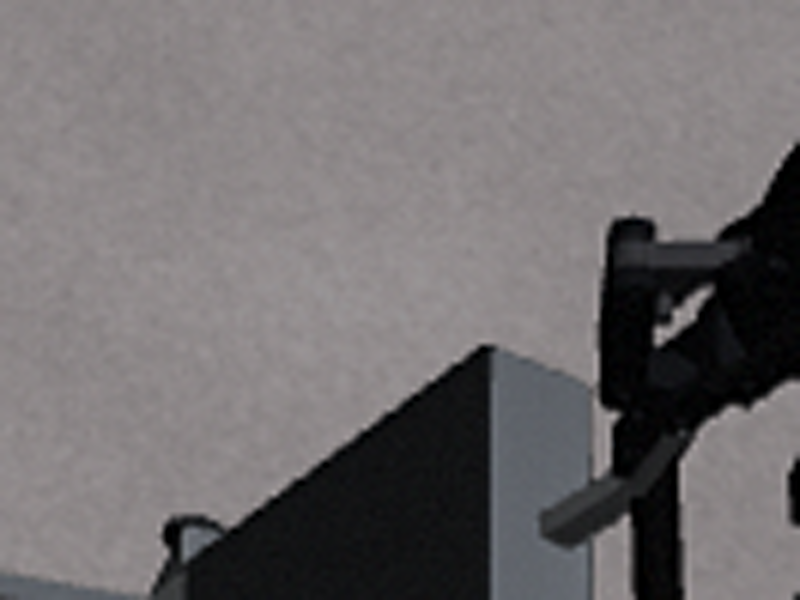

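The fingers are at (640,450), above the bar running down at (655,560). I descend in stages over it, watching the force.

play_rows(
  steps="0 4 -2 -0.005 0 0 0.5;15 4 -2 -0.005 0 0 0.5;30 4 -2 -0.005 0 0 0.5;30 4 -2 -0.005 0 0 0.5;30 4 -2 -0.005 0 0 0.5",
)

```text
t: 63.02
tool_pos: [0.4902, 0.431, 0.3556]
tcp_rot: [0.705, -0.057, 0.705, 0.057]
force: [-0.4, 0.8, -1.2]
width: 0.0427
```

Run:
```python
from h import *
st();go((.4890,.4307,.3181),99.4)
p,d=shot("scene","s39.png",(430,120,512,181))
```

```text
t 63.02 p [0.4902 0.431  0.3556] q [0.721 0.462 0.723 1.831 0.    0.559] F [-0.4  0.8 -1.2] w 0.0427
[[0.0, -0.162, 0.987], [0.0, 0.987, 0.162], [-1.0, 0.0, 0.0]]
shift [37.5 -0.1 -1.3] rv [-0.002  0.    -0.   ] deg 0.1 jaw now 99.29
```

View pics/s39.png

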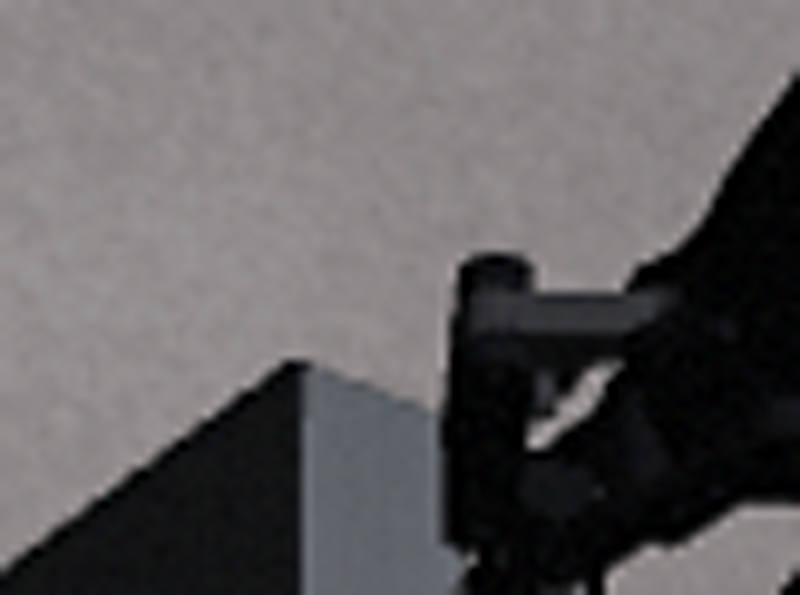

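play_rows(
  steps="10 0 -1 0 0 0 0.5;20 0 -1 0 0 0 0.5;30 0 -1 0 0 0 0.5;37 0 -1 0 0 0 0.5;39 0 -1 0 0 0 0.5;39 0 -1 0 0 0 0.5",
)

```text
t: 63.82
tool_pos: [0.4894, 0.4309, 0.3162]
tcp_rot: [0.705, -0.057, 0.705, 0.057]
force: [-0.8, 0.6, 1.0]
width: 0.043
```

play_rows(
  steps="0 0 0 0 0 0 0;0 0 0 0 0 0 0;0 0 0 0 0 0 0;0 0 0 0 0 0 0;0 0 0 0 0 0 0",
)

```text
t: 64.45
tool_pos: [0.4895, 0.4307, 0.3165]
tcp_rot: [0.705, -0.057, 0.704, 0.057]
force: [0.1, -1.4, 4.0]
width: 0.0118
```

Run:
```python
from h import *
st();ang()
f=lambda th:(-250*np.cos(th)+12*np.sin(th),250*np.sin(th)+12*np.cos(th))
for a in(1.9,1.35,.8,.3):
    x0,z0=f(a); print(a,[(round(-(f(t)[1]-z0)),round(f(t)[0]-x0),round(t,2)) for t in a-.055*np.arange(1,11)])
```

```text
t 64.45 p [0.4895 0.4307 0.3165] q [ 0.722  0.42   0.566  1.716 -0.     0.56 ] F [ 0.1 -1.4  4. ] w 0.0118
[[0.001, -0.161, 0.987], [0.0, 0.987, 0.161], [-1.0, 0.0, 0.001]]
tool rel hinge 92.1 -1.2 206.4
1.9 [(-5, -13, np.float64(1.84)), (-9, -26, np.float64(1.79)), (-12, -39, np.float64(1.74)), (-15, -53, np.float64(1.68)), (-16, -67, np.float64(1.62)), (-17, -80, np.float64(1.57)), (-18, -94, np.float64(1.52)), (-17, -108, np.float64(1.46)), (-16, -122, np.float64(1.4)), (-14, -135, np.float64(1.35))]
1.35 [(3, -13, np.float64(1.3)), (6, -27, np.float64(1.24)), (10, -40, np.float64(1.18)), (15, -53, np.float64(1.13)), (21, -65, np.float64(1.08)), (27, -78, np.float64(1.02)), (34, -89, np.float64(0.97)), (42, -101, np.float64(0.91)), (50, -112, np.float64(0.86)), (59, -123, np.float64(0.8))]
0.8 [(9, -10, np.float64(0.74)), (19, -20, np.float64(0.69)), (30, -29, np.float64(0.64)), (41, -37, np.float64(0.58)), (52, -45, np.float64(0.52)), (64, -52, np.float64(0.47)), (76, -58, np.float64(0.42)), (88, -64, np.float64(0.36)), (101, -69, np.float64(0.31)), (114, -74, np.float64(0.25))]
0.3 [(13, -4, np.float64(0.24)), (26, -8, np.float64(0.19)), (40, -11, np.float64(0.13)), (53, -13, np.float64(0.08)), (67, -14, np.float64(0.02)), (81, -15, np.float64(-0.03)), (95, -15, np.float64(-0.09)), (108, -14, np.float64(-0.14)), (122, -12, np.float64(-0.2)), (136, -10, np.float64(-0.25))]
```

The bar is gripped (11.8 mm, as before). I start closing along the arc.

play_rows(
  steps="-5 -13 0 0 0 0 0;-9 -26 0 0 0 0 0;-12 -39 0 0 0 0 0;-15 -53 0 0 0 0 0;-16 -67 0 0 0 0 0;-17 -80 0 0 0 0 0;-18 -94 0 0 0 0 0;-17 -108 0 0 0 0 0;-16 -122 0 0 0 0 0;-14 -135 0 0 0 0 0;-14 -135 0 0 0 0 0",
)

```text
t: 65.88
tool_pos: [0.5115, 0.2978, 0.3313]
tcp_rot: [0.706, -0.056, 0.704, 0.058]
force: [0.8, -2.0, 8.8]
width: 0.0116
```

Run:
```python
from h import *
st();ang()
```

```text
t 65.88 p [0.5115 0.2978 0.3313] q [5.270e-01 2.910e-01 4.170e-01 1.693e+00 1.000e-03 3.650e-01] F [ 0.8 -2.   8.8] w 0.0116
[[0.002, -0.161, 0.987], [0.003, 0.987, 0.161], [-1.0, 0.002, 0.003]]
tool rel hinge -42.6 -1.1 221.3
```

play_rows(
  steps="2 -13 0 0 0 0 0;5 -27 0 0 0 0 0;9 -40 0 0 0 0 0;14 -53 0 0 0 0 0;20 -65 0 0 0 0 0;26 -78 0 0 0 0 0;33 -89 0 0 0 0 0;41 -101 0 0 0 0 0;49 -112 0 0 0 0 0;58 -123 0 0 0 0 0;58 -123 0 0 0 0 0",
)

```text
t: 67.3
tool_pos: [0.5316, 0.1747, 0.2703]
tcp_rot: [0.705, -0.058, 0.705, 0.056]
force: [5.8, 0.1, -4.0]
width: 0.0118
```

Run:
```python
from h import *
st();ang()
```

```text
t 67.3 p [0.5316 0.1747 0.2703] q [ 0.319  0.201  0.164  1.535 -0.002  0.158] F [ 5.8  0.1 -4. ] w 0.0118
[[-0.001, -0.16, 0.987], [-0.002, 0.987, 0.16], [-1.0, -0.002, -0.001]]
tool rel hinge -167.2 -0.8 160.3
```

play_rows(
  steps="9 -9 0 0 0 0 0;19 -18 0 0 0 0 0;30 -27 0 0 0 0 0;41 -35 0 0 0 0 0;52 -43 0 0 0 0 0;64 -50 0 0 0 0 0;76 -56 0 0 0 0 0;88 -62 0 0 0 0 0;101 -67 0 0 0 0 0;114 -72 0 0 0 0 0;114 -72 0 0 0 0 0",
)

```text
t: 68.72
tool_pos: [0.5431, 0.1042, 0.1557]
tcp_rot: [0.705, -0.057, 0.705, 0.057]
force: [9.5, 2.0, -6.9]
width: 0.0118
```

Run:
```python
from h import *
st();p,W,x,y,z=ang()
cv2.imwrite("pics/s40.png",cv2.resize(p[140:320,240:480,::-1],(800,600)))
```

```text
t 68.72 p [0.5431 0.1042 0.1557] q [ 1.90e-01  1.86e-01 -1.06e-01  1.28e+00 -1.00e-03  2.90e-02] F [ 9.5  2.  -6.9] w 0.0118
[[-0.0, -0.161, 0.987], [-0.001, 0.987, 0.161], [-1.0, -0.001, -0.0]]
tool rel hinge -238.7 -0.6 45.8
```

View pics/s40.png

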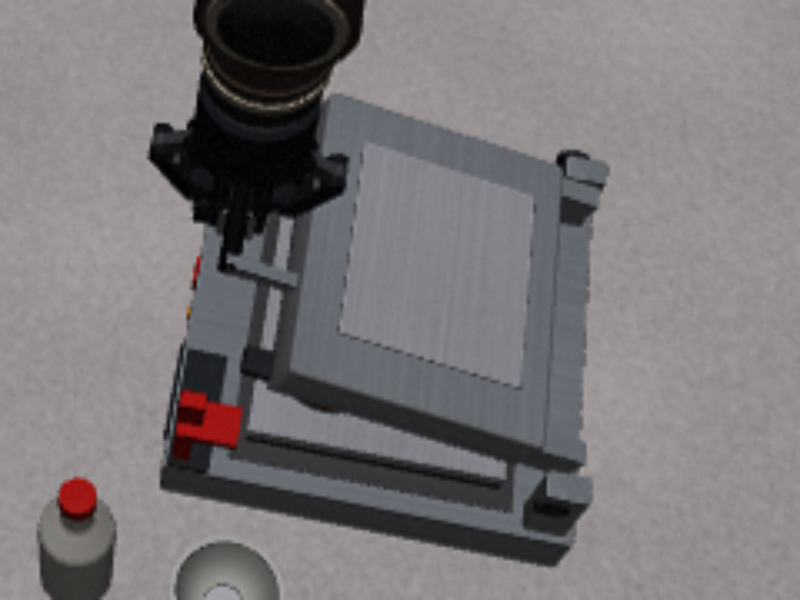

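It is at about 0.25 rad with the lug at (260,362) clear of the red tongue. Last part, slowly.

play_rows(
  steps="10 -3 0 0 0 0 0;20 -5 0 0 0 0 0;30 -7 0 0 0 0 0;40 -8 0 0 0 0 0;48 -9 0 0 0 0 0;54 -10 0 0 0 0 0;58 -10 0 0 0 0 0;58 -10 0 0 0 0 0",
)

```text
t: 69.78
tool_pos: [0.545, 0.0935, 0.0988]
tcp_rot: [0.705, -0.058, 0.704, 0.056]
force: [9.4, -3.8, -3.7]
width: 0.0113
```

Run:
```python
from h import *
st();p,W,x,y,z=ang()
m=(x>-60)&(x<60)&(abs(y)<60)&(z>125)&(z<200); A=np.c_[x[m],np.ones(m.sum())]; print(np.linalg.lstsq(A,z[m],rcond=None)[0])
```

```text
t 69.78 p [0.545  0.0935 0.0988] q [ 0.172  0.203 -0.21   1.157 -0.003  0.011] F [ 9.4 -3.8 -3.7] w 0.0113
[[0.001, -0.161, 0.987], [-0.003, 0.987, 0.161], [-1.0, -0.003, 0.001]]
tool rel hinge -249.6 -0.7 -11.2
[-3.01216841e-02  1.45663302e+02]
```

play_rows(
  steps="3 0 0 0 0 0 0;6 0 0 0 0 0 0;8 0 0 0 0 0 0;8 0 0 0 0 0 0",
)

```text
t: 70.32
tool_pos: [0.545, 0.0931, 0.0913]
tcp_rot: [0.705, -0.058, 0.704, 0.055]
force: [6.6, -6.4, -1.3]
width: 0.0119
```

Run:
```python
from h import *
st();p,W,x,y,z=ang()
m=(x>-60)&(x<60)&(abs(y)<60)&(z>125)&(z<200); A=np.c_[x[m],np.ones(m.sum())]; print(np.linalg.lstsq(A,z[m],rcond=None)[0])
```

```text
t 70.33 p [0.545  0.0931 0.0913] q [ 0.171  0.207 -0.223  1.14  -0.004  0.011] F [ 6.6 -6.4 -1.3] w 0.0119
[[0.002, -0.16, 0.987], [-0.004, 0.987, 0.16], [-1.0, -0.004, 0.001]]
tool rel hinge -250.1 -0.7 -18.7
[-3.34433385e-03  1.42373253e+02]
```

play_rows(
  steps="2 0 0 0 0 0 0;4 0 0 0 0 0 0;5 0 0 0 0 0 0;5 0 0 0 0 0 0",
)

```text
t: 70.88
tool_pos: [0.5453, 0.0931, 0.0903]
tcp_rot: [0.706, -0.058, 0.703, 0.055]
force: [-2.9, -7.3, 24.6]
width: 0.0115
```

Run:
```python
from h import *
st();p,W,x,y,z=ang()
m=(x>-60)&(x<60)&(abs(y)<60)&(z>125)&(z<200); A=np.c_[x[m],np.ones(m.sum())]; print(np.linalg.lstsq(A,z[m],rcond=None)[0])
```

```text
t 70.88 p [0.5453 0.0931 0.0903] q [ 0.171  0.205 -0.227  1.134 -0.004  0.011] F [-2.9 -7.3 24.6] w 0.0115
[[0.005, -0.16, 0.987], [-0.003, 0.987, 0.16], [-1.0, -0.004, 0.004]]
tool rel hinge -250.1 -1.0 -19.7
[1.58305471e-03 1.41922261e+02]
```

The plate is hard on its stops (24.6 N up, slope about 0, top at 142 mm as at the start). I relax, open, withdraw straight up and move off.

play_rows(
  steps="-4 0 0 0 0 0 0;-4 0 0 0 0 0 0.5;-4 0 0 0 0 0 0.5;-4 0 0 0 0 0 0.5;-4 0 0 0 0 0 0.5;-30 0 0 0 0 0 0.5;-70 0 0 0 0 0 0.5;-120 0 0 0 0 0 0.5;-130 -60 0 0 0 0 0.5;-130 -120 0 0 0 0 0.5;-130 -180 0 0 0 0 0.5;-130 -200 0 0 0 0 0.5",
)

```text
t: 72.42
tool_pos: [0.5765, -0.1049, 0.2165]
tcp_rot: [0.705, -0.056, 0.705, 0.056]
force: [-0.4, 1.2, 0.4]
width: 0.0425
```

Run:
```python
from e import *
from pt import *
st();p,W,x,y,z=ang()
m=(x>-60)&(x<60)&(abs(y)<60)&(z>125)&(z<200); A=np.c_[x[m],np.ones(m.sum())]; print(np.linalg.lstsq(A,z[m],rcond=None)[0])
cv2.imwrite("pics/s41.png",cv2.resize(p[:,:,::-1],(800,600),interpolation=cv2.INTER_CUBIC));cv2.imwrite("pics/s42.png",cv2.resize(p[190:310,270:430,::-1],(800,600),interpolation=cv2.INTER_CUBIC))
p,d=shot("top","t41.png")
patties()
```

```text
t 72.42 p [ 0.5765 -0.1049  0.2165] q [-0.18   0.244  0.1    1.427 -0.    -0.339] F [-0.4  1.2  0.4] w 0.0425
[[-0.001, -0.158, 0.987], [-0.0, 0.987, 0.158], [-1.0, -0.0, -0.001]]
tool rel hinge -451.4 0.6 106.3
[-3.39325543e-03  1.42395083e+02]
scene pix [227. 297.] mean [ 0.7773 -0.0131  0.0884] circ [769.4 -18.6] 23.0 own -282.0 -203.7
```

View pics/s41.png

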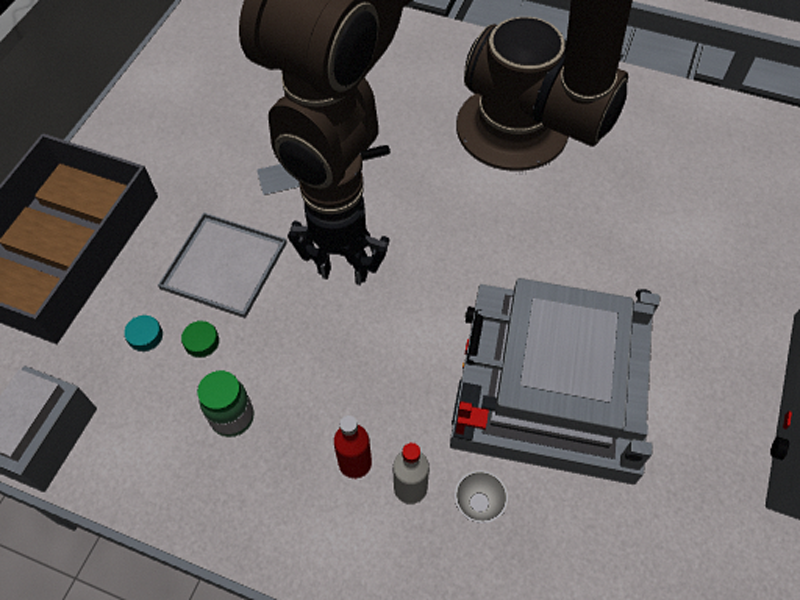

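View pics/s42.png

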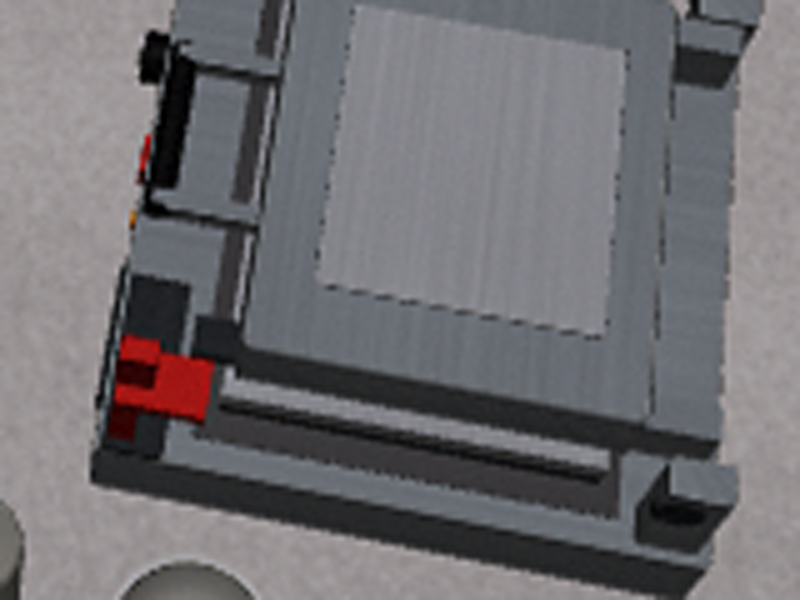

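View pics/t41.png

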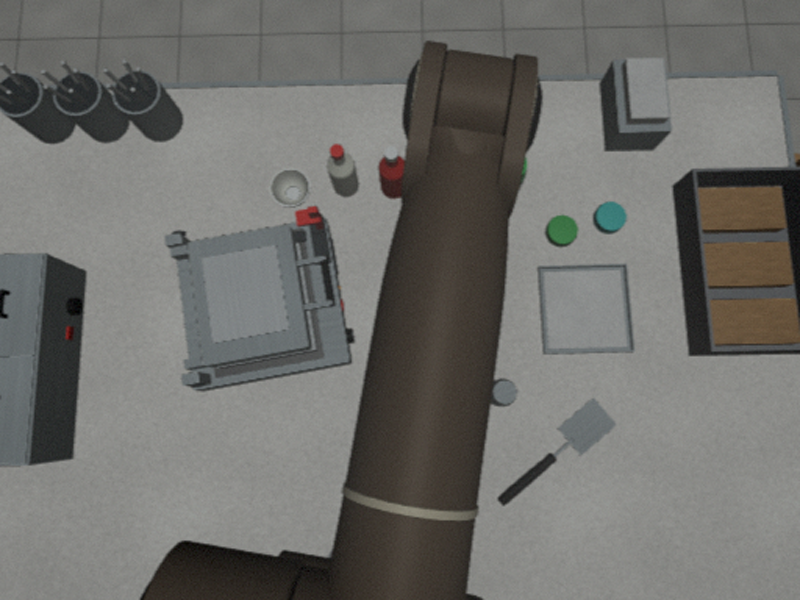

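The plate is closed and the catch still clear. After release the slope is −0.0034 rad, about 0.9 mm up at the bar, because I relaxed upwards while still gripping. A light press from above with shut fingers will seat it; I also check the frame's visible edges.

Run:
```python
from e import *
for n in("scene","top"):
    p,d=shot(n); edges(n,p,(522,225.6),99.46,.077)
go(G(-135,0,.190*1000),99.4); go(G(-135,0,116),99.4)
```

```text
scene +x off -7.27  halves nan -6.90 prof [134 117 108 110 110 108 106 106 108 109]
scene -x off -2.42  halves -2.45 -2.41 prof [109 109  68  67 115  86  55  54  54  57]
scene +y off 5.32  halves 5.28 5.39 prof [136 135 135 136 135 136 135 125 112 109]
scene -y off -0.06  halves -0.05 -0.05 prof [110 136 135 133 110  61  42  27  25  50]
scene centre [519.75 222.76] size [170.3 225.3] yaw corr deg [  nan  0.02  0.08 -0.  ] nan
top +x off 0.54  halves 0.54 0.34 prof [130 130 130 129 125 118 112 110 110 109]
top -x off -6.12  halves -6.11 -6.12 prof [ 67  81 105 116 111  90  77  75  78  81]
top +y off -7.57  halves -7.57 -7.59 prof [93 69 63 76 80 68 71 77 79 79]
top -y off -1.61  halves -1.66 -0.94 prof [111 111 111 111 111 111 111 111 111 111]
top centre [524.39 229.38] size [174.4 210.8] yaw corr deg [ 0.12 -0.01 -0.02 -0.54] -0.11
shift [ 2.700e+01  1.963e+02 -1.000e-01] rv [-0. -0. -0.] deg 0.0 jaw now 99.39
shift [ 1.010e+02  1.963e+02 -1.000e-01] rv [-0. -0. -0.] deg 0.0 jaw now 99.39e.py:16: RuntimeWarning: invalid value encountered in scalar divide
  dd=np.gradient(gaussian_filter(np.median(Ih,0),2),t); w=np.where(abs(t-t[k])<3,np.maximum(dd*np.sign(d[k]),0),0); return (w*t).sum()/w.sum()
```

The visible −y edge of the frame reads −0.06 mm (−0.04 before closing) and the −x edge profile is in the same place, so the frame hasn't moved. Now the light press.

play_rows(
  steps="0 60 0 0 0 0 0;0 120 0 0 0 0 0;0 180 0 0 0 0 0;20 196 0 0 0 0 0;60 196 0 0 0 0 0;85 196 0 0 0 0 0;92 196 0 0 0 0 0;92 196 0 0 0 0 0;97 196 0 0 0 0 0;97 196 0 0 0 0 0",
)

```text
t: 73.97
tool_pos: [0.5452, 0.0914, 0.1204]
tcp_rot: [0.705, -0.057, 0.704, 0.057]
force: [-0.1, -0.0, 0.4]
width: 0.0001
```

play_rows(
  steps="2 0 0 0 0 0 0;4 0 0 0 0 0 0;4 0 0 0 0 0 0",
)

```text
t: 74.35
tool_pos: [0.545, 0.0913, 0.116]
tcp_rot: [0.705, -0.057, 0.705, 0.057]
force: [-0.1, 0.3, 0.5]
width: -0.0
```

play_rows(
  steps="1 0 0 0 0 0 0;2 0 0 0 0 0 0;3 0 0 0 0 0 0;3 0 0 0 0 0 0",
)

```text
t: 74.85
tool_pos: [0.5451, 0.0914, 0.1155]
tcp_rot: [0.706, -0.057, 0.704, 0.057]
force: [-5.9, -0.4, 15.7]
width: -0.0002
```

play_rows(
  steps="1 0 0 0 0 0 0;2 0 0 0 0 0 0;3 0 0 0 0 0 0;3 0 0 0 0 0 0",
)

```text
t: 75.35
tool_pos: [0.5453, 0.0915, 0.1152]
tcp_rot: [0.707, -0.057, 0.703, 0.057]
force: [-12.2, -3.1, 31.8]
width: 0.0
```

Firmly seated. I withdraw straight up and away, then do the final checks.

play_rows(
  steps="-10 0 0 0 0 0 0;-40 0 0 0 0 0 0;-90 0 0 0 0 0 0;-110 -60 0 0 0 0 0;-110 -120 0 0 0 0 0;-110 -180 0 0 0 0 0;-110 -220 0 0 0 0 0;-110 -220 0 0 0 0 0;-110 -220 0 0 0 0 0;-110 -220 0 0 0 0 0",
)

```text
t: 76.6
tool_pos: [0.5803, -0.1246, 0.2199]
tcp_rot: [0.705, -0.058, 0.705, 0.058]
force: [-0.1, 0.6, -0.3]
width: 0.0
```

Run:
```python
from e import *
st();p,W,x,y,z=ang()
def sl(x,y,z):
    m=(x>-60)&(x<60)&(abs(y)<60)&(z>125)&(z<200); A=np.c_[x[m],np.ones(m.sum())]; return np.linalg.lstsq(A,z[m],rcond=None)[0].round(4)
print('now',sl(x,y,z))
W0=cloud("scene",np.load("scene0.npz")['d']);v=W0-O;print('start',sl(v@OX*1000,v@OY*1000,W0[...,2]*1000))
edges("scene",p,(522,225.6),99.46,.077)
hs=cv2.cvtColor(p,cv2.COLOR_RGB2HSV);X,Y,Z=np.moveaxis(W,-1,0)
red=((hs[...,0]<10)|(hs[...,0]>172))&(hs[...,1]>120)&(X>.58)&(X<.72)&(Y>.05)&(Y<.2)
t=W[red&(Z>.14)&(Z<.16)];print('catch',t.mean(0).round(4))
cv2.imwrite("pics/s43.png",cv2.resize(p[:,:,::-1],(800,600)))
# bystanders diff
p0=np.load("scene0.npz")['p']; df=cv2.absdiff(p0,p).max(2)>40; k,l,s_,c=cv2.connectedComponentsWithStats(cv2.morphologyEx(df.astype(np.uint8),cv2.MORPH_OPEN,np.ones((3,3))))
print([(s_[i].tolist()) for i in range(1,k) if s_[i,4]>25])
```

```text
t 76.6 p [ 0.5803 -0.1246  0.2199] q [-0.212  0.258  0.126  1.439  0.    -0.375] F [-0.1  0.6 -0.3] w 0.0
[[-0.0, -0.163, 0.987], [0.0, 0.987, 0.163], [-1.0, 0.0, -0.0]]
tool rel hinge -470.5 0.1 110.0
now [-3.000000e-04  1.420565e+02]
start [-1.000000e-04  1.421032e+02]
scene +x off -7.49  halves nan -7.04 prof [134 113 108 110 110 108 107 107 108 108]
scene -x off -2.37  halves -2.44 -2.33 prof [109 109  71  68 115  86  55  54  53  56]
scene +y off 4.93  halves 4.87 5.03 prof [136 135 135 135 135 136 134 122 111 109]
scene -y off -0.05  halves -0.03 -0.06 prof [105 135 135 133 110  60  41  27  25  50]
scene centre [519.96 222.66] size [170.1 224.9] yaw corr deg [ nan 0.07 0.12 0.02] nan
catch [0.6675 0.1169 0.1454]
[[139, 0, 109, 179, 10535], [391, 0, 12, 3, 30], [340, 3, 23, 18, 228], [386, 13, 14, 21, 207], [297, 16, 19, 35, 273], [355, 36, 47, 59, 1795], [299, 57, 9, 12, 71], [496, 73, 16, 36, 319], [126, 141, 23, 21, 381], [112, 162, 24, 22, 415], [137, 172, 23, 22, 420], [217, 203, 20, 9, 117], [293, 246, 21, 28, 350], [314, 266, 78, 18, 306]]e.py:16: RuntimeWarning: invalid value encountered in scalar divide
  dd=np.gradient(gaussian_filter(np.median(Ih,0),2),t); w=np.where(abs(t-t[k])<3,np.maximum(dd*np.sign(d[k]),0),0); return (w*t).sum()/w.sum()
```

View pics/s43.png

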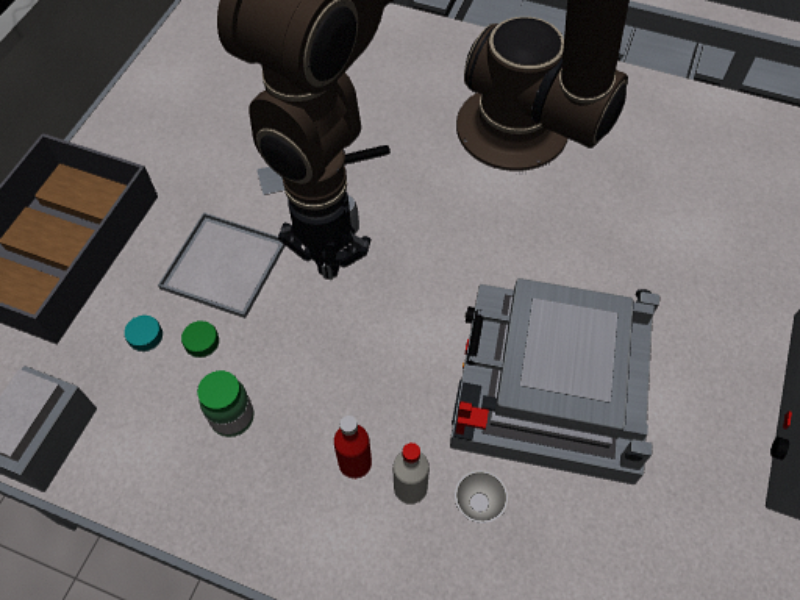

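The grill is closed, as flat as at the start (slope −0.0003 rad). The bright frame shows as a strip at (540,425). The bottles, bowl, jar and look-alike discs are unchanged in the difference picture, and the robot is clear of everything. I hand in.

```bash
python3 -c "
from station import r
print(r.close_job())"
```

```text
the job is handed in; nothing more can be done
None
```

The grill is loaded and closed, and I handed the job in at about 77 s of the 210 s allowed. No verdict was reported.

**What I did:**
- I slid the catch 28.6 mm clear and raised the top plate to its end stop.
- I laid the frame on the lower plate and put the three brown patties (all that were there) into separate rings.
- I brought the top plate down and pressed it onto its stops. One patty was knocked aside during the run, so I measured it again before picking it up.

**Last checks:**
- **Top plate:** its top is at slope −0.0003 rad and the same height as at the start, so it is fully down.
- **Patties:** all three lay flat with their tops at 91 mm and within about 3 mm of their ring centres. I measured this just before closing, since they are hidden now.
- **Frame:** its visible edges read the same before and after closing.
- **Bystanders:** nothing I could see had moved; the arm hid parts of the salt shaker and the turner in the last picture.

**What disagreed or failed:**
- **Frame position:** the two cameras put the frame about 0.3–0.4 mm (own x) and 0.5–0.9 mm (own y) off the plate's centre, with yaw within 0.1°. That is close to what the cameras can resolve, so I left it.
- **Fingertips:** they sat roughly 2 cm shorter than the text says. The first grips on the handle and on the frame's fin missed and had to be repeated deeper.
- **Arc error:** a sign error in my opening arc pulled on the handle with about 31 N until I corrected it.

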